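Put away the quilting rulers and right the tipped thread spools

ROBOT

A 6-joint arm with a two-finger parallel gripper is mounted at the origin on the work surface. World frame = base frame: x ahead of the robot, y to its left, z up, the work surface at z = 0. Lengths are in m, angles in rad, forces in N, time in s.
With the tool pointing down it reaches from about 0.3 to 0.875 m from the base axis. Payload 6.4 kg.
Tool frame: the origin (TCP) lies between the finger pads; the fingertips stand 19 mm ahead of it and the grasp point (between the pads) is the TCP (ctrl.tips_ahead is the z of the fingertips in the tool frame, in m); z points along the fingers, y is the line along which they close (so a half turn about z gives the same grasp; the last joint's range is limited). The gripper opens to 85 mm and grips with 20 to 120 N. Pads are 22 mm wide; open, the fingers measure 114 mm over their backs; the gripper's body (76 mm by 85 mm) begins 54 mm behind the grasp point. The pads swing forward as they close: fully open they stand 13 mm farther back than shut.
Start: joints at [1.072, 0.181, 1.607, -0, 1.354, -0.206], TCP at [0.166, 0.551, 0.25] pointing down, gripper open.
Joint ranges: [-2.99, 2.99], [-0.89, 2.07], [0.3, 2.58], [-1.14, 4.28], [0, 2.63], [-3.12, 3.12]. Speed limits (rad/s): [2.57, 2.57, 3.01, 3.14, 3.14, 3.14].

INTERFACE

Orientations are given as a unit quaternion [w, x, y, z].
In Python, from bench import readout, vision, ctrl gives the robot as it stands.
- The arm moves only by the tool play_rows, never from a script. Its arguments are lists of equal length, an entry for each row: "xyz": the shift along the tool's x, y, z in mm, a list of three; "rot": the turn, a rotation vector about the tool's x, y, z in rad, a list of three; "grip": the opening, from 0 (shut) to 1 (fully open). In form: {"xyz": [[x, y, z], ...], "rot": [[rx, ry, rz], ...], "grip": [grip, ...]}. A call has exactly 10 rows; each row is the pose to reach, as a shift and turn from the pose commanded when the call began, along the tool's axes at that moment; what a row does not reach only later rows make up. A row lasts 1/8 s, in which the tool goes at most 62.5 mm and 10.7 degrees, less where a joint would pass 70% of its speed; a pose out of reach is approached as far as the arm can. A call with a gripper value outside its range is refused whole. The fingers move at their own pace and stop on an object; the grip force is fixed at half the most. Time passes only in rows, so rows that repeat a pose let the fingers close, or fill a call up. It gives the time, the measured TCP pose, the force, the opening and the grip force at its end, in the units of the state.
- readout.get_obs(): the state, without advancing time (a new reading comes with each control period).
- vision.camera(name): name is "scene" or "top" or "wrist"; returns a dict with "color" (384x512x3 uint8, red, green, blue), "depth" (384x512 float32, m along the optical axis (not along the pixel's ray), 0 where there is no reading), "camera_matrix" (3x3 intrinsics, pixels), "extrinsics" (4x4, takes a point from camera to world coordinates); the wrist camera has in their place "hand_eye" (4x4, takes a point from camera to tool coordinates, whose origin is the TCP and whose axes are the flange's). Camera axes: x right, y down, z forward; pixel columns grow to the right and rows downward; lengths in m; the calibration is good to about 2 mm. A picture is of the moment at which its call begins: read the wrist's pose just before it.
- ctrl.hand_in(): hands the job in; it is judged then, once.
The state is a dict: "time_s": time; "q": joint angles; "dq": joint speeds; "joint_efforts": joint torques, N m; "eef_pos": TCP position; "eef_rot": TCP orientation; "wrist_force": force on the tool from outside, world axes, zero at the start; "torque": the same for the moment, N m; "opening": opening from 0.0 (shut) to 1.0 (fully open); "grasp_force": force on a finger pad.
Only numpy, scipy, OpenCV 4.12 (cv2) and the standard library are available. Lean on these libraries where they do the work, as an engineer would, in place of code of your own. Each camera call takes 0.05 s, during which the arm holds its last target. There are 200 camera calls.

TASK

Tidy this quilting table: slide each flat ruler level into the slot of the dock of its own colour until it is fully home against the back, and stand every tipped-over thread spool upright, neck up, in the thread lane with the two spools already standing there. Those two must still be standing in the lane at the end, and the scissors, cutter, seam ripper, pin tin and jar are to be left where they are.

Things in the scene. Friction and masses are not known exactly. Their poses are not given: they have to be found in the camera images.
- ruler_orange: flat rigid orange acrylic quilting ruler with white marks, 170 x 50 x 6 mm, about 60 g, lying flat (the green cutting mat is a thin film at table level, z = 0). Origin: its middle; x along its length, y across, z through its thickness. Both ends and faces are alike: any way round will do.
- ruler_blue: flat rigid blue acrylic quilting ruler with white marks, 170 x 50 x 6 mm, about 60 g, lying flat (the green cutting mat is a thin film at table level, z = 0). Origin: its middle; x along its length, y across, z through its thickness. Both ends and faces are alike: any way round will do.
- dock_orange: low plywood ruler dock fixed to the table at the left, with orange lips: 120 mm long, 82 wide, 37 high. Origin: at table level under the middle of its slot mouth; x points from the mouth into the slot, z up. Slot: floor 20 mm above the table (bevelled down to 12 mm over the first 15 mm), 11 mm clear height, 58 mm clear width, 110 mm deep to a back stop.
- dock_blue: low plywood ruler dock fixed to the table at the right, with blue lips: 120 mm long, 82 wide, 37 high. Origin: at table level under the middle of its slot mouth; x points from the mouth into the slot, z up. Slot: floor 20 mm above the table (bevelled down to 12 mm over the first 15 mm), 11 mm clear height, 58 mm clear width, 110 mm deep to a back stop.
- home_orange (a point): point in the orange dock where the middle of a ruler is when fully home: 25 mm inside the mouth, 23 mm above the table; 60 mm of the ruler then stays outside the mouth. The two lips roof the slot edges by 15 mm each (6 mm thick), leaving a 28 mm gap along the top through which the ruler is seen but cannot pass.
- home_blue (a point): point in the blue dock where the middle of a ruler is when fully home: 25 mm inside the mouth, 23 mm above the table; 60 mm of the ruler then stays outside the mouth. The two lips roof the slot edges by 15 mm each (6 mm thick), leaving a 28 mm gap along the top through which the ruler is seen but cannot pass.
- lane: the thread lane: a shallow pale wooden tray fixed on the table, inside 72 mm (its x, away from the robot) by 440 mm (its y, sideways), floor 4 mm above the table, rim 14 mm above the table. Origin: middle of its underside, at table level.
- spool_red: red thread spool, 100 mm long, about 110 g, tipped on its side, neck to the left or right; may be absent. Origin: its middle; x from base to neck. From the base: black hexagonal foot 10 mm, thread 72 mm long, 40 mm in diameter (grip here), white hexagonal collar 6 mm, white neck 12 mm, 22 mm in diameter. Hexagons 46 mm across flats, 53 over corners: it does not roll; its axis lies 23 mm up.
- spool_green: green thread spool, 100 mm long, about 110 g, tipped on its side, neck to the left or right; may be absent. Origin: its middle; x from base to neck. From the base: black hexagonal foot 10 mm, thread 72 mm long, 40 mm in diameter (grip here), white hexagonal collar 6 mm, white neck 12 mm, 22 mm in diameter. Hexagons 46 mm across flats, 53 over corners: it does not roll; its axis lies 23 mm up.
- spool_teal: teal thread spool, 100 mm long, about 110 g, tipped on its side, neck to the left or right; may be absent. Origin: its middle; x from base to neck. From the base: black hexagonal foot 10 mm, thread 72 mm long, 40 mm in diameter (grip here), white hexagonal collar 6 mm, white neck 12 mm, 22 mm in diameter. Hexagons 46 mm across flats, 53 over corners: it does not roll; its axis lies 23 mm up.
- stand_grey: grey thread spool of the same make and size, standing upright in the lane. Origin: its middle, 50 mm above the lane floor; z axis along the spool, neck up. The two standing spools are 150 to 190 mm apart, leaving room for one spool between them and one at either end of the lane.
- stand_yellow: yellow thread spool of the same make and size, standing upright in the lane. Origin: its middle, 50 mm above the lane floor; z axis along the spool, neck up. The two standing spools are 150 to 190 mm apart, leaving room for one spool between them and one at either end of the lane.
- scissors: bystander: fabric scissors with teal handles, 185 mm long, 80 mm wide, 13 mm high, lying beyond the lane. Origin: on its underside.
- cutter: bystander: yellow rotary cutter, 150 mm long, 22 mm high, beyond the lane. Origin: on its underside.
- ripper: bystander: yellow-green seam ripper, 115 mm long, 11 mm high, beyond the lane. Origin: on its underside.
- pin_tin: bystander: round aluminium pin tin, 60 mm across, 22 mm high, with a red disc, at the right. Origin: on its underside.
- button_jar: bystander: small amber jar with a red cap, 56 mm across, 70 mm high, at the left. Origin: on its underside.
Things that resemble listed ones, but are neither listed nor needed, are in the scene too. Leave any pink look-alike of the stand_yellow alone.

How it is judged:
At the end, for the whole second after the job is handed in: Each ruler lies level in the slot of its own colour, its far end within 12 mm of the back stop; every spool present, the two that stood from the start included, stands neck up (within 0.1 rad) on the lane floor, within 20 mm of the lane's centre line and 210 mm of its middle; all at rest (x of ruler_orange in the frame of dock_orange between 0.013 and 0.03 m and y of ruler_orange in the frame of dock_orange between -0.008 and 0.008 m and z of ruler_orange in the frame of dock_orange between 0.018 and 0.032 m and angle between the x axis of ruler_orange and the x axis of dock_orange, either way round below 0.12 rad and angle between the z axis of ruler_orange and the z axis of dock_orange, either way round below 0.12 rad and linear speed of each of ruler_orange, ruler_blue, spool_red, spool_green, spool_teal, stand_grey, stand_yellow below 0.02 m/s and x of ruler_blue in the frame of dock_blue between 0.013 and 0.03 m and y of ruler_blue in the frame of dock_blue between -0.008 and 0.008 m and z of ruler_blue in the frame of dock_blue between 0.018 and 0.032 m and angle between the x axis of ruler_blue and the x axis of dock_blue, either way round below 0.12 rad and angle between the z axis of ruler_blue and the z axis of dock_blue, either way round below 0.12 rad and angle between each of spool_red, spool_green, spool_teal's own x axis and vertical below 0.1 rad and x of spool_red in the frame of lane between -0.02 and 0.02 m and y of spool_red in the frame of lane between -0.21 and 0.21 m and z of spool_red in the frame of lane between 0.05 and 0.06 m and x of spool_green in the frame of lane between -0.02 and 0.02 m and y of spool_green in the frame of lane between -0.21 and 0.21 m and z of spool_green in the frame of lane between 0.05 and 0.06 m and x of spool_teal in the frame of lane between -0.02 and 0.02 m and y of spool_teal in the frame of lane between -0.21 and 0.21 m and z of spool_teal in the frame of lane between 0.05 and 0.06 m and angle between each of stand_grey, stand_yellow's own z axis and vertical below 0.1 rad and x of stand_grey in the frame of lane between -0.02 and 0.02 m and y of stand_grey in the frame of lane between -0.21 and 0.21 m and z of stand_grey in the frame of lane between 0.05 and 0.06 m and x of stand_yellow in the frame of lane between -0.02 and 0.02 m and y of stand_yellow in the frame of lane between -0.21 and 0.21 m and z of stand_yellow in the frame of lane between 0.05 and 0.06 m); the robot touches nothing.
It fails at once if a bystander (scissors, cutter, seam ripper, pin tin or jar) is moved more than 30 mm (distance of any of scissors, cutter, ripper, pin_tin, button_jar from where it was at the start of the episode above 0.03 m).
Of spool_red, spool_green, spool_teal only 2 to 3 are there at a start; the rules pass over those that are not, and their reading is None.
At some moment in a run one of spool_red, spool_green, spool_teal, ruler_orange, ruler_blue may be knocked a few centimetres aside while the robot is not near it.
It also fails if it takes over 208 s, if anything falls off the work surface, if the arm or the gripper's body presses on something with over 40 N, if the wrist force passes 120 N, or if a joint passes its speed limit or range.

## Working session

There is one attempt and no reset: what is moved stays moved. The work goes in short steps, Python scripts to look and compute and a tool call to move; the robot and the scene stay as the last step left them, time stands still between calls to the robot, and variables do not carry over. Pictures are saved under pics/ and viewed, at most 14 in all, crops included, and the job is handed in when it is done.

Besides the shell and the picture viewer there is one more tool, called after "Call:" by a JSON object that holds its "method" and its "body", one argument or row to a line. play_rows: Moves the arm, as the interface text tells. Its arguments: {"type":"object","properties":{"xyz":{"type":"array","items":{"type":"array","items":{"type":"number"}}},"rot":{"type":"array","items":{"type":"array","items":{"type":"number"}}},"grip":{"type":"array","items":{"type":"number"}}},"required":["xyz","rot","grip"]}

```bash
ls; mkdir -p pics
cat > h.py <<'E'
import numpy as np, cv2, sys
sys.path.insert(0,'.')
from bench import readout, vision, ctrl
from scipy.spatial.transform import Rotation as R
def Rq(q): return R.from_quat([q[1],q[2],q[3],q[0]])
def state(): 
    o=readout.get_obs(); return o
def T():
    o=readout.get_obs(); M=np.eye(4); M[:3,:3]=Rq(o['eef_rot']).as_matrix(); M[:3,3]=o['eef_pos']; return M
def cam(n):
    M=T(); c=vision.camera(n)
    E=c['extrinsics'] if 'extrinsics' in c else M@np.array(c['hand_eye'])
    return c['color'],c['depth'],np.array(c['camera_matrix']),np.array(E)
def save(n,img,s=1.5): cv2.imwrite('pics/'+n,cv2.resize(img[:,:,::-1],None,fx=s,fy=s,interpolation=cv2.INTER_CUBIC))
def ray(u,v,K,E,z):
    d=E[:3,:3]@np.linalg.inv(K)@[u,v,1]; return E[:3,3]+d*(z-E[2,3])/d[2]
def cloud(d,K,E):
    v,u=np.indices(d.shape); P=np.stack([(u-K[0,2])/K[0,0]*d,(v-K[1,2])/K[1,1]*d,d],-1)
    return P@E[:3,:3].T+E[:3,3]
E
python3 - <<'E'
from h import *
for n in ['top','scene']:
    c,d,K,E=cam(n); save(n+'0.png',c,1.56); np.savez('pics/'+n+'0.npz',c=c,d=d,K=K,E=E); print(n,K.round(1).tolist(),E.round(3).tolist())
o=state(); print(o)
E
```

```text
pics
top [[355.6, 0.0, 250.6], [0.0, 355.6, 190.2], [0.0, 0.0, 1.0]] [[0.02, -0.997, 0.075, 0.549], [-1.0, -0.019, 0.025, 0.008], [-0.023, -0.075, -0.997, 0.909], [0.0, 0.0, 0.0, 1.0]]
scene [[420.1, 0.0, 254.0], [0.0, 420.1, 188.5], [0.0, 0.0, 1.0]] [[0.879, 0.404, -0.253, 0.833], [0.477, -0.751, 0.457, -0.409], [-0.005, -0.522, -0.853, 0.902], [0.0, 0.0, 0.0, 1.0]]
{'time_s': 0.1, 'q': array([ 1.07170319e+00,  1.81476714e-01,  1.60788333e+00,  7.84323975e-06,
        1.35380484e+00, -2.06313609e-01]), 'dq': array([ 0.00040955, -0.00081222, -0.00298909,  0.00258194, -0.00195068,
        0.00086145]), 'joint_efforts': array([ 4.17589090e-04, -4.45878339e+01, -3.52234519e+01, -3.69195168e-04,
        4.21803561e-03,  1.20318944e-05]), 'eef_pos': array([0.16571866, 0.5501251 , 0.24948054]), 'eef_rot': array([-2.75146157e-04,  1.45868262e-01,  9.89303711e-01, -7.36402061e-04]), 'wrist_force': array([ 0.07455604,  0.23994213, -0.31537088]), 'torque': array([ 0.00461725, -0.00993154,  0.05230287]), 'grasp_force': 0.0, 'opening': 1.0015752895083898}
```

View pics/top0.png

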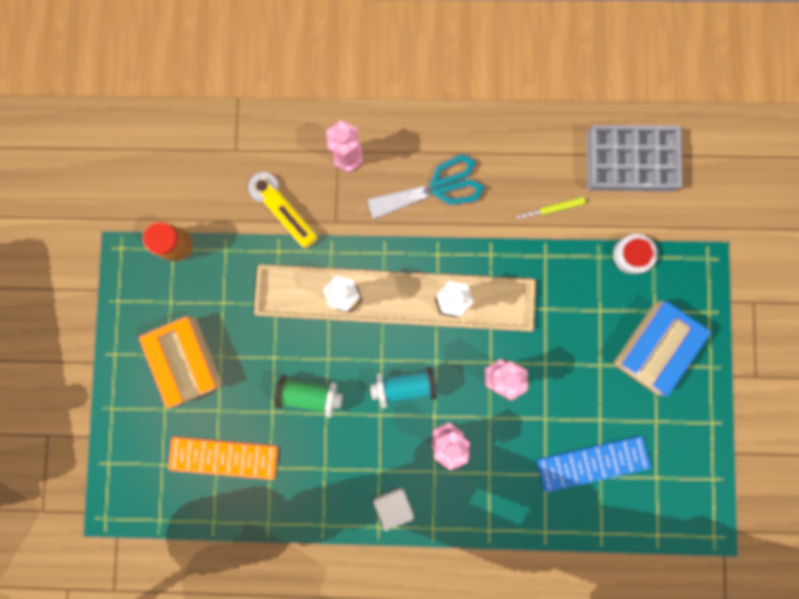

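View pics/scene0.png

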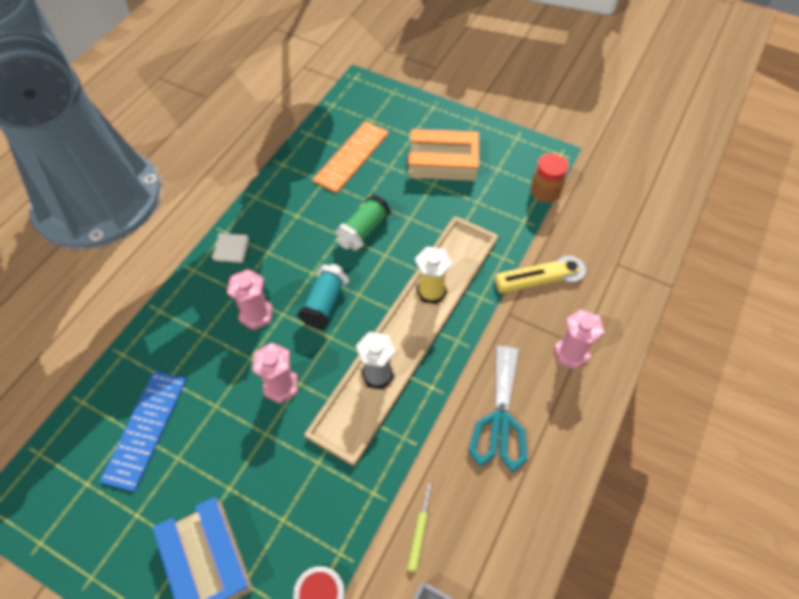

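The top view (799 px wide) shows:
- **Spools to move:** green lies at (308,396) with its neck right, and teal at (405,387) with its neck left. There is no red spool.
- **Look-alikes:** three pink ones at (507,380), (451,447) and (345,146), all to be left alone. The red jar cap at (160,240) and the tin disc at (638,252) are not spools.
- **Standing spools:** at (342,293), which the scene view shows as yellow, and (455,298), grey.
- **Rulers and docks:** rulers are orange (222,459) and blue (594,463). Docks are orange (178,361) and blue (663,348).

Next I measure by colour in both depth views.

```bash
cat > meas.py <<'E'
from h import *
HSV={'orange':((8,150,150),(18,255,255)),'blue':((105,130,80),(118,255,255)),'green':((55,190,60),(72,255,255)),'teal':((86,150,50),(100,255,255)),'white':((0,0,200),(180,40,255)),'yellow':((22,140,80),(30,255,255)),'wood':((12,40,150),(22,140,255)),'pink':((150,50,120),(178,255,255))}
def blobs(c,d,K,E,name,amin=60,box=(0.2,0.9,-0.7,0.7),zmin=-0.005):
    h=cv2.cvtColor(c,cv2.COLOR_RGB2HSV); m=cv2.inRange(h,*map(np.array,HSV[name]))
    P=cloud(d,K,E); n,l,s,ce=cv2.connectedComponentsWithStats(m); out=[]
    for i in range(1,n):
        if s[i,4]<amin: continue
        p=P[(l==i)&(d>0)]; 
        if len(p)<20: continue
        q=np.median(p,0)
        if not(box[0]<q[0]<box[1] and box[2]<q[1]<box[3] and q[2]>zmin): continue
        r=cv2.minAreaRect((p[:,:2]*1000).astype(np.float32))
        out.append((ce[i].round(0).tolist(),s[i,4],np.percentile(p[:,2],[5,50,95]).round(3).tolist(),[round(x) for x in r[0]],[round(x) for x in r[1]],round(r[2])))
    return out
E
python3 - <<'E'
from meas import *
print(ctrl.tips_ahead, [x for x in dir(ctrl) if x[0]!='_'],[x for x in dir(readout) if x[0]!='_'])
for n in ['top','scene']:
    z=np.load(f'pics/{n}0.npz'); 
    h=cv2.cvtColor(z['c'],cv2.COLOR_RGB2HSV)
    if n=='top': print('hsv',[h[int(v/1.56),int(u/1.56)].tolist() for u,v in [(308,396),(408,387),(222,459),(594,463),(150,370),(200,60),(300,310)]])
    for k in HSV:
        for b in blobs(z['c'],z['d'],z['K'],z['E'],k): print(n,k,b)
E
```

```text
0.019 ['MotionError', 'hand_in', 'tips_ahead'] ['get_obs']
hsv [[68, 154, 195], [92, 193, 198], [16, 129, 255], [109, 98, 242], [18, 88, 162], [15, 142, 203], [18, 92, 253]]
top orange ([113.0, 230.0], np.int32(435), [0.012, 0.036, 0.039], [506, 376], [129, 100], 25)
top orange ([143.0, 293.0], np.int32(935), [0.002, 0.006, 0.009], [353, 298], [175, 52], 86)
top blue ([428.0, 222.0], np.int32(1060), [0.035, 0.038, 0.04], [547, -405], [94, 133], 54)
top blue ([379.0, 297.0], np.int32(949), [0.004, 0.007, 0.009], [359, -296], [50, 172], 15)
top teal ([291.0, 116.0], np.int32(330), [0.009, 0.013, 0.016], [810, -71], [75, 77], 18)
top teal ([337.0, 157.0], np.int32(94), [-0.001, 0.001, 0.004], [706, -187], [14, 52], 2)
top teal ([368.0, 157.0], np.int32(104), [-0.001, 0.001, 0.004], [707, -265], [70, 14], 90)
top teal ([461.0, 174.0], np.int32(126), [-0.001, 0.001, 0.004], [667, -502], [24, 68], 87)
top teal ([359.0, 171.0], np.int32(103), [-0.001, 0.001, 0.003], [670, -252], [43, 24], 89)
top teal ([436.0, 178.0], np.int32(354), [-0.002, 0.001, 0.004], [645, -440], [74, 77], 89)
top tea
[... 5522 characters left out ...]
, [0.003, 0.006, 0.016], [614, 27], [450, 87], 88)
scene wood ([310.0, 283.0], np.int32(72), [-0.002, 0.001, 0.003], [792, -82], [12, 32], 17)
scene wood ([329.0, 287.0], np.int32(73), [-0.001, 0.001, 0.004], [832, -71], [12, 32], 27)
scene wood ([127.0, 356.0], np.int32(700), [0.017, 0.021, 0.023], [533, -395], [26, 107], 56)
scene wood ([13.0, 374.0], np.int32(553), [-0.001, 0.001, 0.004], [355, -538], [37, 101], 90)
scene pink ([160.0, 191.0], np.int32(705), [0.002, 0.067, 0.101], [363, -45], [56, 114], 56)
scene pink ([370.0, 218.0], np.int32(637), [0.007, 0.068, 0.101], [840, 126], [47, 98], 33)
scene pink ([176.0, 239.0], np.int32(696), [0.004, 0.086, 0.102], [470, -137], [52, 97], 61)
```

```bash
cat > loc.py <<'E'
from meas import *
def near(P,cx,cy,r,z0,z1):
    q=P.reshape(-1,3); return q[(np.hypot(q[:,0]-cx,q[:,1]-cy)<r)&(q[:,2]>z0)&(q[:,2]<z1)]
def rect(p,trim=True):
    r=cv2.minAreaRect((p[:,:2]*1000).astype(np.float32)); b=cv2.boxPoints(r)
    return [round(float(x),1) for x in r[0]],[round(float(x),1) for x in r[1]],round(r[2],1),b.round(0).tolist()
def clean(p,r=0.008,k=6):
    from scipy.spatial import cKDTree
    t=cKDTree(p[:,:2]); n=np.array([len(x) for x in t.query_ball_point(p[:,:2],r)]); return p[n>=k]
E
python3 - <<'E'
from loc import *
Ps={}
for n in ['top','scene']:
    z=np.load(f'pics/{n}0.npz'); P=cloud(z['d'],z['K'],z['E']); Ps[n]=P
    for nm,cx,cy in [('dO',.495,.37),('dB',.54,-.4)]:
        p=clean(near(P,cx,cy,.09,.033,.043)); print(n,nm,len(p),rect(p))
    for nm,cx,cy in [('rO',.353,.3),('rB',.358,-.296)]:
        p=clean(near(P,cx,cy,.1,.0045,.01)); print(n,nm,len(p),rect(p))
    for nm,cx,cy in [('green',.452,.09),('teal',.465,.01)]:
        p=clean(near(P,cx,cy,.065,.012,.06)); print(n,nm,len(p),rect(p),p[:,2].max())
    p=near(P,.618,.027,.28,.009,.018); p=p[abs(p[:,0]-.62)<.07]; print('lane',n,rect(clean(p)))
    for nm,cx,cy in [('yellow',.622,.1),('grey',.615,-.07)]:
        p=near(P,cx,cy,.05,.098,.115); print(n,nm,p.mean(0).round(4), len(p))
c=np.load('pics/top0.npz')['c']
a=cv2.resize(c[195:270,80:150],None,fx=5,fy=5,interpolation=3); b=cv2.resize(c[185:260,390:460],None,fx=5,fy=5,interpolation=3)
g=cv2.resize(c[225:285,165:305],None,fx=5,fy=5,interpolation=3)[:,:700]
save('docks.png',np.vstack([np.hstack([a,b]),g])[:,:],0.88)
E
```

```text
top dO 1133 ([505.8, 366.5], [120.1, 84.0], 24.4, [[434.0, 380.0], [468.0, 303.0], [578.0, 353.0], [543.0, 430.0]])
top dB 1221 ([543.1, -396.8], [84.5, 120.7], 55.5, [[469.0, -398.0], [569.0, -466.0], [617.0, -396.0], [517.0, -328.0]])
top rO 1201 ([351.8, 295.4], [174.3, 51.1], 86.5, [[321.0, 210.0], [372.0, 207.0], [383.0, 381.0], [331.0, 384.0]])
top rB 1316 ([375.5, -289.7], [96.1, 172.0], 17.5, [[304.0, -222.0], [355.0, -386.0], [447.0, -357.0], [395.0, -193.0]])
top green 485 ([458.1, 91.1], [51.8, 128.9], 10.5, [[421.0, 150.0], [444.0, 23.0], [495.0, 32.0], [472.0, 159.0]]) 0.049336646153597674
top teal 671 ([473.3, 8.4], [52.5, 99.5], 9.7, [[439.0, 53.0], [456.0, -45.0], [508.0, -36.0], [491.0, 62.0]]) 0.05011897113516306
lane top ([616.2, 26.5], [448.5, 80.3], 87.9, [[568.0, -196.0], [648.0, -199.0], [665.0, 249.0], [584.0, 252.0]])
top yellow [0.6146 0.1034 0.1043] 77
top grey [ 0.6102 -0.0644  0.1047] 77
scene dO 728 ([506.2, 365.6], [119.3, 87.6], 24.7, [[434.0, 380.0], [470.0, 301.0], [579.0, 351.0], [542.0, 430.0]])
scene dB 1692 ([543.5, -397.4], [83.1, 120.7], 55.5, [[470.0, -397.0], [570.0, -466.0], [617.0, -397.0], [517.0, -329.0]])
scene rO 722 ([353.4, 294.5], [174.0, 57.9], 84.8, [[317.0, 211.0], [374.0, 205.0], [390.0, 379.0], [333.0, 384.0]])
scene rB 1568 ([353.3, -293.0], [174.7, 128.6], 78.0, [[272.0, -365.0], [398.0, -392.0], [434.0, -221.0], [309.0, -194.0]])
scene green 448 ([458.8, 91.1], [52.4, 129.9], 9.2, [[423.0, 151.0], [443.0, 23.0], [495.0, 31.0], [474.0, 159.0]]) 0.05146754883113558
scene teal 687 ([473.4, 6.7], [52.4, 101.8], 10.6, [[438.0, 52.0], [457.0, -48.0], [509.0, -38.0], [490.0, 62.0]]) 0.05146754883113558
lane scene ([616.4, 27.1], [450.7, 81.4], 87.8, [[567.0, -197.0], [648.0, -200.0], [666.0, 251.0], [584.0, 254.0]])
scene yellow [0.6161 0.1017 0.1045] 73
scene grey [ 0.6109 -0.0663  0.1045] 91
```

View pics/docks.png

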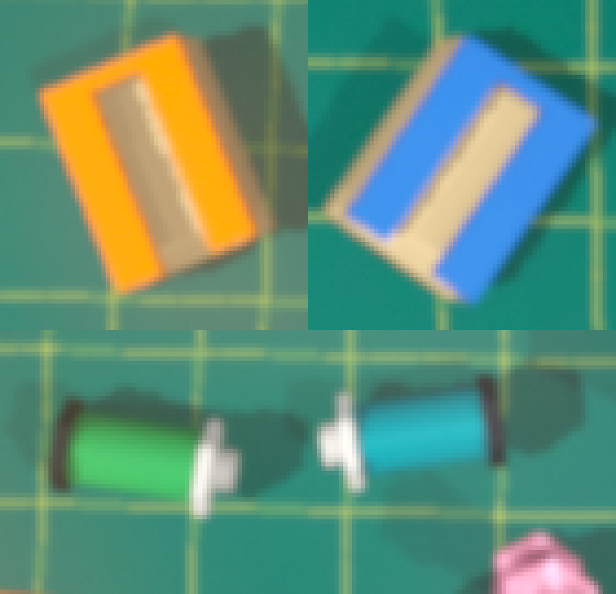

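Zoomed in, both slot mouths face the robot: orange at crop px (165,285), blue at (390,255), with the back bars at the far ends. The green spool's neck points right at (225,470), and the teal spool's neck points left at (330,440). I'll start with the orange ruler.

```bash
cat >> loc.py <<'E'
def pose(phi,tilt=0,hd=0):
    """tool-y azimuth phi (deg) pointing down; or with tilt: points tilt deg from down toward heading azimuth hd"""
    if tilt==0:
        p=np.radians(phi); z=np.array([0,0,-1.]); y=np.array([np.cos(p),np.sin(p),0])
    else:
        a,t=np.radians(hd),np.radians(tilt); z=np.array([np.sin(t)*np.cos(a),np.sin(t)*np.sin(a),-np.cos(t)])
        s=1 if phi>=0 else -1   # phi sign chooses side: +1 -> y at hd+90
        y=s*np.array([-np.sin(a),np.cos(a),0])
    return np.stack([np.cross(y,z),y,z],1)
def move(p,Rm,M=None):
    M=T() if M is None else M
    d=M[:3,:3].T@(np.array(p)-M[:3,3])*1000; r=R.from_matrix(M[:3,:3].T@Rm).as_rotvec()
    print('xyz',d.round(1).tolist(),'rot',r.round(4).tolist(),'deg',np.degrees(np.linalg.norm(r)).round(1)); 
def phi(M=None):
    M=T() if M is None else M; return np.degrees(np.arctan2(M[1,1],M[0,1])).round(2), M[:3,2].round(3)
E
python3 - <<'E'
from loc import *
for n in ['top','scene']:
    z=np.load(f'pics/{n}0.npz'); P=cloud(z['d'],z['K'],z['E'])
    for nm,cx,cy in [('rO',.353,.297),('rB',.358,-.296)]:
        p=near(P,cx,cy,.095,.0045,.01); 
        for i in range(3):
            m=p[:,:2].mean(0); u=np.linalg.svd(p[:,:2]-m,full_matrices=False)[2][0]; w=(p[:,:2]-m)@[-u[1],u[0]]; p=p[abs(w-np.median(w))<.028]
        l=(p[:,:2]-m)@u; print(n,nm,(m+u*(np.percentile(l,1)+np.percentile(l,99))/2).round(4),np.degrees(np.arctan2(u[1],u[0])).round(1),np.ptp(l).round(3))
    for k,(cx,cy) in {'green':(.452,.09),'teal':(.472,.003)}.items():
        h=cv2.cvtColor(z['c'],cv2.COLOR_RGB2HSV); H=h[...,0].astype(int)
        m=(h[...,1]>90)&((H>58)&(H<78) if k=='green' else (H>88)&(H<100))
        q=P[m]; q=q[(np.hypot(q[:,0]-cx,q[:,1]-cy)<.05)&(q[:,2]>.03)]; print(n,k,len(q),rect(q),q[:,2].max())
move([.3485,.240,.12],pose(-3.3))
E
```

```text
top rO [0.3519 0.2972] -93.6 0.185
top rB [ 0.3582 -0.2947] 104.2 0.186
top green 62 ([453.2, 134.5], [10.6, 35.8], 84.4, [[435.0, 131.0], [471.0, 128.0], [472.0, 138.0], [436.0, 142.0]]) 0.04683720424422766
top teal 443 ([474.6, 1.8], [38.1, 69.5], 9.5, [[450.0, 33.0], [462.0, -36.0], [499.0, -29.0], [488.0, 39.0]]) 0.04923885892920432
scene rO [0.3529 0.2957] -93.2 0.18
scene rB [ 0.359  -0.2957] -75.7 0.183
scene green 35 ([456.9, 134.5], [9.6, 30.9], 78.0, [[441.0, 133.0], [471.0, 127.0], [473.0, 136.0], [443.0, 142.0]]) 0.04703010211102343
scene teal 380 ([475.4, 0.7], [38.7, 73.3], 11.5, [[449.0, 33.0], [464.0, -39.0], [502.0, -31.0], [487.0, 40.0]]) 0.04958699732509242
xyz [-264.6, -244.0, 129.8] rot [-0.0015, 0.0007, 1.3356] deg 76.5
```

Call:
{"method": "play_rows", "body": {
  "xyz": [
    [-26, -24, 13],
    [-53, -49, 26],
    [-80, -73, 39],
    [-106, -98, 52],
    [-145, -134, 71],
    [-185, -171, 91],
    [-225, -207, 110],
    [-250, -231, 123],
    [-264, -243, 130],
    [-264.6, -244, 130]
  ],
  "rot": [
    [0, 0, 0.13],
    [0, 0, 0.27],
    [0, 0, 0.41],
    [0, 0, 0.55],
    [0, 0, 0.72],
    [0, 0, 0.9],
    [0, 0, 1.07],
    [0, 0, 1.22],
    [0, 0, 1.33],
    [0, 0, 1.336]
  ],
  "grip": [0.8, 0.8, 0.8, 0.8, 0.8, 0.8, 0.8, 0.8, 0.8, 0.8]
}}

```text
time_s: 1.35
eef_pos: [0.3488, 0.2396, 0.1197]
eef_rot: [-0.0, 0.728, 0.686, -0.001]
wrist_force: [-0.1, 0.3, -0.8]
opening: 0.802
grasp_force: 0.0
```

Run:
```python
from loc import *
M=T(); print(M[:3,3],phi(M))
c,d,K,E=cam('wrist'); save('w1.png',c,1.2)
P=cloud(d,K,E); p=near(P,.352,.296,.095,.0035,.011); print(len(p),rect(clean(p)) if len(p)>20 else '')
move([.3485,.240,.024],pose(-3.3),M)
```

```text
[0.34878589 0.23956229 0.1196727 ] (np.float64(-3.43), array([-0.002, -0.001, -1.   ]))
13550 ([353.5, 297.5], [170.6, 50.2], 86.6, [[323.0, 214.0], [374.0, 211.0], [384.0, 381.0], [333.0, 384.0]])
xyz [0.5, -0.2, 95.7] rot [-0.0016, 0.0006, -0.0022] deg 0.2
```

View pics/w1.png

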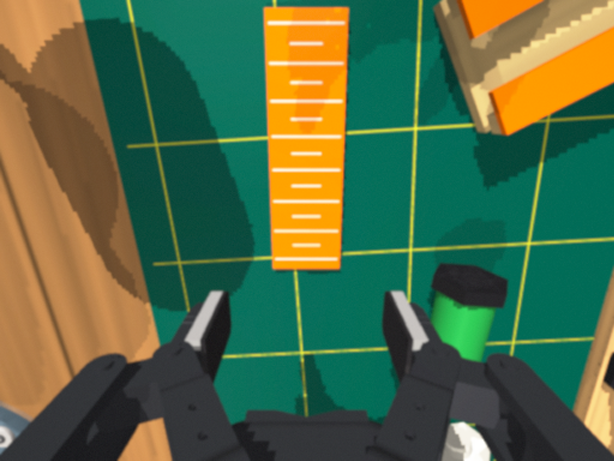

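Call:
{"method": "play_rows", "body": {
  "xyz": [
    [1, 0, 10],
    [2, 1, 25],
    [3, 1.5, 45],
    [3, 1.5, 65],
    [3, 1.5, 80],
    [3, 1.5, 88],
    [3, 1.5, 92],
    [3, 1.5, 93],
    [3, 1.5, 94],
    [3, 1.5, 94]
  ],
  "rot": [
    [0, 0, 0],
    [0, 0, 0],
    [0, 0, 0],
    [0, 0, 0],
    [0, 0, 0],
    [0, 0, 0],
    [0, 0, 0],
    [0, 0, 0],
    [0, 0, 0],
    [0, 0, 0]
  ],
  "grip": [0.72, 0.72, 0.72, 0.72, 0.72, 0.72, 0.72, 0.72, 0.72, 0.72]
}}

```text
time_s: 2.65
eef_pos: [0.3509, 0.2436, 0.0266]
eef_rot: [0.0, 0.727, 0.686, 0.0]
wrist_force: [0.1, -0.0, -0.5]
opening: 0.72
grasp_force: 0.0
```

Call:
{"method": "play_rows", "body": {
  "xyz": [
    [0, 0, 1],
    [0, 0, 2],
    [0, 0, 3],
    [0, 0, 4],
    [0, 0, 4],
    [0, 0, 4],
    [0, 0, 4],
    [0, 0, 4],
    [0, 0, 4],
    [0, 0, 4]
  ],
  "rot": [
    [0, 0, 0],
    [0, 0, 0],
    [0, 0, 0],
    [0, 0, 0],
    [0, 0, 0],
    [0, 0, 0],
    [0, 0, 0],
    [0, 0, 0],
    [0, 0, 0],
    [0, 0, 0]
  ],
  "grip": [0.72, 0.72, 0.72, 0.72, 0.72, 0.66, 0.63, 0.63, 0.63, 0.63]
}}

```text
time_s: 3.9
eef_pos: [0.3505, 0.2435, 0.0223]
eef_rot: [0.0, 0.727, 0.686, 0.0]
wrist_force: [0.3, -0.7, 0.4]
opening: 0.628
grasp_force: 0.0
```

Call:
{"method": "play_rows", "body": {
  "xyz": [
    [0, 0, 1],
    [0, 0, 1.5],
    [0, 0, 2],
    [0, 0, 2.5],
    [0, 0, 3],
    [0, 0, 3],
    [0, 0, 3],
    [0, 0, 3],
    [0, 0, 3],
    [0, 0, 3]
  ],
  "rot": [
    [0, 0, 0],
    [0, 0, 0],
    [0, 0, 0],
    [0, 0, 0],
    [0, 0, 0],
    [0, 0, 0],
    [0, 0, 0],
    [0, 0, 0],
    [0, 0, 0],
    [0, 0, 0]
  ],
  "grip": [0.63, 0.63, 0.63, 0.63, 0.63, 0.63, 0.63, 0.63, 0.63, 0.63]
}}

```text
time_s: 5.15
eef_pos: [0.3505, 0.2434, 0.0193]
eef_rot: [-0.0, 0.727, 0.686, -0.0]
wrist_force: [-0.3, 0.0, -0.1]
opening: 0.629
grasp_force: 0.1
```

Run:
```python
from loc import *
M=T(); print(M[:3,3])
c,d,K,E=cam('wrist'); save('w2.png',c[150:],1.2)
P=cloud(d,K,E); Q=(P-M[:3,3])@M[:3,:3]  # tool coords
m=(d>0)&(Q[...,2]>-0.03)&(abs(Q[...,0])<.011)&(abs(abs(Q[...,1])-.032)<.008)
print(np.percentile(Q[m][:,2],[50,95,100]) if m.sum() else 0)
p=near(P,.353,.297,.1,.0035,.011); print(rect(clean(p)))
```

```text
[0.35053047 0.24344909 0.01930078]
[-0.0042308   0.01970054  0.02135788]
([354.7, 287.7], [152.1, 76.8], 86.7, [[312.0, 214.0], [389.0, 210.0], [397.0, 361.0], [321.0, 366.0]])
```

View pics/w2.png

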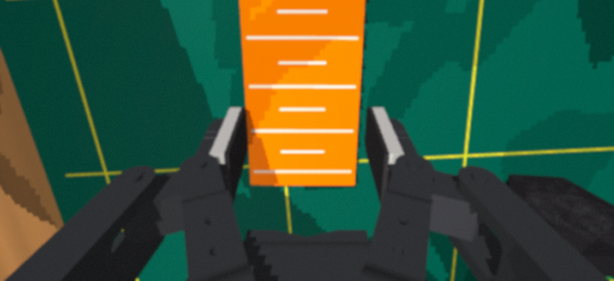

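The ruler sits between the fingers at about px (305,150). I'll lower slightly and close.

Call:
{"method": "play_rows", "body": {
  "xyz": [
    [0, 0, 1],
    [0, 0, 2],
    [0, 0, 2.5],
    [0, 0, 2.5],
    [0, 0, 2.5],
    [0, 0, 2.5],
    [0, 0, 2.5],
    [0, 0, 2.5],
    [0, 0, 2.5],
    [0, 0, 2.5]
  ],
  "rot": [
    [0, 0, 0],
    [0, 0, 0],
    [0, 0, 0],
    [0, 0, 0],
    [0, 0, 0],
    [0, 0, 0],
    [0, 0, 0],
    [0, 0, 0],
    [0, 0, 0],
    [0, 0, 0]
  ],
  "grip": [0.63, 0.63, 0.63, 0.6, 0.5, 0.4, 0.4, 0.4, 0.4, 0.4]
}}

```text
time_s: 6.45
eef_pos: [0.3505, 0.2435, 0.0172]
eef_rot: [0.0, 0.727, 0.686, -0.0]
wrist_force: [-2.7, -1.4, 7.9]
opening: 0.56
grasp_force: 60.7
```

Run:
```python
from loc import *
move([.306,.275,.09],pose(-65.5))
```

```text
xyz [28.9, -46.3, -72.8] rot [-0.0001, 0.0003, 1.0857] deg 62.2
```

Call:
{"method": "play_rows", "body": {
  "xyz": [
    [0, 0, -8],
    [0, 0, -25],
    [0, 0, -45],
    [5, -8, -60],
    [10, -16, -70],
    [15, -24, -73],
    [20, -32, -73],
    [25, -40, -73],
    [28, -45, -73],
    [29, -46, -73]
  ],
  "rot": [
    [0, 0, 0],
    [0, 0, 0.05],
    [0, 0, 0.18],
    [0, 0, 0.34],
    [0, 0, 0.5],
    [0, 0, 0.66],
    [0, 0, 0.82],
    [0, 0, 0.97],
    [0, 0, 1.07],
    [0, 0, 1.086]
  ],
  "grip": [0.4, 0.4, 0.4, 0.4, 0.4, 0.4, 0.4, 0.4, 0.4, 0.4]
}}

```text
time_s: 7.7
eef_pos: [0.3061, 0.2752, 0.09]
eef_rot: [-0.0, 0.977, 0.212, 0.0]
wrist_force: [-0.3, -0.2, -1.2]
opening: 0.559
grasp_force: 62.1
```

Run:
```python
from loc import *
M=T(); print(M[:3,3],phi(M))
c,d,K,E=cam('wrist'); save('w3.png',c,1.2); np.savez('pics/w3.npz',d=d,K=K,E=E,M=M)
P=cloud(d,K,E); 
p=clean(near(P,.5,.365,.09,.033,.042)); print('dock',len(p),rect(p), np.median(p[:,2]))
Q=(P-M[:3,3])@M[:3,:3]; q=Q[(d>0)&(Q[...,0]>.015)&(Q[...,0]<.16)&(abs(Q[...,1])<.035)&(Q[...,2]>.003)&(Q[...,2]<.022)]
A=np.c_[q[:,:2],np.ones(len(q))]; print(len(q),np.linalg.lstsq(A,q[:,2],rcond=None)[0], rect(q))
for n in ['top','scene']:
    c,d,K,E=cam(n);P=cloud(d,K,E);p=clean(near(P,.505,.366,.09,.033,.043)); print(rect(p))
```

```text
[0.30606484 0.27522823 0.09002843] (np.float64(-65.51), array([ 0.,  0., -1.]))
dock 0 ([0.0, 0.0], [0.0, 0.0], 0.0, [[0.0, 0.0], [0.0, 0.0], [0.0, 0.0], [0.0, 0.0]]) nan
25707 [ 0.00605895 -0.00037677  0.01195754] ([67.9, -0.6], [50.5, 106.4], 89.2, [[14.0, -25.0], [121.0, -27.0], [121.0, 24.0], [15.0, 25.0]])
([506.0, 366.5], [120.7, 84.1], 24.6, [[434.0, 380.0], [469.0, 303.0], [578.0, 353.0], [543.0, 430.0]])
([505.9, 365.9], [119.4, 88.4], 24.8, [[433.0, 381.0], [470.0, 301.0], [579.0, 351.0], [542.0, 431.0]])
  return _methods._mean(a, axis=axis, dtype=dtype,
  ret = ret.dtype.type(ret / rcount)
```

View pics/w3.png

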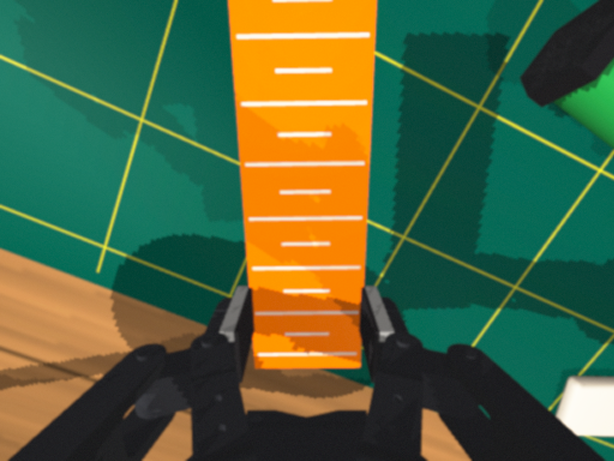

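The ruler is held level and centred, with the gripper at px (305,330). I'll lower it to slot height and insert.

Call:
{"method": "play_rows", "body": {
  "xyz": [
    [0, 0, 8],
    [0, 0, 20],
    [0, 0, 34],
    [0, 0, 44],
    [0, 0, 49],
    [0, 0, 50],
    [5, 0, 50],
    [15, 0, 50],
    [28, 0, 50],
    [40, 0, 50]
  ],
  "rot": [
    [0, 0, 0],
    [0, 0, 0],
    [0, 0, 0],
    [0, 0, 0],
    [0, 0, 0],
    [0, 0, 0],
    [0, 0, 0],
    [0, 0, 0],
    [0, 0, 0],
    [0, 0, 0]
  ],
  "grip": [0.4, 0.4, 0.4, 0.4, 0.4, 0.4, 0.4, 0.4, 0.4, 0.4]
}}

```text
time_s: 9.1
eef_pos: [0.3441, 0.2922, 0.0401]
eef_rot: [-0.0, 0.977, 0.212, 0.001]
wrist_force: [-0.8, -0.3, -1.2]
opening: 0.555
grasp_force: 62.1
```

Run:
```python
from loc import *
M=T(); o=state(); print(M[:3,3],phi(M),o['wrist_force'],o['torque'])
move([.4515-.03*.909,.3413-.03*.417,.040],pose(-65.4),M)
c,d,K,E=cam('scene'); save('s2.png',c[60:160,200:340],4)
```

```text
[0.3441244  0.29224423 0.04009171] (np.float64(-65.55), array([ 0.001,  0.   , -1.   ])) [-0.8296598  -0.33474672 -1.18120143] [-0.06679422 -0.05424564 -0.01754208]
xyz [88.0, -0.1, 0.2] rot [-0.0, -0.001, -0.0027] deg 0.2
```

View pics/s2.png

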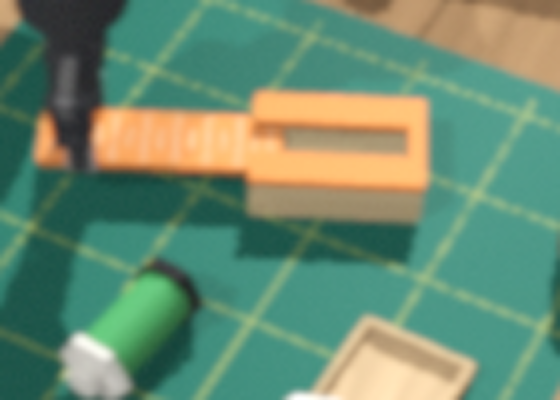

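The ruler's tip is inside the slot at crop px (270,140) and there is no contact force, so I'll push it home.

Call:
{"method": "play_rows", "body": {
  "xyz": [
    [8, 0, 0],
    [20, 0, 0],
    [34, 0, 0],
    [48, 0, 0],
    [62, 0, 0],
    [72, 0, 0],
    [78, 0, 0],
    [82, 0, 0],
    [84, 0, 0],
    [85, 0, 0]
  ],
  "rot": [
    [0, 0, 0],
    [0, 0, 0],
    [0, 0, 0],
    [0, 0, 0],
    [0, 0, 0],
    [0, 0, 0],
    [0, 0, 0],
    [0, 0, 0],
    [0, 0, 0],
    [0, 0, 0]
  ],
  "grip": [0.4, 0.4, 0.4, 0.4, 0.4, 0.4, 0.4, 0.4, 0.4, 0.4]
}}

```text
time_s: 10.4
eef_pos: [0.4199, 0.3268, 0.0398]
eef_rot: [0.0, 0.977, 0.212, -0.0]
wrist_force: [0.5, -0.8, -0.7]
opening: 0.559
grasp_force: 62.1
```

Call:
{"method": "play_rows", "body": {
  "xyz": [
    [1, 0, 0],
    [2, 0, 0],
    [2.5, 0, 0],
    [3, 0, 0],
    [3, 0, 1],
    [3, 0, 2],
    [3, 0, 2],
    [3, 0, 2],
    [3, 0, 2],
    [3, 0, 2]
  ],
  "rot": [
    [0, 0, 0],
    [0, 0, 0],
    [0, 0, 0],
    [0, 0, 0],
    [0, 0, 0],
    [0, 0, 0],
    [0, 0, 0],
    [0, 0, 0],
    [0, 0, 0],
    [0, 0, 0]
  ],
  "grip": [0.4, 0.4, 0.4, 0.4, 0.4, 0.4, 0.4, 0.4, 0.4, 0.4]
}}

```text
time_s: 11.65
eef_pos: [0.4228, 0.3281, 0.0378]
eef_rot: [0.0, 0.977, 0.212, 0.0]
wrist_force: [-0.2, 0.4, -2.4]
opening: 0.558
grasp_force: 62.1
```

Call:
{"method": "play_rows", "body": {
  "xyz": [
    [1, 0, 0],
    [2, 0, 0],
    [3, 0, 0],
    [3.5, 0, 0],
    [3.5, 0, 0.5],
    [3.5, 0, 0.5],
    [3.5, 0, 0.5],
    [3.5, 0, 0.5],
    [3.5, 0, 0.5],
    [3.5, 0, 0.5]
  ],
  "rot": [
    [0, 0, 0],
    [0, 0, 0],
    [0, 0, 0],
    [0, 0, 0],
    [0, 0, 0],
    [0, 0, 0],
    [0, 0, 0],
    [0, 0, 0],
    [0, 0, 0],
    [0, 0, 0]
  ],
  "grip": [0.4, 0.4, 0.4, 0.4, 0.4, 0.5, 0.64, 0.68, 0.7, 0.7]
}}

```text
time_s: 12.9
eef_pos: [0.4263, 0.3296, 0.0374]
eef_rot: [-0.0, 0.977, 0.212, 0.0]
wrist_force: [-0.2, -0.0, -0.2]
opening: 0.7
grasp_force: 0.0
```

Run:
```python
from loc import *
M=T(); o=state(); print(M[:3,3],o['wrist_force'])
for n in ['top','scene','wrist']:
    c,d,K,E=cam(n);P=cloud(d,K,E)
    # ruler rear part: z 20..30mm outside mouth
    q=P[(d>0)]; s=(q[:,0]-.4515)*.909+(q[:,1]-.3413)*.417; t=-(q[:,0]-.4515)*.417+(q[:,1]-.3413)*.909
    k=(s>-.09)&(s<-.005)&(abs(t)<.04)&(q[:,2]>.015)&(q[:,2]<.032)
    if n=='wrist': k&=(s<-.045)|(abs(t)<.02)
    if k.sum()>10: print(n,k.sum(),np.percentile(s[k],[1,5,95]).round(4),np.percentile(t[k],[2,98]).round(4),np.median(q[k][:,2]))
```

```text
[0.42626987 0.32962993 0.03741947] [-0.2159232  -0.02760397 -0.15817062]
top 173 [-0.0602 -0.0593 -0.0063] [-0.0247  0.0224] 0.02617938038557488
scene 144 [-0.0598 -0.0586 -0.0064] [-0.0292  0.0231] 0.027176928469053396
wrist 6767 [-0.0587 -0.0565 -0.0074] [-0.0219  0.0208] 0.025308653611617993
```

The orange ruler is home: its rear end is 60 mm outside the mouth and it is 1 mm off centre. Next is the green spool.

Run:
```python
from loc import *
move([.36,.11,.22],pose(-9))
```

```text
xyz [-151.0, 172.5, -182.7] rot [0.0001, -0.0002, -0.987] deg 56.5
```

Run:
```python
from loc import *
print(np.array(vision.camera('wrist')['hand_eye']).round(3).tolist())
move([.455,.04,.22],pose(-9))
```

```text
[[0.001, -0.947, -0.321, 0.084], [1.0, 0.001, 0.0, -0.0], [0.0, -0.321, 0.947, -0.123], [0.0, 0.0, 0.0, 1.0]]
xyz [-93.5, 275.5, -182.7] rot [0.0001, -0.0001, -0.9869] deg 56.5
```

Call:
{"method": "play_rows", "body": {
  "xyz": [
    [0, 0, -10],
    [0, 0, -35],
    [0, 0, -75],
    [-15, 45, -120],
    [-30, 90, -160],
    [-45, 140, -182],
    [-60, 190, -183],
    [-80, 230, -183],
    [-90, 247, -183],
    [-93, 249, -183]
  ],
  "rot": [
    [0, 0, 0],
    [0, 0, 0],
    [0, 0, -0.08],
    [0, 0, -0.22],
    [0, 0, -0.38],
    [0, 0, -0.54],
    [0, 0, -0.7],
    [0, 0, -0.85],
    [0, 0, -0.96],
    [0, 0, -0.987]
  ],
  "grip": [0.7, 0.7, 0.7, 0.7, 0.7, 0.7, 0.7, 0.7, 0.7, 0.7]
}}

```text
time_s: 14.35
eef_pos: [0.4445, 0.0633, 0.221]
eef_rot: [0.0, 0.761, 0.649, 0.0]
wrist_force: [-0.1, 0.7, -0.5]
opening: 0.694
grasp_force: 0.0
```

```bash
cat > spool.py <<'E'
from loc import *
def spool(P,cx,cy,nk,r=.075):
    """rough centre, neck direction sign along y; returns centre & neck azimuth"""
    p=near(P,cx,cy,r,.012,.06)
    u=np.array([0,nk*1.])
    c=np.array([cx,cy])
    for i in range(6):
        rel=p[:,:2]-c; l=rel@u; w=rel@[-u[1],u[0]]
        k=(abs(l)<.056)&(abs(w)<.03)&(p[:,2]>.025)
        th=k&(abs(l+.004)<.030)           # thread zone only for the axis
        bins=[(l[th&(abs(l-b)<.004)],w[th&(abs(l-b)<.004)]) for b in np.arange(-.03,.026,.008)]
        pts=[(a.mean(),(np.percentile(b,3)+np.percentile(b,97))/2) for a,b in bins if len(a)>5]
        A=np.array(pts); s,o=np.polyfit(A[:,0],A[:,1],1)
        lo,hi=np.percentile(l[k],.5),np.percentile(l[k],99.5)
        n=np.array([-u[1],u[0]]); c=c+u*(lo+hi)/2+n*o; u=u+s*n; u/=np.linalg.norm(u)
    return c.round(4),np.degrees(np.arctan2(u[1],u[0])).round(1),round(hi-lo,3),p[:,2].max().round(4)
E
python3 - <<'E'
from spool import *
M=T(); print(M[:3,3],phi(M))
for n in ['wrist','top','scene']:
    c,d,K,E=cam(n)
    if n=='wrist': save('w4.png',c,1.2)
    P=cloud(d,K,E)
    for a in [(.453,.09,-1),(.473,.007,1)]:
        try: print(n,spool(P,*a))
        except Exception as e: print(n,'fail',e)
E
```

```text
[0.44451999 0.06331323 0.22100036] (np.float64(-9.11), array([ 0.001, -0.   , -1.   ]))
wrist (array([0.4635, 0.0803]), np.float64(-69.1), np.float64(0.111), np.float64(0.047))
wrist (array([0.4756, 0.0093]), np.float64(99.9), np.float64(0.099), np.float64(0.047))
top (array([0.4553, 0.1053]), np.float64(-88.9), np.float64(0.111), np.float64(0.05))
top (array([0.4738, 0.0083]), np.float64(99.9), np.float64(0.098), np.float64(0.0497))
scene (array([0.4543, 0.087 ]), np.float64(-84.6), np.float64(0.11), np.float64(0.0508))
scene (array([0.4755, 0.0079]), np.float64(100.0), np.float64(0.101), np.float64(0.0506))
```

View pics/w4.png

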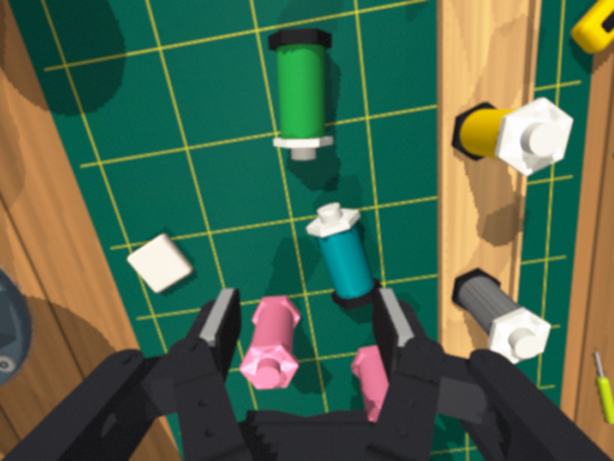

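```bash
cat >> spool.py <<'E'
def look(*guesses,cams=('wrist','top','scene')):
    for n in cams:
        c,d,K,E=cam(n); P=cloud(d,K,E)
        for a in guesses:
            try: print(n,spool(P,*a))
            except Exception as e: print(n,'fail',e)
E
python3 - <<'E'
from spool import *
look((.45,.155,-1))
E
```

```text
wrist (array([0.4577, 0.1583]), np.float64(-97.7), np.float64(0.098), np.float64(0.0473))
top (array([0.4565, 0.1573]), np.float64(-97.9), np.float64(0.099), np.float64(0.0493))
scene (array([0.4598, 0.1563]), np.float64(-99.8), np.float64(0.1), np.float64(0.051))
```

Run:
```python
from loc import *
Rm=pose(-1,35,82.2); g=np.array([.4582,.1618,.027]); move(g-.11*Rm[:,2],Rm); print(Rm.round(2).tolist())
```

```text
xyz [34.4, -0.1, 103.2] rot [0.0062, 0.6106, -0.0198] deg 35.0
[[0.11, 0.99, 0.08], [0.81, -0.14, 0.57], [0.57, -0.0, -0.82]]
```

Call:
{"method": "play_rows", "body": {
  "xyz": [
    [3, 0, 8],
    [8, 0, 25],
    [14, 0, 43],
    [20, 0, 62],
    [26, 0, 80],
    [31, 0, 94],
    [34, 0, 102],
    [34.4, 0, 103],
    [34.4, 0, 103],
    [34.4, 0, 103]
  ],
  "rot": [
    [0, 0.06, 0],
    [0, 0.17, 0],
    [0, 0.28, 0],
    [0, 0.4, -0.01],
    [0, 0.5, -0.02],
    [0.006, 0.58, -0.02],
    [0.006, 0.61, -0.02],
    [0.006, 0.611, -0.02],
    [0.006, 0.611, -0.02],
    [0.006, 0.611, -0.02]
  ],
  "grip": [0.75, 0.75, 0.75, 0.75, 0.75, 0.75, 0.75, 0.75, 0.75, 0.75]
}}

```text
time_s: 15.9
eef_pos: [0.4502, 0.0985, 0.118]
eef_rot: [-0.197, 0.718, 0.627, 0.227]
wrist_force: [-0.6, -0.8, -0.5]
opening: 0.751
grasp_force: 0.0
```

Run:
```python
from spool import *
M=T(); print(M[:3,3]); Rm=pose(-1,35,82.2); g=np.array([.4582,.1618,.027]); move(g,Rm)
look((.458,.158,-1),cams=('top','scene'))
```

```text
[0.45024443 0.09849521 0.11799484]
xyz [0.2, -0.8, 111.1] rot [0.0012, 0.0008, 0.0016] deg 0.1
top (array([0.4567, 0.1572]), np.float64(-98.0), np.float64(0.099), np.float64(0.0495))
scene (array([0.4661, 0.1573]), np.float64(-81.5), np.float64(0.097), np.float64(0.0511))
```

Call:
{"method": "play_rows", "body": {
  "xyz": [
    [0, -0.5, 12],
    [0, -1, 32],
    [0, -1, 55],
    [0, -1, 78],
    [0, -1, 96],
    [0, -1, 106],
    [0, -1, 110],
    [0, -1, 111],
    [0, -1, 111],
    [0, -1, 111]
  ],
  "rot": [
    [0, 0, 0],
    [0, 0, 0],
    [0, 0, 0],
    [0, 0, 0],
    [0, 0, 0],
    [0, 0, 0],
    [0, 0, 0],
    [0, 0, 0],
    [0, 0, 0],
    [0, 0, 0]
  ],
  "grip": [0.75, 0.75, 0.75, 0.75, 0.75, 0.75, 0.75, 0.7, 0.6, 0.5]
}}

```text
time_s: 17.25
eef_pos: [0.4578, 0.1613, 0.0267]
eef_rot: [-0.197, 0.719, 0.627, 0.227]
wrist_force: [-1.3, 0.2, 0.8]
opening: 0.496
grasp_force: 0.1
```

Call:
{"method": "play_rows", "body": {
  "xyz": [
    [0, 0, 0],
    [0, 0, 0],
    [0, 0, 0],
    [0, 0, 0],
    [0, 0, 0],
    [0, 0, 0],
    [0, 0, 0],
    [0, 0, 0],
    [0, 0, 0],
    [0, 0, 0]
  ],
  "rot": [
    [0, 0, 0],
    [0, 0, 0],
    [0, 0, 0],
    [0, 0, 0],
    [0, 0, 0],
    [0, 0, 0],
    [0, 0, 0],
    [0, 0, 0],
    [0, 0, 0],
    [0, 0, 0]
  ],
  "grip": [0.45, 0.4, 0.35, 0.3, 0.3, 0.3, 0.3, 0.3, 0.3, 0.3]
}}

```text
time_s: 18.5
eef_pos: [0.4578, 0.1612, 0.0269]
eef_rot: [-0.197, 0.719, 0.627, 0.227]
wrist_force: [-3.4, -3.5, 7.1]
opening: 0.448
grasp_force: 59.3
```

Run:
```python
from loc import *
M=T(); Rf=pose(1,55,0); print(state()['q'].round(2)); move([.56,.182,.20],Rf)
r=R.from_matrix(M[:3,:3].T@Rf).as_rotvec()
for f in (.25,.5,.75): print(f,(M[:3,:3]@R.from_rotvec(r*f).as_matrix()).round(2)[:,2], 'up in tool',(M[:3,:3].T@[0,0,1]).round(2))
```

```text
[-0.3   0.36  2.09  0.76  0.96 -0.7 ]
xyz [127.5, 98.6, -121.9] rot [-0.3204, -1.141, -1.823] deg 124.6
0.25 [ 0.19  0.32 -0.93] up in tool [ 0.57  0.   -0.82]
0.5 [ 0.38  0.1  -0.92] up in tool [ 0.57  0.   -0.82]
0.75 [ 0.62 -0.01 -0.79] up in tool [ 0.57  0.   -0.82]
```

Call:
{"method": "play_rows", "body": {
  "xyz": [
    [4, 0, -6],
    [14, 0, -20],
    [28, 0, -40],
    [42, 0, -60],
    [56, 0, -81],
    [70, 0, -101],
    [82, 0, -118],
    [91, 0, -131],
    [96, 0, -139],
    [98, 0, -141]
  ],
  "rot": [
    [0, 0, 0],
    [0, 0, 0],
    [0, 0, 0],
    [-0.015, -0.05, -0.08],
    [-0.035, -0.125, -0.2],
    [-0.06, -0.21, -0.34],
    [-0.085, -0.3, -0.48],
    [-0.11, -0.38, -0.61],
    [-0.122, -0.433, -0.69],
    [-0.128, -0.456, -0.729]
  ],
  "grip": [0.3, 0.3, 0.3, 0.3, 0.3, 0.3, 0.3, 0.3, 0.3, 0.3]
}}

```text
time_s: 19.75
eef_pos: [0.4572, 0.1614, 0.199]
eef_rot: [0.085, 0.492, 0.852, 0.156]
wrist_force: [0.7, 1.1, -1.7]
opening: 0.452
grasp_force: 60.2
```

Run:
```python
from loc import *
Rf=pose(1,55,0); print(state()['q'].round(2)); move([.56,.182,.16],Rf)
```

```text
[-0.03 -0.2   2.13  0.24  0.92 -0.67]
xyz [-34.1, 79.5, 70.9] rot [-0.1911, -0.6837, -1.0922] deg 74.6
```

Call:
{"method": "play_rows", "body": {
  "xyz": [
    [-2, 5, 4],
    [-6, 14, 12],
    [-10, 24, 21],
    [-15, 34, 30],
    [-19, 45, 40],
    [-24, 56, 50],
    [-28, 66, 59],
    [-32, 74, 66],
    [-34, 79, 70],
    [-34, 79.5, 71]
  ],
  "rot": [
    [-0.012, -0.044, -0.07],
    [-0.034, -0.12, -0.192],
    [-0.058, -0.207, -0.33],
    [-0.083, -0.296, -0.473],
    [-0.108, -0.386, -0.617],
    [-0.133, -0.476, -0.76],
    [-0.158, -0.566, -0.904],
    [-0.178, -0.637, -1.017],
    [-0.189, -0.677, -1.081],
    [-0.191, -0.684, -1.092]
  ],
  "grip": [0.3, 0.3, 0.3, 0.3, 0.3, 0.3, 0.3, 0.3, 0.3, 0.3]
}}

```text
time_s: 21.0
eef_pos: [0.5601, 0.1694, 0.1923]
eef_rot: [0.435, -0.003, 0.9, 0.009]
wrist_force: [-0.3, -0.4, -0.2]
opening: 0.449
grasp_force: 60.4
```

```bash
python3 - <<'E'
from loc import *
M=T();Rf=pose(1,55,0); print(M[:3,3],state()['q'].round(2)); move([.618,.182,.10],Rf)
for n in ['scene','wrist']:
    c,d,K,E=cam(n); save('g_'+n+'.png',c,1.2)
    # spool body points -> axis tilt
    P=cloud(d,K,E); h=cv2.cvtColor(c,cv2.COLOR_RGB2HSV)
    q=P[(d>0)&(h[...,0]>55)&(h[...,0]<75)&(h[...,1]>150)&(np.linalg.norm(P-M[:3,3],axis=-1)<.07)]
    m=np.median(q,0); print(n,len(q),m.round(3),np.linalg.svd(q-q.mean(0),full_matrices=False)[2][0].round(3))
E
cd pics; python3 -c "
import cv2,numpy as np
cv2.imwrite('g.png',cv2.imread('g_scene.png')[:,150:])"
```

```text
[0.56006586 0.16935372 0.19225169] [ 0.14 -0.05  2.25 -1.14  0.1  -0.35]
xyz [36.4, 10.6, 102.9] rot [0.0188, -0.0588, -0.0035] deg 3.5
  return _methods._mean(a, axis=axis, dtype=dtype,
  ret = um.true_divide(
<stdin>:8: RuntimeWarning: Mean of empty slice.
Traceback (most recent call last):
IndexError: index 0 is out of bounds for axis 0 with size 0
```

View pics/g.png

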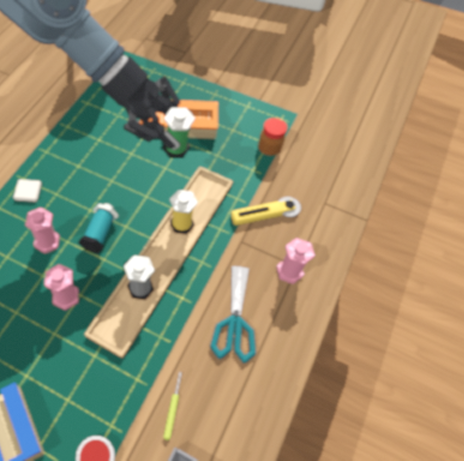

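The spool is upright in the gripper at px (178,130) and over the mat, but the wrist is at the q4/q5 limits (-1.14, 0.1). I'll fit a kinematic model so I can choose a reachable heading.

```bash
cat > kin.py <<'E'
from loc import *
from scipy.optimize import least_squares
D=[([1.07170,.181477,1.607883,0,1.353805,-.20631],[.16572,.55012,.24948],[-.000275,.145868,.989304,-.000736])]
def fk(q,p):
    a1,h,L2,e,L3,L6=p
    Rz=lambda a:R.from_euler('z',a); Ry=lambda a:R.from_euler('y',a)
    A=Rz(q[0]); pos=A.apply([a1,0,h]); A=A*Ry(q[1]); pos=pos+A.apply([0,0,L2]); A=A*Ry(q[2]); pos=pos+A.apply([e,0,L3])
    A=A*Rz(q[3]*S4); A=A*Ry(q[4]); pos=pos+A.apply([0,0,L6]); A=A*Rz(S6*q[5]+O6); return pos,A
S4,S6,O6=1,1,0.
E
python3 - <<'E'
import kin; from kin import *
import json
o=readout.get_obs(); obs=[(D[0][0],D[0][1],D[0][2]),(o['q'].tolist(),o['eef_pos'].tolist(),o['eef_rot'].tolist())]
json.dump(obs,open('obs.json','w'))
for q,p,r in obs:
    for s4 in (1,-1):
        kin.S4=s4; kin.O6=0; kin.S6=0; _,A=fk(q,[0,0,.4,0,.4,.2]); B=Rq(r)
        print(s4,A.as_matrix()[:,2].round(3),B.as_matrix()[:,2].round(3),'roll',(A.inv()*B).as_euler('ZYX').round(3),q[5])
E
```

```text
1 [-0.001 -0.001 -1.   ] [-0.001 -0.001 -1.   ] roll [ 1.364  0.    -0.   ] -0.20631
-1 [-0.001 -0.001 -1.   ] [-0.001 -0.001 -1.   ] roll [ 1.364  0.    -0.   ] -0.20631
1 [ 0.784  0.019 -0.621] [ 0.784  0.019 -0.621] roll [ 1.223 -0.    -0.   ] -0.34733966341765027
-1 [ 0.76   0.195 -0.621] [ 0.784  0.019 -0.621] roll [-1.048 -0.016  0.177] -0.34733966341765027
```

```bash
sed -i 's/^S4,S6,O6=.*/S4,S6,O6=1,1,np.pi\/2/' kin.py
cat >> kin.py <<'E'
import json
def fit():
    ob=[(q,p,1) for q,p,_ in json.load(open('obs.json'))]+[([-.3,.36,2.09,.76,.96,-.7],[.4578,.1612,.0269],.15),([-.03,-.2,2.13,.24,.92,-.67],[.4572,.1614,.199],.15)]
    f=lambda x:np.concatenate([w*(fk(q,x)[0]-p) for q,p,w in ob])
    return least_squares(f,[0,.3,.4,0,.4,.2])
LO=np.array([-2.99,-.89,.3,-1.14,0,-3.12]);HI=np.array([2.99,2.07,2.58,4.28,2.63,3.12])
def ik(p,Rm,x,q0):
    f=lambda q:np.r_[(fk(q,x)[0]-p)*10,(R.from_matrix(Rm).inv()*fk(q,x)[1]).as_rotvec()]
    best=None
    for q in [q0]+[np.array([np.arctan2(p[1],p[0]),.2,2.,a,.6,b]) for a in (0,1.5,3.1,-.8) for b in (-2.,0,2.)]:
        s=least_squares(f,np.clip(q,LO+.01,HI-.01),bounds=(LO,HI))
        if best is None or s.cost<best[0]-1e-9: best=(s.cost,s.x)
        if best[0]<1e-9: break
    return best
E
python3 - <<'E'
from kin import *
s=fit(); x=s.x; print(x.round(4),s.cost,s.fun.round(4)); np.save('x.npy',x)
q0=readout.get_obs()['q']
for nm,p in [('left',[.618,.182,.052]),('mid',[.612,.019,.052]),('right',[.605,-.142,.052])]:
    for tilt in (55,):
        for hd in (-60,-30,0,15,20,30,40,50,60):
            b=ik(np.array(p),pose(1,tilt,hd),x,q0); print(nm,tilt,hd,'%.1e'%b[0],b[1].round(2))
E
```

```text
[ 0.3948  0.3653 -0.0764 -0.0223  0.1796  0.0219] 0.013026997338595886 [ 0.1028 -0.0575  0.0015  0.0084 -0.0929 -0.005   0.0032 -0.0445  0.0187
  0.0203 -0.0263  0.0043]
left 55 -60 1.0e+00 [ 0.31 -0.2   2.58 -1.14  0.79  0.58]
left 55 -30 9.6e-01 [ 0.3  -0.21  2.58 -1.14  0.48  0.19]
left 55 0 9.1e-01 [ 0.29 -0.17  2.58  4.08  0.23  0.83]
left 55 15 9.0e-01 [ 0.29 -0.17  2.58  3.24  0.16  1.49]
left 55 20 9.0e-01 [ 0.29 -0.17  2.58  2.88  0.16  1.78]
left 55 30 9.1e-01 [ 0.28 -0.17  2.58  2.32  0.21  2.23]
left 55 40 9.1e-01 [ 0.28 -0.18  2.58  1.98  0.29  2.45]
left 55 50 9.2e-01 [ 0.27 -0.18  2.58  1.76  0.38  2.54]
left 55 60 9.3e-01 [ 0.27 -0.18  2.58  1.61  0.48  2.57]
mid 55 -60 7.4e-01 [ 0.05 -0.15  2.58 -1.14  0.65  0.43]
mid 55 -30 6.8e-01 [ 0.04 -0.1   2.58  4.28  0.39  0.83]
mid 55 0 6.7e-01 [ 0.03 -0.1   2.58  3.24  0.22  1.5 ]
mid 55 15 6.7e-01 [ 0.03 -0.1   2.58  2.49  0.26  2.05]
mid 55 20 6.7e-01 [ 0.02 -0.11  2.58  2.3   0.29  2.18]
mid 55 30 6.8e-01 [ 0.02 -0.11  2.58  2.01  0.36  2.34]
mid 55 40 6.9e-01 [ 0.02 -0.11  2.58  1.8   0.45  2.43]
mid 55 50 7.0e-01 [ 0.01 -0.11  2.58  1.63  0.54  2.46]
mid 55 60 7.2e-01 [ 0.01 -0.12  2.58  1.49  0.63  2.47]
right 55 -60 7.8e-01 [-0.22 -0.11  2.58  4.28  0.5   0.98]
right 55 -30 7.3e-01 [-0.22 -0.13  2.58  3.97  0.27  0.95]
right 55 0 7.3e-01 [-0.24 -0.13  2.58  2.45  0.24  2.1 ]
right 55 15 7.4e-01 [-0.24 -0.13  2.58  1.97  0.35  2.39]
right 55 20 7.5e-01 [-0.24 -0.13  2.58  1.86  0.4   2.43]
right 55 30 7.6e-01 [-0.25 -0.13  2.58  1.68  0.49  2.48]
right 55 40 7.7e-01 [-0.25 -0.14  2.58  1.54  0.58  2.5 ]
right 55 50 7.9e-01 [-0.25 -0.14  2.58  1.41  0.67  2.49]
right 55 60 8.1e-01 [-0.25 -0.15  2.58  1.29  0.77  2.46]
```

```bash
sed -i 's/a1,h,L2,e,L3,L6=p/a1,h,L2,e,L3,L6,dy=p/; s/\[a1,0,h\]/[a1,dy,h]/; s/\[0,.3,.4,0,.4,.2\])$/[0,.3,.4,0,.4,.2,.1])/' kin.py
python3 - <<'E'
from kin import *
s=fit(); x=s.x; print(x.round(4),s.cost,s.fun.round(4)); np.save('x.npy',x)
if s.cost<1e-4:
  q0=readout.get_obs()['q']
  for nm,p in [('left',[.618,.182,.052]),('mid',[.612,.019,.052]),('right',[.605,-.142,.052])]:
        for hd in (-60,-30,-15,0,15,30,45,60):
            b=ik(np.array(p),pose(1,55,hd),x,q0); print(nm,hd,'%.1e'%b[0],b[1].round(2))
E
```

```text
[-0.0022  0.3108  0.4425  0.0854  0.516   0.3014  0.1179] 8.356001174511481e-08 [-0.0001  0.     -0.      0.     -0.      0.     -0.0001 -0.0002 -0.0002
 -0.     -0.      0.0003]
left -60 4.0e-22 [ 0.49  0.75  1.56 -1.11  1.15  0.63]
left -30 1.3e-02 [0.37 0.57 1.99 4.28 0.68 1.05]
left -15 8.4e-27 [0.31 0.51 2.03 4.22 0.53 0.91]
left 0 2.3e-21 [0.17 0.46 2.12 3.49 0.41 1.35]
left 15 3.7e-22 [0.   0.44 2.16 2.64 0.45 1.88]
left 30 2.9e-29 [-0.15  0.45  2.13  2.01  0.6   2.19]
left 45 4.6e-24 [-0.25  0.5   2.05  1.6   0.78  2.33]
left 60 4.0e-30 [-0.3   0.56  1.92  1.31  0.97  2.38]
mid -60 7.7e-03 [ 0.21  0.61  1.75 -1.14  0.96  0.51]
mid -30 2.2e-21 [0.06 0.47 2.1  4.18 0.55 0.96]
mid -15 1.5e-25 [-0.09  0.42  2.19  3.46  0.45  1.38]
mid 0 1.8e-24 [-0.28  0.4   2.23  2.65  0.49  1.86]
mid 15 1.1e-26 [-0.44  0.42  2.21  2.03  0.63  2.14]
mid 30 3.0e-21 [-0.55  0.46  2.13  1.61  0.8   2.27]
mid 45 2.0e-30 [-0.6   0.52  2.    1.32  0.98  2.33]
mid 60 1.7e-29 [-0.61  0.6   1.85  1.1   1.16  2.34]
right -60 1.2e-02 [-0.14  0.55  2.04  4.28  0.69  1.07]
right -30 2.7e-22 [-0.35  0.43  2.17  3.47  0.44  1.37]
right -15 1.3e-24 [-0.53  0.41  2.21  2.65  0.48  1.86]
right 0 1.6e-27 [-0.69  0.43  2.19  2.03  0.62  2.15]
right 15 1.2e-21 [-0.8   0.47  2.1   1.61  0.8   2.29]
right 30 2.7e-30 [-0.85  0.53  1.98  1.32  0.98  2.34]
right 45 2.2e-27 [-0.86  0.61  1.83  1.1   1.16  2.35]
right 60 2.3e-21 [-0.83  0.7   1.66  0.93  1.34  2.34]
```

The fit is good to under a millimetre. The reachable placing branch has q4 at about 3, which means unwinding the wrist the long way round. I'll plan that as a joint path and convert it to tool rows.

```bash
cat > plan.py <<'E'
from kin import *
x=np.load('x.npy')
def path(qs,n):
    """joint waypoints -> n rows each segment (cosine eased overall per segment)"""
    out=[]
    for a,b,k in zip(qs[:-1],qs[1:],n):
        for i in range(1,k+1):
            f=i/k; f=(1-np.cos(np.pi*f))/2*.5+f*.5; out.append(np.array(a)+(np.array(b)-a)*f)
    return out
def rows(qq,M=None):
    M=T() if M is None else M; prev=M[:3,:3]
    for s in range(0,len(qq),10):
        X=[];W=[]
        A0=M[:3,:3];p0=M[:3,3]
        for q in qq[s:s+10]:
            p,A=fk(q,x); X.append((A0.T@(p-p0)*1000).round(0).astype(int).tolist()); rv=(R.from_matrix(A0).inv()*A).as_rotvec(); W.append(rv.round(3).tolist())
        print('xyz',X,'\nrot',W)
        p,A=fk(qq[min(s+9,len(qq)-1)],x); M=np.eye(4); M[:3,:3]=A.as_matrix(); M[:3,3]=p
def check(qq):
    P=[fk(q,x) for q in qq]; print('minz',min(p[2] for p,_ in P).round(3),'max deg/row',max(np.degrees((P[i][1].inv()*P[i+1][1]).magnitude()) for i in range(len(P)-1)).round(1),'dq/row',np.abs(np.diff(qq,axis=0)).max(0).round(2))
    print([p.round(2).tolist() for p,_ in P[::5]])
E
python3 - <<'E'
from plan import *
q0=readout.get_obs()['q']; hd=8; Rf=pose(1,55,hd); h=np.array([np.cos(np.radians(hd)),np.sin(np.radians(hd)),0])
fin=np.array([.6222,.182,.0515])-.004*h
qf=ik(fin,Rf,x,np.array([.1,.44,2.14,3.,.42,1.6]))
qh=ik(fin+[-.03,0,.13],Rf,x,qf[1]); print(qf,qh)
ql=np.array([-.03,-.2,2.13,.24,.92,-.67]); 
qq=path([q0,ql,np.array([0.0,-.2,2.1,1.6,.9,.6]),qh[1]],[10,15,15]); check(np.array([q0]+qq)); rows(qq); np.save('qq.npy',qq)
E
```

```text
(np.float64(1.2105843430191922e-29), array([0.07703414, 0.44749399, 2.14861424, 3.01460095, 0.41650863,
       1.65110025])) (np.float64(7.985793132014064e-25), array([0.08354795, 0.04167285, 2.23169557, 2.67320018, 0.10187598,
       2.0049101 ]))
minz 0.181 max deg/row 13.0 dq/row [0.02 0.02 0.02 0.18 0.1  0.12]
[[0.56, 0.17, 0.19], [0.52, 0.08, 0.19], [0.46, 0.16, 0.2], [0.48, 0.25, 0.24], [0.52, 0.33, 0.35], [0.55, 0.35, 0.44], [0.61, 0.31, 0.41], [0.63, 0.23, 0.29], [0.59, 0.18, 0.18]]
xyz [[-3, -18, -1], [-4, -41, -4], [1, -63, -10], [12, -80, -19], [27, -87, -29], [42, -81, -41], [53, -66, -54], [59, -45, -66], [59, -24, -77], [57, -7, -86]] 
rot [[0.05, 0.011, 0.073], [0.113, 0.033, 0.174], [0.18, 0.073, 0.299], [0.239, 0.132, 0.44], [0.28, 0.211, 0.587], [0.296, 0.302, 0.73], [0.285, 0.398, 0.858], [0.254, 0.487, 0.964], [0.214, 0.562, 1.044], [0.176, 0.617, 1.098]]
xyz [[10, 9, -1], [22, 21, -2], [36, 36, -5], [51, 53, -10], [67, 73, -18], [81, 95, -28], [95, 117, -41], [106, 140, -56], [115, 163, -73], [120, 183, -91]] 
rot [[-0.027, 0.033, 0.08], [-0.059, 0.077, 0.182], [
[... 265 characters left out ...]
14], [99, -3, -12], [99, 9, -10], [98, 25, -8], [94, 44, -6], [87, 65, -4]] 
rot [[0.022, 0.079, 0.157], [0.049, 0.149, 0.298], [0.078, 0.207, 0.421], [0.106, 0.255, 0.523], [0.13, 0.292, 0.603], [0.123, 0.318, 0.698], [0.116, 0.351, 0.82], [0.108, 0.39, 0.968], [0.099, 0.436, 1.139], [0.091, 0.487, 1.33]]
xyz [[19, 17, 1], [37, 39, 0], [53, 65, -3], [66, 93, -8], [76, 123, -15], [83, 152, -24], [86, 180, -33], [86, 205, -42], [85, 225, -50], [83, 242, -57]] 
rot [[-0.012, 0.074, 0.2], [-0.021, 0.153, 0.408], [-0.028, 0.236, 0.62], [-0.031, 0.321, 0.829], [-0.03, 0.406, 1.028], [-0.025, 0.49, 1.212], [-0.018, 0.57, 1.377], [-0.008, 0.642, 1.519], [0.002, 0.706, 1.635], [0.011, 0.757, 1.726]]
```

Call:
{"method": "play_rows", "body": {
  "xyz": [
    [-3, -18, -1],
    [-4, -41, -4],
    [1, -63, -10],
    [12, -80, -19],
    [27, -87, -29],
    [42, -81, -41],
    [53, -66, -54],
    [59, -45, -66],
    [59, -24, -77],
    [57, -7, -86]
  ],
  "rot": [
    [0.05, 0.011, 0.073],
    [0.113, 0.033, 0.174],
    [0.18, 0.073, 0.299],
    [0.239, 0.132, 0.44],
    [0.28, 0.211, 0.587],
    [0.296, 0.302, 0.73],
    [0.285, 0.398, 0.858],
    [0.254, 0.487, 0.964],
    [0.214, 0.562, 1.044],
    [0.176, 0.617, 1.098]
  ],
  "grip": [0.3, 0.3, 0.3, 0.3, 0.3, 0.3, 0.3, 0.3, 0.3, 0.3]
}}

```text
time_s: 22.3
eef_pos: [0.4566, 0.1625, 0.2012]
eef_rot: [0.085, 0.493, 0.852, 0.157]
wrist_force: [0.0, -0.5, -1.4]
opening: 0.445
grasp_force: 60.4
```

Run:
```python
from plan import *
o=readout.get_obs(); q0=o['q']; print(o['eef_pos'],q0.round(2),fk(q0,x)[0]-o['eef_pos']); hd=8; Rf=pose(1,55,hd); h=np.array([np.cos(np.radians(hd)),np.sin(np.radians(hd)),0])
fin=np.array([.6222,.182,.0515])-.004*h
qf=ik(fin,Rf,x,np.array([.1,.44,2.14,3.,.42,1.6]))[1]
qh=ik(fin+[0,0,.06],Rf,x,qf)[1]; print(qh)
qm=np.array([0.0,-.2,2.15,1.5,.85,.6])
qq=path([q0,qm,qh],[17,23]); check(np.array([q0]+qq)); rows(qq)
```

```text
[0.45664946 0.16253584 0.20115739] [-0.03 -0.2   2.13  0.24  0.92 -0.67] [-0.00120991  0.00040603 -0.00016644]
[0.07703414 0.28054132 2.16866027 2.94926689 0.27138666 1.72031331]
minz 0.111 max deg/row 9.8 dq/row [0.   0.03 0.   0.09 0.03 0.1 ]
[[0.46, 0.16, 0.2], [0.47, 0.23, 0.23], [0.5, 0.31, 0.29], [0.53, 0.34, 0.37], [0.56, 0.34, 0.38], [0.61, 0.31, 0.36], [0.64, 0.25, 0.28], [0.64, 0.2, 0.18], [0.62, 0.18, 0.11]]
xyz [[9, 6, 0], [19, 14, 0], [30, 25, -1], [42, 37, -4], [55, 51, -7], [68, 66, -12], [80, 83, -19], [90, 100, -27], [100, 117, -37], [107, 134, -47]] 
rot [[-0.022, 0.026, 0.068], [-0.047, 0.06, 0.152], [-0.075, 0.102, 0.253], [-0.104, 0.152, 0.368], [-0.131, 0.211, 0.496], [-0.156, 0.277, 0.633], [-0.176, 0.352, 0.778], [-0.191, 0.432, 0.927], [-0.199, 0.517, 1.076], [-0.199, 0.605, 1.222]]
xyz [[20, -2, 0], [40, -2, -2], [57, -1, -4], [72, 0, -7], [85, 2, -10], [96, 4, -13], [104, 5, -16], [106, 11, -14], [107, 18, -12], [108, 26, -9]] 
rot [[0.008, 0.069, 0.15], [0.021, 0.133, 0.292], [0.038, 0.192, 0.424], [0.058, 0.244, 0.543], [0.078, 0.289, 0.647], [0.097, 0.32
[... 156 characters left out ...]
4], [38, 49, 16], [44, 65, 19], [49, 83, 20], [53, 103, 21], [55, 125, 21], [54, 147, 20]] 
rot [[0.001, 0.032, 0.093], [0.001, 0.067, 0.196], [0.001, 0.105, 0.308], [0.001, 0.146, 0.43], [0.001, 0.189, 0.558], [0.0, 0.235, 0.693], [-0.001, 0.282, 0.831], [-0.001, 0.332, 0.972], [-0.002, 0.384, 1.114], [-0.002, 0.436, 1.255]]
xyz [[20, 9, 3], [41, 19, 6], [60, 31, 7], [78, 43, 7], [94, 56, 6], [109, 69, 4], [122, 81, 3], [133, 92, 0], [142, 103, -2], [150, 112, -4]] 
rot [[0.003, 0.052, 0.138], [0.008, 0.104, 0.273], [0.014, 0.155, 0.401], [0.022, 0.204, 0.522], [0.03, 0.251, 0.635], [0.04, 0.295, 0.739], [0.05, 0.335, 0.832], [0.06, 0.371, 0.914], [0.07, 0.403, 0.985], [0.078, 0.43, 1.044]]
```

Call:
{"method": "play_rows", "body": {
  "xyz": [
    [9, 6, 0],
    [19, 14, 0],
    [30, 25, -1],
    [42, 37, -4],
    [55, 51, -7],
    [68, 66, -12],
    [80, 83, -19],
    [90, 100, -27],
    [100, 117, -37],
    [107, 134, -47]
  ],
  "rot": [
    [-0.022, 0.026, 0.068],
    [-0.047, 0.06, 0.152],
    [-0.075, 0.102, 0.253],
    [-0.104, 0.152, 0.368],
    [-0.131, 0.211, 0.496],
    [-0.156, 0.277, 0.633],
    [-0.176, 0.352, 0.778],
    [-0.191, 0.432, 0.927],
    [-0.199, 0.517, 1.076],
    [-0.199, 0.605, 1.222]
  ],
  "grip": [0.3, 0.3, 0.3, 0.3, 0.3, 0.3, 0.3, 0.3, 0.3, 0.3]
}}

```text
time_s: 23.55
eef_pos: [0.4977, 0.3093, 0.2928]
eef_rot: [-0.216, 0.809, 0.388, 0.384]
wrist_force: [0.3, 0.4, -1.7]
opening: 0.448
grasp_force: 60.5
```

Call:
{"method": "play_rows", "body": {
  "xyz": [
    [20, -2, 0],
    [40, -2, -2],
    [57, -1, -4],
    [72, 0, -7],
    [85, 2, -10],
    [96, 4, -13],
    [104, 5, -16],
    [106, 11, -14],
    [107, 18, -12],
    [108, 26, -9]
  ],
  "rot": [
    [0.008, 0.069, 0.15],
    [0.021, 0.133, 0.292],
    [0.038, 0.192, 0.424],
    [0.058, 0.244, 0.543],
    [0.078, 0.289, 0.647],
    [0.097, 0.326, 0.734],
    [0.114, 0.355, 0.803],
    [0.118, 0.373, 0.863],
    [0.121, 0.395, 0.934],
    [0.126, 0.419, 1.017]
  ],
  "grip": [0.3, 0.3, 0.3, 0.3, 0.3, 0.3, 0.3, 0.3, 0.3, 0.3]
}}

```text
time_s: 24.8
eef_pos: [0.558, 0.3374, 0.3817]
eef_rot: [-0.494, 0.787, -0.079, 0.361]
wrist_force: [-0.0, 0.1, -1.3]
opening: 0.451
grasp_force: 60.5
```

Call:
{"method": "play_rows", "body": {
  "xyz": [
    [7, 6, 4],
    [15, 14, 7],
    [23, 23, 11],
    [30, 35, 14],
    [38, 49, 16],
    [44, 65, 19],
    [49, 83, 20],
    [53, 103, 21],
    [55, 125, 21],
    [54, 147, 20]
  ],
  "rot": [
    [0.001, 0.032, 0.093],
    [0.001, 0.067, 0.196],
    [0.001, 0.105, 0.308],
    [0.001, 0.146, 0.43],
    [0.001, 0.189, 0.558],
    [0.0, 0.235, 0.693],
    [-0.001, 0.282, 0.831],
    [-0.001, 0.332, 0.972],
    [-0.002, 0.384, 1.114],
    [-0.002, 0.436, 1.255]
  ],
  "grip": [0.3, 0.3, 0.3, 0.3, 0.3, 0.3, 0.3, 0.3, 0.3, 0.3]
}}

```text
time_s: 26.05
eef_pos: [0.6446, 0.2519, 0.2799]
eef_rot: [0.582, -0.5, 0.622, -0.155]
wrist_force: [0.5, 0.3, -1.6]
opening: 0.448
grasp_force: 60.5
```

Run:
```python
from plan import *
o=readout.get_obs(); q0=o['q']; print(o['eef_pos'],q0.round(2)); hd=8; Rf=pose(1,55,hd); h=np.array([np.cos(np.radians(hd)),np.sin(np.radians(hd)),0])
fin=np.array([.6222,.182,.0515])-.004*h
qf=ik(fin,Rf,x,np.array([.1,.44,2.14,3.,.42,1.6]))[1]
qh=ik(fin+[0,0,.06],Rf,x,qf)[1]
qq=path([q0,qh],[10]); check(np.array([q0]+qq)); rows(qq)
```

```text
[0.64464249 0.25191501 0.27988955] [0.05 0.09 2.16 2.35 0.51 1.25]
minz 0.111 max deg/row 8.2 dq/row [0.   0.02 0.   0.08 0.03 0.06]
[[0.65, 0.25, 0.28], [0.65, 0.21, 0.2], [0.62, 0.18, 0.11]]
xyz [[9, 4, 2], [22, 10, 4], [39, 18, 6], [57, 29, 7], [77, 43, 7], [96, 58, 5], [114, 74, 3], [128, 88, 0], [140, 101, -2], [148, 110, -5]] 
rot [[0.001, 0.025, 0.066], [0.004, 0.059, 0.156], [0.008, 0.102, 0.266], [0.014, 0.151, 0.392], [0.022, 0.205, 0.525], [0.033, 0.26, 0.658], [0.045, 0.313, 0.782], [0.058, 0.361, 0.891], [0.069, 0.4, 0.979], [0.079, 0.428, 1.042]]
```

Call:
{"method": "play_rows", "body": {
  "xyz": [
    [9, 4, 2],
    [22, 10, 4],
    [39, 18, 6],
    [57, 29, 7],
    [77, 43, 7],
    [96, 58, 5],
    [114, 74, 3],
    [128, 88, 0],
    [140, 101, -2],
    [148, 110, -5]
  ],
  "rot": [
    [0.001, 0.025, 0.066],
    [0.004, 0.059, 0.156],
    [0.008, 0.102, 0.266],
    [0.014, 0.151, 0.392],
    [0.022, 0.205, 0.525],
    [0.033, 0.26, 0.658],
    [0.045, 0.313, 0.782],
    [0.058, 0.361, 0.891],
    [0.069, 0.4, 0.979],
    [0.079, 0.428, 1.042]
  ],
  "grip": [0.3, 0.3, 0.3, 0.3, 0.3, 0.3, 0.3, 0.3, 0.3, 0.3]
}}

```text
time_s: 27.3
eef_pos: [0.6182, 0.1805, 0.1119]
eef_rot: [0.461, -0.063, 0.884, 0.031]
wrist_force: [-0.2, 0.1, -0.5]
opening: 0.448
grasp_force: 60.5
```

```bash
cat > up.py <<'E'
from plan import *
def col(c,k):
    h=cv2.cvtColor(c,cv2.COLOR_RGB2HSV).astype(int); lo,hi={'green':(55,78),'teal':(84,102)}[k]
    return (h[...,0]>=lo)&(h[...,0]<=hi)&(h[...,1]>110)
def upright(k,cams=('scene','top')):
    M=T(); a=M[:3,3]
    for n in cams:
        c,d,K,E=cam(n); P=cloud(d,K,E)
        m=(d>0)&(np.linalg.norm(P-a,axis=-1)<.075)&(P[...,2]>.02)&col(c,k); q=P[m]
        # silhouette midline by height
        b=[(z,)+tuple((np.percentile(q[abs(q[:,2]-z)<.004][:,:2],5,axis=0)+np.percentile(q[abs(q[:,2]-z)<.004][:,:2],95,axis=0))/2) for z in np.arange(a[2]-.035,a[2]+.036,.008) if (abs(q[:,2]-z)<.004).sum()>12]
        b=np.array(b); 
        if len(b)>2: print(n,len(q),'tilt dx,dy per z',np.polyfit(b[:,0],b[:,1],1)[0].round(3),np.polyfit(b[:,0],b[:,2],1)[0].round(3),'mid',b.mean(0).round(4))
        hv=cv2.cvtColor(c,cv2.COLOR_RGB2HSV); w=P[(d>0)&(hv[...,1]<60)&(hv[...,2]>150)&(np.hypot(P[...,0]-a[0],P[...,1]-a[1])<.04)&(P[...,2]>a[2]+.02)]
        if len(w): print('  white top z',np.percentile(w[:,2],98).round(4),w[w[:,2]>w[:,2].max()-.006].mean(0).round(4))
E
python3 - <<'E'
from up import *
o=readout.get_obs(); print(o['eef_pos'],o['q'].round(2)); upright('green')
hd=8; Rf=pose(1,55,hd); h=np.array([np.cos(np.radians(hd)),np.sin(np.radians(hd)),0]); fin=np.array([.6222,.182,.0515])-.004*h; move(fin,Rf)
c,d,K,E=cam('scene'); save('s5.png',c[60:220,180:380],3)
E
```

```text
[0.61824189 0.18049624 0.1119229 ] [0.08 0.28 2.17 2.95 0.27 1.72]
scene 107 tilt dx,dy per z -0.067 0.067 mid [0.1143 0.6269 0.169 ]
  white top z 0.1691 [0.6226 0.1804 0.1675]
  white top z 0.1672 [0.6211 0.1812 0.1658]
xyz [49.2, 1.1, 34.9] rot [-0.0004, 0.0013, 0.0047] deg 0.3
```

View pics/s5.png

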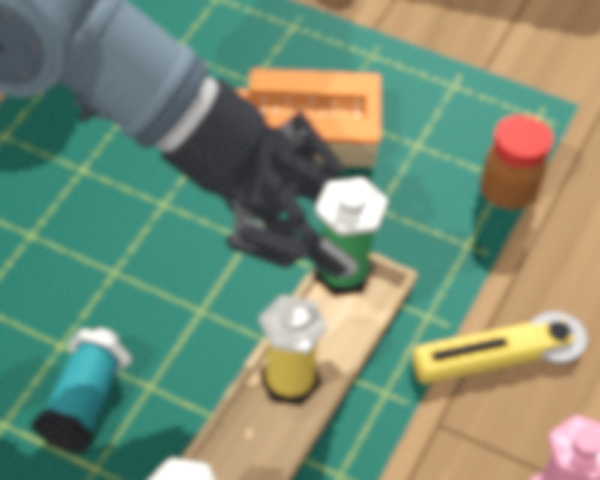

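The green spool is upright above the left end of the lane at px (350,240). Lowering it now.

Call:
{"method": "play_rows", "body": {
  "xyz": [
    [3, 0, 2],
    [9, 0, 6],
    [18, 0, 13],
    [27, 0, 19],
    [35, 1, 25],
    [41, 1, 29],
    [45, 1, 32],
    [47, 1, 33],
    [48, 1, 34],
    [48.5, 1, 34.5]
  ],
  "rot": [
    [0, 0, 0.005],
    [0, 0, 0.005],
    [0, 0, 0.005],
    [0, 0, 0.005],
    [0, 0, 0.005],
    [0, 0, 0.005],
    [0, 0, 0.005],
    [0, 0, 0.005],
    [0, 0, 0.005],
    [0, 0, 0.005]
  ],
  "grip": [0.3, 0.3, 0.3, 0.3, 0.3, 0.3, 0.3, 0.3, 0.3, 0.3]
}}

```text
time_s: 28.7
eef_pos: [0.6196, 0.1814, 0.0542]
eef_rot: [0.463, -0.062, 0.884, 0.032]
wrist_force: [0.7, -0.8, -0.0]
opening: 0.45
grasp_force: 60.5
```

Call:
{"method": "play_rows", "body": {
  "xyz": [
    [0.4, 0, 0.3],
    [0.8, 0, 0.6],
    [1.2, 0, 0.8],
    [1.6, 0, 1.1],
    [1.6, 0, 1.1],
    [1.6, 0, 1.1],
    [1.6, 0, 1.1],
    [1.6, 0, 1.1],
    [1.6, 0, 1.1],
    [1.6, 0, 1.1]
  ],
  "rot": [
    [0, 0, 0],
    [0, 0, 0],
    [0, 0, 0],
    [0, 0, 0],
    [0, 0, 0],
    [0, 0, 0],
    [0, 0, 0],
    [0, 0, 0],
    [0, 0, 0],
    [0, 0, 0]
  ],
  "grip": [0.3, 0.3, 0.3, 0.3, 0.3, 0.3, 0.3, 0.3, 0.3, 0.3]
}}

```text
time_s: 29.95
eef_pos: [0.6194, 0.1814, 0.0519]
eef_rot: [0.463, -0.062, 0.884, 0.032]
wrist_force: [0.5, 0.6, -0.9]
opening: 0.449
grasp_force: 60.5
```

Call:
{"method": "play_rows", "body": {
  "xyz": [
    [0.4, 0, 0.3],
    [0.8, 0, 0.6],
    [1.2, 0, 0.8],
    [1.6, 0, 1.1],
    [1.8, 0, 1.2],
    [1.8, 0, 1.2],
    [1.8, 0, 1.2],
    [1.8, 0, 1.2],
    [1.8, 0, 1.2],
    [1.8, 0, 1.2]
  ],
  "rot": [
    [0, 0, 0],
    [0, 0, 0],
    [0, 0, 0],
    [0, 0, 0],
    [0, 0, 0],
    [0, 0, 0],
    [0, 0, 0],
    [0, 0, 0],
    [0, 0, 0],
    [0, 0, 0]
  ],
  "grip": [0.3, 0.3, 0.3, 0.3, 0.3, 0.3, 0.3, 0.3, 0.3, 0.3]
}}

```text
time_s: 31.2
eef_pos: [0.6194, 0.1814, 0.0498]
eef_rot: [0.463, -0.062, 0.884, 0.032]
wrist_force: [0.4, -1.5, -0.5]
opening: 0.448
grasp_force: 60.5
```

Call:
{"method": "play_rows", "body": {
  "xyz": [
    [0.4, 0, 0.3],
    [0.8, 0, 0.6],
    [1.2, 0, 0.8],
    [1.6, 0, 1.1],
    [1.8, 0, 1.2],
    [1.8, 0, 1.2],
    [1.8, 0, 1.2],
    [1.8, 0, 1.2],
    [1.8, 0, 1.2],
    [1.8, 0, 1.2]
  ],
  "rot": [
    [0, 0, 0],
    [0, 0, 0],
    [0, 0, 0],
    [0, 0, 0],
    [0, 0, 0],
    [0, 0, 0],
    [0, 0, 0],
    [0, 0, 0],
    [0, 0, 0],
    [0, 0, 0]
  ],
  "grip": [0.3, 0.3, 0.3, 0.3, 0.3, 0.3, 0.3, 0.3, 0.3, 0.3]
}}

```text
time_s: 32.45
eef_pos: [0.6206, 0.1815, 0.0495]
eef_rot: [0.465, -0.062, 0.883, 0.032]
wrist_force: [-4.7, -1.2, 8.8]
opening: 0.448
grasp_force: 61.3
```

Contact at 9 N. Releasing.

Call:
{"method": "play_rows", "body": {
  "xyz": [
    [-0.8, 0, -0.6],
    [-1, 0, -0.8],
    [-1, 0, -0.8],
    [-1, 0, -0.8],
    [-1, 0, -0.8],
    [-1, 0, -0.8],
    [-1, 0, -0.8],
    [-1, 0, -0.8],
    [-1, 0, -3],
    [-1, 0, -8]
  ],
  "rot": [
    [0, 0, 0],
    [0, 0, 0],
    [0, 0, 0],
    [0, 0, 0],
    [0, 0, 0],
    [0, 0, 0],
    [0, 0, 0],
    [0, 0, 0],
    [0, 0, 0],
    [0, 0, 0]
  ],
  "grip": [0.3, 0.3, 0.38, 0.46, 0.5, 0.55, 0.6, 0.62, 0.62, 0.62]
}}

```text
time_s: 33.7
eef_pos: [0.6132, 0.1805, 0.053]
eef_rot: [0.462, -0.062, 0.884, 0.032]
wrist_force: [-0.8, -0.6, -0.4]
opening: 0.621
grasp_force: 0.0
```

Call:
{"method": "play_rows", "body": {
  "xyz": [
    [0, 0, -6],
    [0, 0, -18],
    [0, 0, -34],
    [0, 0, -52],
    [0, 0, -72],
    [0, 0, -92],
    [0, 0, -112],
    [0, 0, -128],
    [0, 0, -138],
    [0, 0, -140]
  ],
  "rot": [
    [0, 0, 0],
    [0, 0, 0],
    [0, 0, 0],
    [0, 0, 0],
    [0, 0, 0],
    [0, 0, 0],
    [0, 0, 0],
    [0, 0, 0],
    [0, 0, 0],
    [0, 0, 0]
  ],
  "grip": [0.62, 0.62, 0.62, 0.62, 0.62, 0.62, 0.62, 0.62, 0.62, 0.62]
}}

```text
time_s: 34.95
eef_pos: [0.4989, 0.1645, 0.1335]
eef_rot: [0.463, -0.062, 0.883, 0.032]
wrist_force: [0.2, -0.3, 0.2]
opening: 0.619
grasp_force: 0.0
```

```bash
cat > st.py <<'E'
from plan import *
def standing():
    for n in ('top','scene'):
        c,d,K,E=cam(n); P=cloud(d,K,E)
        for nm,cx,cy in [('green',.622,.182),('yellow',.615,.103),('grey',.611,-.065),('mid',.615,.019)]:
            p=near(P,cx,cy,.045,.098,.115); q=near(P,cx,cy,.05,.08,.096)
            if len(p)>5: print(n,nm,p.mean(0).round(4),len(p),'collar',((np.percentile(q[:,:2],3,axis=0)+np.percentile(q[:,:2],97,axis=0))/2).round(4))
E
python3 - <<'E'
from st import *
from spool import *
o=readout.get_obs(); print(o['eef_pos'],o['q'].round(2)); standing(); look((.4745,.0085,1),cams=('top','scene'))
E
```

```text
[0.49888503 0.16453208 0.13351901] [ 0.05 -0.02  2.45  2.86  0.27  1.79]
top green [0.6236 0.1818 0.1037] 77 collar [0.6236 0.1819]
top yellow [0.6145 0.1032 0.1045] 76 collar [0.6146 0.1027]
top grey [ 0.6102 -0.0644  0.1046] 77 collar [ 0.6106 -0.0647]
scene green [0.6242 0.1805 0.1047] 70 collar [0.6243 0.1812]
scene yellow [0.6155 0.1012 0.1043] 77 collar [0.6151 0.1023]
scene grey [ 0.611  -0.0662  0.1048] 89 collar [ 0.6111 -0.066 ]
top (array([0.4738, 0.0082]), np.float64(99.9), np.float64(0.098), np.float64(0.0512))
scene (array([0.4758, 0.0074]), np.float64(100.5), np.float64(0.099), np.float64(0.0501))
```

Green is standing at (0.624, 0.181), and the yellow and grey spools are unmoved. Next I plan teal's pick and place.

Run:
```python
from plan import *
q0=readout.get_obs()['q']
for al in (35,45):
  for s in (1,-1):
    g=np.array([.4748+.0007,.008-.004,.027]); Rp=pose(s,al,-80)
    S=[]
    for a in (-.8,0,1.5,3.,4.):
      for b in (-2.5,-1,.5,2.):
        r=least_squares(lambda q:np.r_[(fk(q,x)[0]-g)*10,(R.from_matrix(Rp).inv()*fk(q,x)[1]).as_rotvec()],[0,.3,2,a,.9,b],bounds=(LO,HI))
        if r.cost<1e-8 and not any(np.allclose(r.x,t,atol=.02) for t in S): S.append(r.x)
    print('pick',al,s,[t.round(2).tolist() for t in S])
    for hd in (-15,0,15):
        h=np.array([np.cos(np.radians(hd)),np.sin(np.radians(hd)),0]); f=np.array([.616,.019,.0505])-.004*h; Rf=pose(-s,90-al,hd); F=[]
        for a in (-.8,0,1.5,3.,4.):
          for b in (-2.5,-1,.5,2.):
            r=least_squares(lambda q:np.r_[(fk(q,x)[0]-f)*10,(R.from_matrix(Rf).inv()*fk(q,x)[1]).as_rotvec()],[0,.3,2,a,.5,b],bounds=(LO,HI))
            if r.cost<1e-8 and not any(np.allclose(r.x,t,atol=.02) for t in F): F.append(r.x)
        print('   place',hd,[t.round(2).tolist() for t in F])
```

```text
pick 35 1 [[0.12, 0.43, 1.98, -0.83, 0.89, 0.54]]
   place -15 [[-0.09, 0.43, 2.19, 3.46, 0.45, -1.76]]
   place 0 [[-0.28, 0.41, 2.23, 2.65, 0.49, -1.29]]
   place 15 [[-0.44, 0.42, 2.21, 2.03, 0.63, -1.0]]
pick 35 -1 [[0.12, 0.43, 1.98, -0.83, 0.89, -2.61]]
   place -15 [[-0.09, 0.43, 2.19, 3.46, 0.45, 1.38]]
   place 0 [[-0.28, 0.41, 2.23, 2.65, 0.49, 1.85]]
   place 15 [[-0.44, 0.42, 2.21, 2.03, 0.63, 2.14]]
pick 45 1 [[0.21, 0.52, 1.95, -0.99, 1.01, 0.73]]
   place -15 [[-0.11, 0.35, 2.14, 3.85, 0.17, -2.16]]
   place 0 [[-0.25, 0.33, 2.17, 2.2, 0.22, -0.82]]
   place 15 [[-0.38, 0.35, 2.15, 1.63, 0.44, -0.55]]
pick 45 -1 [[0.21, 0.52, 1.95, -0.99, 1.01, -2.41]]
   place -15 [[-0.11, 0.35, 2.14, 3.85, 0.17, 0.98]]
   place 0 [[-0.25, 0.33, 2.17, 2.2, 0.22, 2.32]]
   place 15 [[-0.38, 0.35, 2.15, 1.63, 0.44, 2.59]]
```

Run:
```python
from plan import *
q0=readout.get_obs()['q']; g=np.array([.4755,.004,.027]); Rp=pose(1,35,-80)
b=ik(g-.11*Rp[:,2],Rp,x,np.array([.12,.2,1.98,-.83,.89,.54])); print(b); qp=b[1]
qm=(q0+qp)/2; qm[1]=-.25; qm[2]=2.1; qm[4]=.7
qq=path([q0,qm,qp],[18,12]); check(np.array([q0]+qq)); rows(qq)
```

```text
(np.float64(4.2573162903165945e-29), array([ 0.2576046 ,  0.26694302,  1.93573767, -0.69246421,  1.10912862,
        0.45522762]))
minz 0.11 max deg/row 14.8 dq/row [0.01 0.05 0.03 0.19 0.04 0.07]
[[0.5, 0.16, 0.13], [0.54, 0.23, 0.22], [0.55, 0.32, 0.31], [0.52, 0.37, 0.36], [0.49, 0.36, 0.31], [0.44, 0.22, 0.13], [0.46, 0.07, 0.12]]
xyz [[-15, 7, 1], [-33, 15, 1], [-54, 26, 1], [-76, 40, -1], [-100, 55, -5], [-122, 73, -10], [-143, 92, -17], [-162, 112, -26], [-178, 131, -36], [-190, 149, -46]] 
rot [[-0.019, -0.029, -0.078], [-0.041, -0.064, -0.175], [-0.066, -0.107, -0.29], [-0.092, -0.156, -0.422], [-0.118, -0.211, -0.568], [-0.144, -0.27, -0.726], [-0.168, -0.332, -0.894], [-0.19, -0.395, -1.069], [-0.209, -0.458, -1.247], [-0.225, -0.518, -1.426]]
xyz [[-19, -8, 0], [-36, -13, -1], [-49, -17, -4], [-60, -19, -7], [-67, -20, -11], [-71, -20, -14], [-74, -21, -18], [-76, -21, -21], [-68, 3, -19], [-56, 35, -18]] 
rot [[-0.022, -0.05, -0.176], [-0.045, -0.095, -0.346], [-0.067, -0.134, -0.505], [-0.089, -0.169, -0.652], [-0.11, -0.197, -0.783], [-0.13, -0.221, -0.898], [-0.149, -0.239, -0.994], [-0.164, -0.254, -1.071], [-0.229, -0.294, -1.167], [-0.315, -0.354, -1.291]]
xyz [[-29, 26, 11], [-61, 60, 19], [-92, 99, 20], [-118, 142, 14], [-136, 185, 2], [-145, 226, -14], [-145, 261, -31], [-140, 289, -47], [-131, 309, -60], [-122, 323, -70]] 
rot [[-0.065, -0.11, -0.15], [-0.132, -0.242, -0.321], [-0.197, -0.395, -0.504], [-0.255, -0.563, -0.692], [-0.304, -0.738, -0.875], [-0.343, -0.913, -1.045], [-0.373, -1.079, -1.197], [-0.396, -1.228, -1.324], [-0.412, -1.352, -1.425], [-0.423, -1.448, -1.498]]
```

Call:
{"method": "play_rows", "body": {
  "xyz": [
    [-15, 7, 1],
    [-33, 15, 1],
    [-54, 26, 1],
    [-76, 40, -1],
    [-100, 55, -5],
    [-122, 73, -10],
    [-143, 92, -17],
    [-162, 112, -26],
    [-178, 131, -36],
    [-190, 149, -46]
  ],
  "rot": [
    [-0.019, -0.029, -0.078],
    [-0.041, -0.064, -0.175],
    [-0.066, -0.107, -0.29],
    [-0.092, -0.156, -0.422],
    [-0.118, -0.211, -0.568],
    [-0.144, -0.27, -0.726],
    [-0.168, -0.332, -0.894],
    [-0.19, -0.395, -1.069],
    [-0.209, -0.458, -1.247],
    [-0.225, -0.518, -1.426]
  ],
  "grip": [0.75, 0.75, 0.75, 0.75, 0.75, 0.75, 0.75, 0.75, 0.75, 0.75]
}}

```text
time_s: 36.4
eef_pos: [0.5485, 0.3228, 0.3149]
eef_rot: [-0.554, 0.655, -0.484, 0.171]
wrist_force: [0.3, -0.3, -0.3]
opening: 0.749
grasp_force: 0.0
```

Call:
{"method": "play_rows", "body": {
  "xyz": [
    [-19, -8, 0],
    [-36, -13, -1],
    [-49, -17, -4],
    [-60, -19, -7],
    [-67, -20, -11],
    [-71, -20, -14],
    [-74, -21, -18],
    [-76, -21, -21],
    [-76, -21, -21],
    [-76, -21, -21]
  ],
  "rot": [
    [-0.022, -0.05, -0.176],
    [-0.045, -0.095, -0.346],
    [-0.067, -0.134, -0.505],
    [-0.089, -0.169, -0.652],
    [-0.11, -0.197, -0.783],
    [-0.13, -0.221, -0.898],
    [-0.149, -0.239, -0.994],
    [-0.164, -0.254, -1.071],
    [-0.164, -0.254, -1.071],
    [-0.164, -0.254, -1.071]
  ],
  "grip": [0.75, 0.75, 0.75, 0.75, 0.75, 0.75, 0.75, 0.75, 0.75, 0.75]
}}

```text
time_s: 37.65
eef_pos: [0.5062, 0.3712, 0.3639]
eef_rot: [-0.392, 0.866, -0.028, 0.309]
wrist_force: [-0.3, 0.9, -0.6]
opening: 0.752
grasp_force: 0.0
```

Run:
```python
from plan import *
from spool import look
q0=readout.get_obs()['q']; print(q0.round(2)); g=np.array([.4755,.004,.027]); Rp=pose(1,35,-80)
b=ik(g-.11*Rp[:,2],Rp,x,np.array([.12,.2,1.98,-.83,.89,.54])); qp=b[1]
qq=path([q0,qp],[20]); check(np.array([q0]+qq)); rows(qq)
look((.4745,.0085,1),cams=('top','scene'))
```

```text
[ 0.16 -0.25  2.1   1.08  0.7   1.13]
minz 0.11 max deg/row 8.9 dq/row [0.01 0.03 0.01 0.11 0.03 0.04]
[[0.51, 0.37, 0.36], [0.48, 0.35, 0.27], [0.45, 0.26, 0.16], [0.44, 0.14, 0.11], [0.46, 0.07, 0.12]]
xyz [[-10, 9, 4], [-21, 21, 8], [-33, 37, 13], [-47, 55, 16], [-62, 76, 18], [-76, 99, 19], [-90, 124, 17], [-102, 151, 13], [-112, 179, 6], [-120, 207, -3]] 
rot [[-0.026, -0.034, -0.053], [-0.058, -0.076, -0.117], [-0.093, -0.126, -0.191], [-0.132, -0.186, -0.276], [-0.172, -0.255, -0.368], [-0.214, -0.333, -0.468], [-0.256, -0.419, -0.573], [-0.297, -0.512, -0.681], [-0.336, -0.612, -0.792], [-0.373, -0.717, -0.901]]
xyz [[-25, 12, 10], [-49, 26, 17], [-71, 41, 21], [-90, 57, 22], [-106, 73, 22], [-119, 88, 19], [-130, 103, 16], [-137, 116, 13], [-143, 127, 9], [-146, 137, 6]] 
rot [[-0.028, -0.1, -0.116], [-0.052, -0.2, -0.231], [-0.072, -0.298, -0.341], [-0.089, -0.392, -0.445], [-0.102, -0.482, -0.542], [-0.113, -0.565, -0.631], [-0.122, -0.641, -0.71], [-0.128, -0.709, -0.778], [-0.134, -0.766, -0.837], [-0.137, -0.814, -0.884]]
top (array([0.4738, 0.0083]), np.float64(100.0), np.float64(0.098), np.float64(0.0501))
scene (array([0.476 , 0.0074]), np.float64(100.0), np.float64(0.1), np.float64(0.0513))
```

Call:
{"method": "play_rows", "body": {
  "xyz": [
    [-10, 9, 4],
    [-21, 21, 8],
    [-33, 37, 13],
    [-47, 55, 16],
    [-62, 76, 18],
    [-76, 99, 19],
    [-90, 124, 17],
    [-102, 151, 13],
    [-112, 179, 6],
    [-120, 207, -3]
  ],
  "rot": [
    [-0.026, -0.034, -0.053],
    [-0.058, -0.076, -0.117],
    [-0.093, -0.126, -0.191],
    [-0.132, -0.186, -0.276],
    [-0.172, -0.255, -0.368],
    [-0.214, -0.333, -0.468],
    [-0.256, -0.419, -0.573],
    [-0.297, -0.512, -0.681],
    [-0.336, -0.612, -0.792],
    [-0.373, -0.717, -0.901]
  ],
  "grip": [0.75, 0.75, 0.75, 0.75, 0.75, 0.75, 0.75, 0.75, 0.75, 0.75]
}}

```text
time_s: 39.0
eef_pos: [0.448, 0.2602, 0.1593]
eef_rot: [-0.048, 0.896, 0.424, 0.123]
wrist_force: [0.5, -0.4, -0.3]
opening: 0.745
grasp_force: 0.0
```

Call:
{"method": "play_rows", "body": {
  "xyz": [
    [-25, 12, 10],
    [-49, 26, 17],
    [-71, 41, 21],
    [-90, 57, 22],
    [-106, 73, 22],
    [-119, 88, 19],
    [-130, 103, 16],
    [-137, 116, 13],
    [-143, 127, 9],
    [-146, 137, 6]
  ],
  "rot": [
    [-0.028, -0.1, -0.116],
    [-0.052, -0.2, -0.231],
    [-0.072, -0.298, -0.341],
    [-0.089, -0.392, -0.445],
    [-0.102, -0.482, -0.542],
    [-0.113, -0.565, -0.631],
    [-0.122, -0.641, -0.71],
    [-0.128, -0.709, -0.778],
    [-0.134, -0.766, -0.837],
    [-0.137, -0.814, -0.884]
  ],
  "grip": [0.75, 0.75, 0.75, 0.75, 0.75, 0.75, 0.75, 0.75, 0.75, 0.75]
}}

```text
time_s: 40.25
eef_pos: [0.4652, 0.0656, 0.1178]
eef_rot: [0.231, 0.612, 0.731, -0.194]
wrist_force: [-0.1, -0.8, 0.1]
opening: 0.752
grasp_force: 0.0
```

Run:
```python
from plan import *
from spool import look
M=T(); print(M[:3,3],readout.get_obs()['q'].round(2)); move([.4755,.004,.027],pose(1,35,-80),M)
look((.4745,.0085,1))
```

```text
[0.46515253 0.06556787 0.11775056] [ 0.26  0.27  1.93 -0.69  1.11  0.45]
xyz [1.1, -0.5, 110.1] rot [-0.0002, 0.002, 0.0015] deg 0.1
wrist (array([0.4752, 0.0096]), np.float64(100.0), np.float64(0.1), np.float64(0.0462))
top (array([0.4738, 0.0082]), np.float64(99.9), np.float64(0.098), np.float64(0.0511))
scene (array([0.4758, 0.0076]), np.float64(100.7), np.float64(0.101), np.float64(0.051))
```

Call:
{"method": "play_rows", "body": {
  "xyz": [
    [0, -0.5, 12],
    [0.5, -0.5, 32],
    [0.5, -0.5, 55],
    [0.5, -0.5, 78],
    [0.5, -0.5, 96],
    [0.5, -0.5, 106],
    [0.5, -0.5, 109],
    [0.5, -0.5, 110],
    [0.5, -0.5, 110],
    [0.5, -0.5, 110]
  ],
  "rot": [
    [0, 0, 0],
    [0, 0, 0],
    [0, 0, 0],
    [0, 0, 0],
    [0, 0, 0],
    [0, 0, 0],
    [0, 0, 0],
    [0, 0, 0],
    [0, 0, 0],
    [0, 0, 0]
  ],
  "grip": [0.75, 0.75, 0.75, 0.75, 0.75, 0.75, 0.75, 0.7, 0.6, 0.5]
}}

```text
time_s: 41.65
eef_pos: [0.4761, 0.0042, 0.0283]
eef_rot: [0.231, 0.613, 0.73, -0.193]
wrist_force: [-0.8, -0.8, -0.5]
opening: 0.499
grasp_force: 0.3
```

Call:
{"method": "play_rows", "body": {
  "xyz": [
    [0, 0, 0],
    [0, 0, 0],
    [0, 0, 0],
    [0, 0, 0],
    [0, 0, 0],
    [0, 0, 0],
    [0, 0, 0],
    [0, 0, 0],
    [0, 0, 0],
    [0, 0, 0]
  ],
  "rot": [
    [0, 0, 0],
    [0, 0, 0],
    [0, 0, 0],
    [0, 0, 0],
    [0, 0, 0],
    [0, 0, 0],
    [0, 0, 0],
    [0, 0, 0],
    [0, 0, 0],
    [0, 0, 0]
  ],
  "grip": [0.45, 0.4, 0.35, 0.3, 0.3, 0.3, 0.3, 0.3, 0.3, 0.3]
}}

```text
time_s: 42.9
eef_pos: [0.4761, 0.0043, 0.0285]
eef_rot: [0.231, 0.613, 0.73, -0.193]
wrist_force: [-3.4, 3.5, 5.9]
opening: 0.447
grasp_force: 59.5
```

Run:
```python
from plan import *
o=readout.get_obs(); q0=o['q']; print(o['eef_pos'],q0.round(2),o['opening'],o['grasp_force'])
hd=8; Rf=pose(-1,55,hd); h=np.array([np.cos(np.radians(hd)),np.sin(np.radians(hd)),0])
fin=np.array([.616,.019,.0525])-.004*h
qf=ik(fin,Rf,x,np.array([-.36,.41,2.22,2.3,.55,-1.1])); qh=ik(fin+[0,0,.13],Rf,x,qf[1]); print(qf,qh)
ql=ik(o['eef_pos']+[0,0,.19],pose(1,35,-80),x,q0); print(ql)
qm=np.array([-.1,-.25,2.1,.8,.9,-.25])
qq=path([q0,ql[1],qm,qh[1]],[8,15,17]); check(np.array([q0]+qq)); rows(qq)
```

```text
[0.47614089 0.00427438 0.0285451 ] [ 0.12  0.43  1.98 -0.83  0.89  0.54] 0.4467297798482469 59.48123216629028
(np.float64(2.4534962586461356e-20), array([-0.36946166,  0.40440665,  2.22873552,  2.28424903,  0.55626693,
       -1.10475161])) (np.float64(2.6099009580003973e-25), array([-0.36946166,  0.02534864,  2.24578411,  1.62685829,  0.41137222,
       -0.37099027]))
(np.float64(1.0328963662409647e-24), array([ 0.12426628,  0.06623022,  1.9212922 , -0.66047839,  1.20475643,
        0.20986833]))
minz 0.028 max deg/row 6.9 dq/row [0.02 0.06 0.02 0.13 0.05 0.05]
[[0.48, 0.0, 0.03], [0.49, 0.0, 0.16], [0.47, 0.03, 0.21], [0.46, 0.13, 0.2], [0.5, 0.22, 0.26], [0.53, 0.23, 0.3], [0.58, 0.18, 0.28], [0.61, 0.09, 0.23], [0.61, 0.02, 0.18]]
xyz [[-10, 4, -11], [-25, 7, -29], [-42, 9, -51], [-60, 10, -76], [-76, 9, -101], [-91, 6, -124], [-102, 3, -142], [-109, 0, -155], [-98, -2, -156], [-83, -5, -158]] 
rot [[-0.0, -0.005, 0.001], [-0.001, -0.011, 0.003], [-0.0, -0.015, 0.005], [0.001, -0.016, 0.005], [0.001, -0.014, 0.005], [0.002, -0.01, 0.004], [0.002, -0.004, 0.002], [0.002, 0.001, -0
[... 543 characters left out ...]
9], [14, 58, -6], [3, 68, -2], [-9, 78, 2], [-24, 88, 6]] 
rot [[-0.045, 0.062, 0.031], [-0.084, 0.113, 0.057], [-0.116, 0.151, 0.077], [-0.13, 0.162, 0.106], [-0.148, 0.174, 0.142], [-0.17, 0.188, 0.185], [-0.196, 0.202, 0.236], [-0.226, 0.215, 0.294], [-0.258, 0.226, 0.358], [-0.293, 0.235, 0.426]]
xyz [[-13, 15, 3], [-27, 31, 6], [-44, 45, 7], [-62, 59, 8], [-80, 71, 7], [-98, 82, 6], [-115, 90, 5], [-131, 97, 3], [-145, 102, 1], [-156, 106, -1]] 
rot [[-0.044, 0.005, 0.068], [-0.089, 0.006, 0.138], [-0.134, 0.005, 0.209], [-0.179, 0.0, 0.277], [-0.222, -0.007, 0.343], [-0.262, -0.015, 0.404], [-0.299, -0.025, 0.46], [-0.33, -0.035, 0.509], [-0.357, -0.044, 0.55], [-0.378, -0.052, 0.583]]
```

Call:
{"method": "play_rows", "body": {
  "xyz": [
    [-10, 4, -11],
    [-25, 7, -29],
    [-42, 9, -51],
    [-60, 10, -76],
    [-76, 9, -101],
    [-91, 6, -124],
    [-102, 3, -142],
    [-109, 0, -155],
    [-98, -2, -156],
    [-83, -5, -158]
  ],
  "rot": [
    [0, -0.005, 0.001],
    [-0.001, -0.011, 0.003],
    [0, -0.015, 0.005],
    [0.001, -0.016, 0.005],
    [0.001, -0.014, 0.005],
    [0.002, -0.01, 0.004],
    [0.002, -0.004, 0.002],
    [0.002, 0.001, 0],
    [0.001, 0.055, 0.013],
    [-0.002, 0.123, 0.03]
  ],
  "grip": [0.3, 0.3, 0.3, 0.3, 0.3, 0.3, 0.3, 0.3, 0.3, 0.3]
}}

```text
time_s: 44.15
eef_pos: [0.4667, 0.026, 0.2052]
eef_rot: [0.189, 0.635, 0.734, -0.15]
wrist_force: [-0.7, -0.5, -0.9]
opening: 0.452
grasp_force: 60.3
```

Call:
{"method": "play_rows", "body": {
  "xyz": [
    [17, -2, -2],
    [37, -3, -6],
    [58, -2, -14],
    [78, 2, -25],
    [97, 9, -40],
    [113, 18, -57],
    [125, 29, -77],
    [133, 41, -98],
    [137, 52, -119],
    [138, 64, -138]
  ],
  "rot": [
    [-0.007, 0.081, 0.022],
    [-0.02, 0.173, 0.049],
    [-0.039, 0.273, 0.082],
    [-0.065, 0.377, 0.119],
    [-0.098, 0.483, 0.161],
    [-0.137, 0.587, 0.206],
    [-0.181, 0.685, 0.255],
    [-0.228, 0.776, 0.304],
    [-0.276, 0.857, 0.352],
    [-0.321, 0.927, 0.398]
  ],
  "grip": [0.3, 0.3, 0.3, 0.3, 0.3, 0.3, 0.3, 0.3, 0.3, 0.3]
}}

```text
time_s: 45.4
eef_pos: [0.501, 0.2198, 0.2637]
eef_rot: [-0.036, 0.724, 0.62, 0.3]
wrist_force: [-0.5, 0.6, -1.4]
opening: 0.452
grasp_force: 60.3
```

Call:
{"method": "play_rows", "body": {
  "xyz": [
    [15, 11, -6],
    [27, 21, -13],
    [36, 29, -19],
    [33, 34, -16],
    [28, 41, -13],
    [22, 49, -9],
    [14, 58, -6],
    [3, 68, -2],
    [-9, 78, 2],
    [-24, 88, 6]
  ],
  "rot": [
    [-0.045, 0.062, 0.031],
    [-0.084, 0.113, 0.057],
    [-0.116, 0.151, 0.077],
    [-0.13, 0.162, 0.106],
    [-0.148, 0.174, 0.142],
    [-0.17, 0.188, 0.185],
    [-0.196, 0.202, 0.236],
    [-0.226, 0.215, 0.294],
    [-0.258, 0.226, 0.358],
    [-0.293, 0.235, 0.426]
  ],
  "grip": [0.3, 0.3, 0.3, 0.3, 0.3, 0.3, 0.3, 0.3, 0.3, 0.3]
}}

```text
time_s: 46.65
eef_pos: [0.5834, 0.1801, 0.2737]
eef_rot: [-0.064, 0.797, 0.394, 0.452]
wrist_force: [0.8, 0.6, -1.5]
opening: 0.448
grasp_force: 60.3
```

Run:
```python
from plan import *
o=readout.get_obs(); q0=o['q']; print(o['eef_pos'],q0.round(2),o['opening'],o['grasp_force'])
hd=8; Rf=pose(-1,55,hd); h=np.array([np.cos(np.radians(hd)),np.sin(np.radians(hd)),0])
fin=np.array([.616,.019,.0525])-.004*h
qf=ik(fin,Rf,x,np.array([-.36,.41,2.22,2.3,.55,-1.1])); qh=ik(fin+[0,0,.11],Rf,x,qf[1])
qq=path([q0,qh[1]],[10]); check(np.array([q0]+qq)); rows(qq)
```

```text
[0.58343676 0.18008024 0.27367168] [-0.2  -0.14  2.16  1.12  0.7  -0.29] 0.4475562013693554 60.321500301361084
minz 0.163 max deg/row 5.1 dq/row [0.02 0.03 0.01 0.08 0.04 0.03]
[[0.58, 0.18, 0.27], [0.61, 0.11, 0.23], [0.61, 0.02, 0.16]]
xyz [[-6, 7, 3], [-15, 17, 6], [-29, 30, 10], [-46, 44, 12], [-67, 59, 14], [-90, 72, 15], [-114, 84, 14], [-136, 92, 13], [-156, 98, 11], [-170, 101, 10]] 
rot [[-0.021, 0.006, 0.034], [-0.051, 0.012, 0.082], [-0.089, 0.016, 0.141], [-0.133, 0.017, 0.209], [-0.182, 0.013, 0.282], [-0.231, 0.004, 0.357], [-0.278, -0.009, 0.428], [-0.319, -0.024, 0.491], [-0.353, -0.038, 0.543], [-0.377, -0.05, 0.58]]
```

Call:
{"method": "play_rows", "body": {
  "xyz": [
    [-6, 7, 3],
    [-15, 17, 6],
    [-29, 30, 10],
    [-46, 44, 12],
    [-67, 59, 14],
    [-90, 72, 15],
    [-114, 84, 14],
    [-136, 92, 13],
    [-156, 98, 11],
    [-170, 101, 10]
  ],
  "rot": [
    [-0.021, 0.006, 0.034],
    [-0.051, 0.012, 0.082],
    [-0.089, 0.016, 0.141],
    [-0.133, 0.017, 0.209],
    [-0.182, 0.013, 0.282],
    [-0.231, 0.004, 0.357],
    [-0.278, -0.009, 0.428],
    [-0.319, -0.024, 0.491],
    [-0.353, -0.038, 0.543],
    [-0.377, -0.05, 0.58]
  ],
  "grip": [0.3, 0.3, 0.3, 0.3, 0.3, 0.3, 0.3, 0.3, 0.3, 0.3]
}}

```text
time_s: 47.9
eef_pos: [0.6116, 0.0185, 0.1619]
eef_rot: [-0.032, 0.885, 0.062, 0.46]
wrist_force: [0.0, -0.5, -0.2]
opening: 0.45
grasp_force: 60.4
```

Run:
```python
from up import *
o=readout.get_obs(); print(o['eef_pos'],o['q'].round(2)); upright('teal')
hd=8; Rf=pose(-1,55,hd); h=np.array([np.cos(np.radians(hd)),np.sin(np.radians(hd)),0]); move(np.array([.616,.019,.0515])-.004*h,Rf)
c,d,K,E=cam('scene'); save('s6.png',c[80:260,160:380],2.7)
```

```text
[0.61163752 0.01851302 0.16187398] [-0.37  0.08  2.25  1.76  0.41 -0.51]
scene 136 tilt dx,dy per z -0.022 -0.011 mid [0.1549 0.628  0.0083]
  white top z 0.2179 [0.6175 0.0191 0.2169]
  white top z 0.2159 [0.6166 0.0193 0.2146]
xyz [-89.7, 0.4, 63.9] rot [-0.0001, 0.0026, 0.0011] deg 0.2
```

View pics/s6.png

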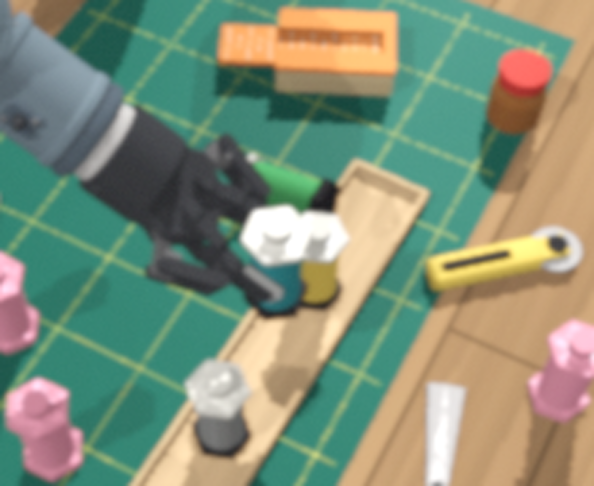

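The green spool has been knocked over and now lies beside the lane at px (290,185). I'll set teal down first: it is upright over the middle spot at (278,260). Then I'll redo green.

Call:
{"method": "play_rows", "body": {
  "xyz": [
    [-4, 0, 3],
    [-13, 0, 9],
    [-26, 0, 18],
    [-40, 0, 28],
    [-54, 0, 38],
    [-66, 0, 47],
    [-76, 0, 54],
    [-83, 0, 59],
    [-87, 0, 62],
    [-89, 0, 63]
  ],
  "rot": [
    [0, 0, 0],
    [0, 0, 0],
    [0, 0, 0],
    [0, 0, 0],
    [0, 0, 0],
    [0, 0, 0],
    [0, 0, 0],
    [0, 0, 0],
    [0, 0, 0],
    [0, 0, 0]
  ],
  "grip": [0.3, 0.3, 0.3, 0.3, 0.3, 0.3, 0.3, 0.3, 0.3, 0.3]
}}

```text
time_s: 49.3
eef_pos: [0.6132, 0.0195, 0.0547]
eef_rot: [-0.032, 0.884, 0.064, 0.461]
wrist_force: [-0.2, 0.2, -1.2]
opening: 0.449
grasp_force: 60.4
```

Call:
{"method": "play_rows", "body": {
  "xyz": [
    [-0.5, 0, 0.4],
    [-1, 0, 0.7],
    [-1.5, 0, 1.1],
    [-2, 0, 1.4],
    [-2.5, 0, 1.7],
    [-2.5, 0, 1.7],
    [-2.5, 0, 1.7],
    [-2.5, 0, 1.7],
    [-2.5, 0, 1.7],
    [-2.5, 0, 1.7]
  ],
  "rot": [
    [0, 0, 0],
    [0, 0, 0],
    [0, 0, 0],
    [0, 0, 0],
    [0, 0, 0],
    [0, 0, 0],
    [0, 0, 0],
    [0, 0, 0],
    [0, 0, 0],
    [0, 0, 0]
  ],
  "grip": [0.3, 0.3, 0.3, 0.3, 0.3, 0.3, 0.3, 0.3, 0.3, 0.3]
}}

```text
time_s: 50.55
eef_pos: [0.613, 0.0194, 0.0517]
eef_rot: [-0.032, 0.884, 0.064, 0.461]
wrist_force: [-0.3, 0.4, -1.7]
opening: 0.449
grasp_force: 60.4
```

Call:
{"method": "play_rows", "body": {
  "xyz": [
    [-0.5, 0, 0.4],
    [-1, 0, 0.7],
    [-1.5, 0, 1.1],
    [-2, 0, 1.4],
    [-2.3, 0, 1.6],
    [-2.3, 0, 1.6],
    [-2.3, 0, 1.6],
    [-2.3, 0, 1.6],
    [-2.3, 0, 1.6],
    [-2.3, 0, 1.6]
  ],
  "rot": [
    [0, 0, 0],
    [0, 0, 0],
    [0, 0, 0],
    [0, 0, 0],
    [0, 0, 0],
    [0, 0, 0],
    [0, 0, 0],
    [0, 0, 0],
    [0, 0, 0],
    [0, 0, 0]
  ],
  "grip": [0.3, 0.3, 0.3, 0.3, 0.3, 0.3, 0.3, 0.3, 0.3, 0.3]
}}

```text
time_s: 51.8
eef_pos: [0.614, 0.0195, 0.0505]
eef_rot: [-0.032, 0.884, 0.064, 0.463]
wrist_force: [-5.1, -1.0, 8.3]
opening: 0.45
grasp_force: 61.3
```

Contact. Releasing and retreating.

Call:
{"method": "play_rows", "body": {
  "xyz": [
    [0.8, 0, -0.6],
    [1.2, 0, -0.8],
    [1.2, 0, -0.8],
    [1.2, 0, -0.8],
    [1.2, 0, -0.8],
    [1.2, 0, -0.8],
    [1.2, 0, -0.8],
    [1.2, 0, -0.8],
    [1.2, 0, -3],
    [1.2, 0, -8]
  ],
  "rot": [
    [0, 0, 0],
    [0, 0, 0],
    [0, 0, 0],
    [0, 0, 0],
    [0, 0, 0],
    [0, 0, 0],
    [0, 0, 0],
    [0, 0, 0],
    [0, 0, 0],
    [0, 0, 0]
  ],
  "grip": [0.3, 0.3, 0.38, 0.46, 0.5, 0.55, 0.6, 0.62, 0.62, 0.62]
}}

```text
time_s: 53.05
eef_pos: [0.607, 0.0186, 0.0545]
eef_rot: [-0.032, 0.884, 0.064, 0.461]
wrist_force: [-0.3, -0.6, -0.2]
opening: 0.621
grasp_force: 0.0
```

Call:
{"method": "play_rows", "body": {
  "xyz": [
    [0, 0, -6],
    [0, 0, -18],
    [0, 0, -34],
    [0, 0, -52],
    [0, 0, -72],
    [0, 0, -92],
    [0, 0, -112],
    [0, 0, -132],
    [0, 0, -146],
    [0, 0, -150]
  ],
  "rot": [
    [0, 0, 0],
    [0, 0, 0],
    [0, 0, 0],
    [0, 0, 0],
    [0, 0, 0],
    [0, 0, 0],
    [0, 0, 0],
    [0, 0, 0],
    [0, 0, 0],
    [0, 0, 0]
  ],
  "grip": [0.62, 0.62, 0.62, 0.62, 0.62, 0.62, 0.62, 0.62, 0.62, 0.62]
}}

```text
time_s: 54.3
eef_pos: [0.4848, 0.0011, 0.1409]
eef_rot: [-0.031, 0.884, 0.064, 0.462]
wrist_force: [-0.3, 0.5, 0.4]
opening: 0.622
grasp_force: 0.0
```

Run:
```python
from st import *
o=readout.get_obs(); print(o['eef_pos'],o['q'].round(2)); standing()
a,d,K,E=cam('top'); b,_,_,_=cam('scene'); np.savez('pics/t7.npz',c=a,d=d,K=K,E=E)
save('t7.png',np.vstack([cv2.resize(a[150:320,60:300],None,fx=1.5,fy=1.5),cv2.resize(b[60:240,160:400],None,fx=1.5,fy=1.5)]),1.1)
```

```text
[0.48481339 0.00111707 0.14089646] [-0.64 -0.18  2.56  1.62  0.62 -0.58]
top yellow [0.6146 0.1032 0.1043] 77 collar [0.6146 0.1027]
top grey [ 0.6102 -0.0644  0.1046] 76 collar [ 0.6107 -0.0646]
top mid [0.6179 0.0205 0.1043] 73 collar [0.6184 0.0206]
scene yellow [0.6153 0.1015 0.1047] 73 collar [0.6153 0.1021]
scene grey [ 0.6112 -0.0662  0.1046] 91 collar [ 0.6109 -0.0659]
scene mid [0.619  0.0189 0.1047] 81 collar [0.619  0.0191]
```

View pics/t7.png

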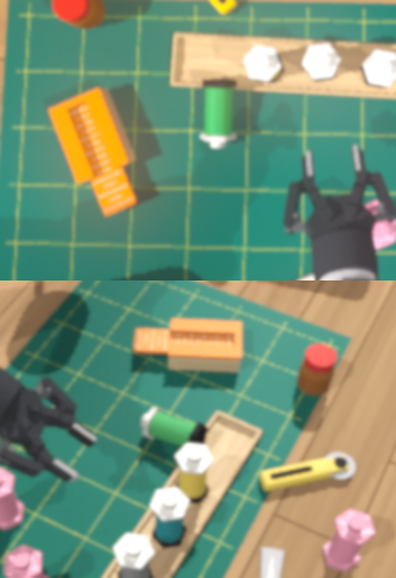

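Teal stands in the middle spot. Green lies with its neck toward the robot at top-crop px (215,115), its foot at the near rim. I'll measure its axis in 3D.

Run:
```python
from up import *
G=[]
for n in ('top','scene'):
    c,d,K,E=cam(n); P=cloud(d,K,E); h=cv2.cvtColor(c,cv2.COLOR_RGB2HSV)
    m=col(c,'green')&(d>0)&(np.hypot(P[...,0]-.54,P[...,1]-.17)<.09)&(P[...,2]>.012)&(h[...,2]>60); q=P[m]; q=q[q[:,2]>.02]
    print(n,len(q),rect(q))
    # ridge: max z vs x
    for xx in np.arange(.50,.60,.012):
        s=q[abs(q[:,0]-xx)<.006]
        if len(s)>8: print('  x%.3f zmax %.4f ymid %.4f w %.3f'%(xx,np.percentile(s[:,2],95),(np.percentile(s[:,1],3)+np.percentile(s[:,1],97))/2,np.ptp(s[:,1])))
    r=P.reshape(-1,3); w=r[(abs(r[:,1]-.172)<.045)&(r[:,0]>.44)&(r[:,0]<.66)&(r[:,2]>.025)]
    print('  all x range',np.percentile(w[:,0],[0.5,99.5]),rect(clean(w)))
```

```text
top 374 ([546.2, 174.2], [63.7, 37.2], 1.9, [[514.0, 192.0], [515.0, 155.0], [579.0, 157.0], [577.0, 194.0]])
  x0.512 zmax 0.0462 ymid 0.1736 w 0.035
  x0.524 zmax 0.0481 ymid 0.1733 w 0.037
  x0.536 zmax 0.0486 ymid 0.1745 w 0.037
  x0.548 zmax 0.0514 ymid 0.1756 w 0.034
  x0.560 zmax 0.0529 ymid 0.1767 w 0.033
  x0.572 zmax 0.0544 ymid 0.1754 w 0.032
  all x range [0.49331757 0.59368144] ([543.1, 171.9], [101.5, 51.8], 0.6, [[492.0, 197.0], [493.0, 146.0], [594.0, 147.0], [594.0, 198.0]])
scene 337 ([545.9, 169.6], [66.9, 36.2], 0.1, [[512.0, 188.0], [513.0, 151.0], [579.0, 152.0], [579.0, 188.0]])
  x0.512 zmax 0.0466 ymid 0.1664 w 0.028
  x0.524 zmax 0.0478 ymid 0.1669 w 0.034
  x0.536 zmax 0.0497 ymid 0.1679 w 0.036
  x0.548 zmax 0.0518 ymid 0.1664 w 0.030
  x0.560 zmax 0.0527 ymid 0.1661 w 0.032
  x0.572 zmax 0.0556 ymid 0.1659 w 0.028
  all x range [0.49324006 0.59455898] ([544.5, 170.6], [103.1, 45.1], 5.2, [[491.0, 188.0], [495.0, 144.0], [598.0, 153.0], [594.0, 198.0]])
```

```bash
cat >> plan.py <<'E'
def sols(p,Rm):
    S=[]
    for a in (-.8,0,1.5,3.,4.):
      for b in (-2.5,-1,.5,2.):
        r=least_squares(lambda q:np.r_[(fk(q,x)[0]-p)*10,(R.from_matrix(Rm).inv()*fk(q,x)[1]).as_rotvec()],[0,.3,2,a,.6,b],bounds=(LO,HI))
        if r.cost<1e-8 and not any(np.allclose(r.x,t,atol=.02) for t in S): S.append(r.x)
    return S
E
python3 - <<'E'
from plan import *
g=np.array([.548,.171,.033])
for s in (1,-1):
    Rp=pose(s,43,1)
    print('pick',s,[t.round(2).tolist() for t in sols(g,Rp)],'pre',[t.round(2).tolist() for t in sols(g-.09*Rp[:,2],Rp)],'lift',[t.round(2).tolist() for t in sols(g+[0,0,.12],Rp)])
    for hd in (0,8,20): print('   place',hd,[t.round(2).tolist() for t in sols(np.array([.618,.18,.0505]),pose(-s,55,hd))])
E
```

```text
pick 1 [[0.14, 0.34, 2.21, 3.65, 0.17, 1.16]] pre [] lift [[0.14, 0.01, 2.21, -0.45, 0.19, -1.04]]
   place 0 [[0.16, 0.46, 2.12, 3.47, 0.42, -1.78]]
   place 8 [[0.07, 0.45, 2.15, 3.01, 0.42, -1.49]]
   place 20 [[-0.06, 0.45, 2.16, 2.4, 0.5, -1.13]]
pick -1 [[0.14, 0.34, 2.21, 3.65, 0.17, -1.98]] pre [] lift [[0.14, 0.01, 2.21, -0.45, 0.19, 2.1]]
   place 0 [[0.16, 0.46, 2.12, 3.47, 0.42, 1.36]]
   place 8 [[0.07, 0.45, 2.15, 3.01, 0.42, 1.65]]
   place 20 [[-0.06, 0.45, 2.16, 2.4, 0.5, 2.01]]
```

Run:
```python
from plan import *
q0=readout.get_obs()['q']
g=np.array([.546,.171,.033]); Rp=pose(-1,8,1)
qp=sols(g+[0,0,.11],Rp); print([t.round(2).tolist() for t in qp],[t.round(2).tolist() for t in sols(g,Rp)])
lay=np.array([.458,.16,.025]); Rl=pose(0,0) ; Rl=pose(-8)
print('lay',[t.round(2).tolist() for t in sols(lay,Rl)])
qm=(q0+qp[0])/2; qm[1]=-.3; qm[2]=2.2
qq=path([q0,qp[0]],[20]); check(np.array([q0]+qq)); qq2=path([q0,qm,qp[0]],[10,10]); check(np.array([q0]+qq2)); rows(qq2)
```

```text
[[0.1, 0.21, 1.81, -0.01, 0.98, 1.66]] [[0.1, 0.39, 1.85, -0.02, 0.76, 1.67]]
lay [[0.09, 0.32, 1.97, -0.0, 0.85, 0.23]]
minz 0.128 max deg/row 4.4 dq/row [0.05 0.02 0.05 0.1  0.02 0.14]
[[0.49, 0.0, 0.14], [0.51, 0.07, 0.14], [0.51, 0.14, 0.13], [0.52, 0.17, 0.13], [0.55, 0.17, 0.14]]
minz 0.14 max deg/row 5.7 dq/row [0.05 0.07 0.05 0.1  0.02 0.14]
[[0.49, 0.0, 0.14], [0.52, 0.08, 0.21], [0.53, 0.14, 0.28], [0.53, 0.16, 0.21], [0.55, 0.17, 0.14]]
xyz [[12, -10, 2], [28, -22, 4], [46, -37, 5], [66, -54, 4], [85, -71, 2], [102, -88, -2], [118, -102, -8], [131, -113, -14], [142, -121, -19], [150, -127, -23]] 
rot [[0.032, 0.002, -0.002], [0.074, 0.0, -0.005], [0.123, -0.008, -0.009], [0.172, -0.025, -0.014], [0.217, -0.051, -0.018], [0.25, -0.083, -0.022], [0.272, -0.116, -0.026], [0.282, -0.146, -0.028], [0.284, -0.171, -0.029], [0.282, -0.188, -0.03]]
xyz [[-6, -3, 8], [-13, -7, 18], [-23, -11, 31], [-35, -14, 44], [-46, -15, 58], [-57, -14, 72], [-66, -13, 85], [-72, -10, 96], [-77, -8, 106], [-80, -6, 113]] 
rot [[0.008, -0.047, 0.022], [0.013, -0.111, 0.051], [0.009, -0.19, 0.086], [-0.009, -0.277, 0.122], [-0.043, -0.364, 0.158], [-0.091, -0.444, 0.189], [-0.149, -0.51, 0.215], [-0.209, -0.56, 0.235], [-0.263, -0.593, 0.248], [-0.305, -0.613, 0.257]]
```

Call:
{"method": "play_rows", "body": {
  "xyz": [
    [12, -10, 2],
    [28, -22, 4],
    [46, -37, 5],
    [66, -54, 4],
    [85, -71, 2],
    [102, -88, -2],
    [118, -102, -8],
    [131, -113, -14],
    [142, -121, -19],
    [150, -127, -23]
  ],
  "rot": [
    [0.032, 0.002, -0.002],
    [0.074, 0, -0.005],
    [0.123, -0.008, -0.009],
    [0.172, -0.025, -0.014],
    [0.217, -0.051, -0.018],
    [0.25, -0.083, -0.022],
    [0.272, -0.116, -0.026],
    [0.282, -0.146, -0.028],
    [0.284, -0.171, -0.029],
    [0.282, -0.188, -0.03]
  ],
  "grip": [0.75, 0.75, 0.75, 0.75, 0.75, 0.75, 0.75, 0.75, 0.75, 0.75]
}}

```text
time_s: 55.85
eef_pos: [0.5339, 0.1377, 0.2763]
eef_rot: [-0.143, 0.91, 0.144, 0.363]
wrist_force: [-0.1, 0.2, -0.2]
opening: 0.743
grasp_force: 0.0
```

Call:
{"method": "play_rows", "body": {
  "xyz": [
    [-6, -3, 8],
    [-13, -7, 18],
    [-23, -11, 31],
    [-35, -14, 44],
    [-46, -15, 58],
    [-57, -14, 72],
    [-66, -13, 85],
    [-72, -10, 96],
    [-77, -8, 106],
    [-80, -6, 113]
  ],
  "rot": [
    [0.008, -0.047, 0.022],
    [0.013, -0.111, 0.051],
    [0.009, -0.19, 0.086],
    [-0.009, -0.277, 0.122],
    [-0.043, -0.364, 0.158],
    [-0.091, -0.444, 0.189],
    [-0.149, -0.51, 0.215],
    [-0.209, -0.56, 0.235],
    [-0.263, -0.593, 0.248],
    [-0.305, -0.613, 0.257]
  ],
  "grip": [0.75, 0.75, 0.75, 0.75, 0.75, 0.75, 0.75, 0.75, 0.75, 0.75]
}}

```text
time_s: 57.1
eef_pos: [0.5456, 0.1717, 0.1406]
eef_rot: [0.0, 0.998, 0.009, 0.068]
wrist_force: [0.5, 0.9, -0.8]
opening: 0.753
grasp_force: 0.0
```

Run:
```python
from up import *
M=T(); print(M[:3,3],readout.get_obs()['q'].round(2)); move([.546,.171,.033],pose(-1,8,1),M)
for n in ('wrist','top','scene'):
    c,d,K,E=cam(n); P=cloud(d,K,E)
    q=P[col(c,'green')&(d>0)&(np.hypot(P[...,0]-.545,P[...,1]-.171)<.07)&(P[...,2]>.025)]
    if len(q)>20: print(n,len(q),rect(clean(q)),np.percentile(q[:,2],99))
```

```text
[0.54558194 0.17169477 0.14061947] [ 0.1   0.22  1.81 -0.02  0.98  1.67]
xyz [-14.3, 0.5, 106.7] rot [0.0016, 0.0026, 0.0003] deg 0.2
wrist 3532 ([546.6, 172.6], [39.2, 72.3], 89.5, [[510.0, 153.0], [582.0, 153.0], [583.0, 192.0], [511.0, 193.0]]) 0.05575565722551384
top 123 ([546.1, 174.3], [65.8, 32.5], 6.6, [[512.0, 187.0], [515.0, 154.0], [581.0, 162.0], [577.0, 194.0]]) 0.1640466708307396
scene 331 ([546.1, 169.0], [35.1, 66.9], 88.3, [[512.0, 152.0], [579.0, 150.0], [580.0, 186.0], [513.0, 187.0]]) 0.05562684817045144
```

Call:
{"method": "play_rows", "body": {
  "xyz": [
    [-1, -0.5, 10],
    [-4, -1, 28],
    [-7, -1, 50],
    [-10, -1, 72],
    [-12, -1, 90],
    [-14, -1, 101],
    [-14, -1, 105],
    [-14, -1, 107],
    [-14, -1, 107],
    [-14, -1, 107]
  ],
  "rot": [
    [0, 0, 0],
    [0, 0, 0],
    [0, 0, 0],
    [0, 0, 0],
    [0, 0, 0],
    [0, 0, 0],
    [0, 0, 0],
    [0, 0, 0],
    [0, 0, 0],
    [0, 0, 0]
  ],
  "grip": [0.75, 0.75, 0.75, 0.75, 0.75, 0.75, 0.75, 0.75, 0.7, 0.6]
}}

```text
time_s: 58.5
eef_pos: [0.5475, 0.1719, 0.0352]
eef_rot: [-0.0, 0.997, 0.009, 0.071]
wrist_force: [0.3, 0.1, 0.1]
opening: 0.601
grasp_force: 0.0
```

Call:
{"method": "play_rows", "body": {
  "xyz": [
    [0, 0, 0],
    [0, 0, 0],
    [0, 0, 0],
    [0, 0, 0],
    [0, 0, 0],
    [0, 0, 0],
    [0, 0, 0],
    [0, 0, 0],
    [0, 0, 0],
    [0, 0, 0]
  ],
  "rot": [
    [0, 0, 0],
    [0, 0, 0],
    [0, 0, 0],
    [0, 0, 0],
    [0, 0, 0],
    [0, 0, 0],
    [0, 0, 0],
    [0, 0, 0],
    [0, 0, 0],
    [0, 0, 0]
  ],
  "grip": [0.52, 0.45, 0.4, 0.35, 0.3, 0.3, 0.3, 0.3, 0.3, 0.3]
}}

```text
time_s: 59.75
eef_pos: [0.5474, 0.1719, 0.0352]
eef_rot: [-0.0, 0.997, 0.009, 0.071]
wrist_force: [-1.3, 0.3, 5.4]
opening: 0.45
grasp_force: 59.3
```

Run:
```python
from plan import *
o=readout.get_obs(); q0=o['q']; M=T(); print(o['eef_pos'],q0.round(2),o['opening'],o['grasp_force'])
Rp=M[:3,:3]; ql=ik(o['eef_pos']+[0,0,.08],Rp,x,q0)[1]
lay=np.array([.458,.165,.09]); qy=ik(lay,pose(-8),x,np.array([.09,.3,1.97,0,.85,.23]))[1]; print(qy.round(2))
qq=path([q0,ql,qy],[5,15]); check(np.array([q0]+qq)); rows(qq)
```

```text
[0.54735682 0.17194376 0.03518163] [ 0.1   0.4   1.84 -0.02  0.76  1.67] 0.44963456620162595 59.27918493747711
[ 0.1   0.2   1.95 -0.    0.99  0.24]
minz 0.034 max deg/row 7.0 dq/row [0.   0.04 0.01 0.   0.04 0.12]
[[0.55, 0.17, 0.03], [0.55, 0.17, 0.12], [0.52, 0.17, 0.11], [0.48, 0.17, 0.1], [0.46, 0.16, 0.09]]
xyz [[3, 0, -11], [6, 0, -29], [9, 0, -49], [10, 0, -67], [11, 0, -79], [8, 0, -79], [3, 1, -78], [-2, 1, -77], [-8, 1, -76], [-15, 2, -75]] 
rot [[-0.0, 0.0, 0.0], [-0.0, 0.0, 0.0], [-0.0, 0.0, 0.0], [-0.0, 0.0, 0.0], [-0.0, -0.0, 0.0], [0.0, -0.005, -0.055], [0.001, -0.012, -0.125], [0.002, -0.021, -0.209], [0.005, -0.03, -0.305], [0.008, -0.041, -0.412]]
xyz [[-7, -3, 1], [-14, -5, 3], [-22, -8, 4], [-29, -11, 6], [-36, -13, 7], [-42, -16, 8], [-48, -18, 9], [-53, -20, 10], [-58, -21, 10], [-61, -23, 11]] 
rot [[0.005, -0.01, -0.115], [0.012, -0.02, -0.234], [0.02, -0.03, -0.355], [0.029, -0.038, -0.474], [0.039, -0.045, -0.589], [0.049, -0.051, -0.696], [0.059, -0.056, -0.792], [0.068, -0.059, -0.876], [0.076, -0.062, -0.946], [0.083, -0.063, -1.001]]
```

Call:
{"method": "play_rows", "body": {
  "xyz": [
    [3, 0, -11],
    [6, 0, -29],
    [9, 0, -49],
    [10, 0, -67],
    [11, 0, -79],
    [8, 0, -79],
    [3, 1, -78],
    [-2, 1, -77],
    [-8, 1, -76],
    [-15, 2, -75]
  ],
  "rot": [
    [0, 0, 0],
    [0, 0, 0],
    [0, 0, 0],
    [0, 0, 0],
    [0, 0, 0],
    [0, -0.005, -0.055],
    [0.001, -0.012, -0.125],
    [0.002, -0.021, -0.209],
    [0.005, -0.03, -0.305],
    [0.008, -0.041, -0.412]
  ],
  "grip": [0.3, 0.3, 0.3, 0.3, 0.3, 0.3, 0.3, 0.3, 0.3, 0.3]
}}

```text
time_s: 61.0
eef_pos: [0.5213, 0.1695, 0.1069]
eef_rot: [0.01, 0.976, 0.214, 0.048]
wrist_force: [0.1, 0.5, -1.1]
opening: 0.447
grasp_force: 60.5
```

Call:
{"method": "play_rows", "body": {
  "xyz": [
    [-7, -3, 1],
    [-14, -5, 3],
    [-22, -8, 4],
    [-29, -11, 6],
    [-36, -13, 7],
    [-42, -16, 8],
    [-48, -18, 9],
    [-53, -20, 10],
    [-58, -21, 10],
    [-61, -23, 11]
  ],
  "rot": [
    [0.005, -0.01, -0.115],
    [0.012, -0.02, -0.234],
    [0.02, -0.03, -0.355],
    [0.029, -0.038, -0.474],
    [0.039, -0.045, -0.589],
    [0.049, -0.051, -0.696],
    [0.059, -0.056, -0.792],
    [0.068, -0.059, -0.876],
    [0.076, -0.062, -0.946],
    [0.083, -0.063, -1.001]
  ],
  "grip": [0.3, 0.3, 0.3, 0.3, 0.3, 0.3, 0.3, 0.3, 0.3, 0.3]
}}

```text
time_s: 62.25
eef_pos: [0.4578, 0.1649, 0.0896]
eef_rot: [-0.0, 0.754, 0.657, -0.001]
wrist_force: [-0.0, -0.3, -1.2]
opening: 0.446
grasp_force: 60.6
```

Run:
```python
from plan import *
move([.458,.165,.0285],pose(-8)); print(T()[:3,3],readout.get_obs()['q'].round(2))
```

```text
xyz [0.1, 0.3, 61.1] rot [-0.0011, 0.0005, 0.0018] deg 0.1
[0.45776838 0.16494989 0.08959467] [ 0.1   0.2   1.95 -0.    0.99  0.24]
```

Call:
{"method": "play_rows", "body": {
  "xyz": [
    [0, 0, 7],
    [0, 0, 18],
    [0, 0, 32],
    [0, 0, 45],
    [0, 0, 54],
    [0, 0, 59],
    [0, 0, 61],
    [0, 0, 61.5],
    [0, 0, 61.5],
    [0, 0, 61.5]
  ],
  "rot": [
    [0, 0, 0],
    [0, 0, 0],
    [0, 0, 0],
    [0, 0, 0],
    [0, 0, 0],
    [0, 0, 0],
    [0, 0, 0],
    [0, 0, 0],
    [0, 0, 0],
    [0, 0, 0]
  ],
  "grip": [0.3, 0.3, 0.3, 0.3, 0.3, 0.3, 0.3, 0.3, 0.4, 0.5]
}}

```text
time_s: 63.5
eef_pos: [0.4587, 0.1651, 0.0285]
eef_rot: [0.0, 0.755, 0.656, 0.0]
wrist_force: [0.4, 0.3, 0.3]
opening: 0.498
grasp_force: 0.0
```

Call:
{"method": "play_rows", "body": {
  "xyz": [
    [0, 0, 0],
    [0, 0, 0],
    [0, 0, -5],
    [0, 0, -20],
    [0, 0, -40],
    [0, 0, -60],
    [0, 0, -80],
    [0, 0, -95],
    [0, 0, -103],
    [0, 0, -105]
  ],
  "rot": [
    [0, 0, 0],
    [0, 0, 0],
    [0, 0, 0],
    [0, 0, 0],
    [0, 0, 0],
    [0, 0, 0],
    [0, 0, 0],
    [0, 0, 0],
    [0, 0, 0],
    [0, 0, 0]
  ],
  "grip": [0.65, 0.75, 0.75, 0.75, 0.75, 0.75, 0.75, 0.75, 0.75, 0.75]
}}

```text
time_s: 64.75
eef_pos: [0.4583, 0.165, 0.1333]
eef_rot: [0.0, 0.755, 0.656, -0.0]
wrist_force: [0.9, 1.1, 0.3]
opening: 0.75
grasp_force: 0.0
```

Run:
```python
from spool import *
look((.458,.16,-1)); Rm=pose(-1,35,82.2); g=np.array([.4585,.165,.027]); move(g-.11*Rm[:,2],Rm)
```

```text
wrist (array([0.4591, 0.1619]), np.float64(-98.5), np.float64(0.099), np.float64(0.0473))
top (array([0.4559, 0.1434]), np.float64(-106.6), np.float64(0.065), np.float64(0.0484))
scene (array([0.4607, 0.1596]), np.float64(-98.4), np.float64(0.1), np.float64(0.0511))
xyz [-62.9, 1.0, 15.2] rot [-0.0007, 0.6115, -0.0041] deg 35.0
```

Call:
{"method": "play_rows", "body": {
  "xyz": [
    [-5, 0, 0],
    [-14, 0, 1],
    [-24, 0, 3],
    [-34, 1, 5],
    [-44, 1, 8],
    [-54, 1, 12],
    [-60, 1, 14],
    [-63, 1, 15],
    [-63, 1, 15],
    [-63, 1, 15]
  ],
  "rot": [
    [0, 0.05, 0],
    [0, 0.14, 0],
    [0, 0.24, 0],
    [0, 0.34, 0],
    [0, 0.44, 0],
    [0, 0.53, 0],
    [0, 0.59, 0],
    [0, 0.611, -0.004],
    [0, 0.611, -0.004],
    [0, 0.611, -0.004]
  ],
  "grip": [0.75, 0.75, 0.75, 0.75, 0.75, 0.75, 0.75, 0.75, 0.75, 0.75]
}}

```text
time_s: 66.15
eef_pos: [0.4503, 0.1029, 0.1179]
eef_rot: [-0.197, 0.718, 0.627, 0.226]
wrist_force: [-1.1, -0.2, -1.4]
opening: 0.749
grasp_force: 0.0
```

Run:
```python
from spool import *
print(T()[:3,3]); Rm=pose(-1,35,81.7); move([.4597,.1652,.027],Rm)
```

```text
[0.4503414  0.10288567 0.11793499]
xyz [-0.4, 0.8, 110.6] rot [-0.0052, 0.001, 0.0081] deg 0.6
```

Call:
{"method": "play_rows", "body": {
  "xyz": [
    [0, 0, 12],
    [0, 0.5, 32],
    [0, 0.5, 55],
    [0, 0.5, 78],
    [0, 0.5, 96],
    [0, 0.5, 106],
    [0, 0.5, 110],
    [0, 0.5, 110.5],
    [0, 0.5, 110.5],
    [0, 0.5, 110.5]
  ],
  "rot": [
    [0, 0, 0.004],
    [-0.005, 0, 0.008],
    [-0.005, 0, 0.008],
    [-0.005, 0, 0.008],
    [-0.005, 0, 0.008],
    [-0.005, 0, 0.008],
    [-0.005, 0, 0.008],
    [-0.005, 0, 0.008],
    [-0.005, 0, 0.008],
    [-0.005, 0, 0.008]
  ],
  "grip": [0.75, 0.75, 0.75, 0.75, 0.75, 0.75, 0.75, 0.7, 0.6, 0.5]
}}

```text
time_s: 67.4
eef_pos: [0.4597, 0.1649, 0.0277]
eef_rot: [-0.196, 0.722, 0.624, 0.228]
wrist_force: [-0.2, -0.4, -0.1]
opening: 0.5
grasp_force: 0.2
```

Call:
{"method": "play_rows", "body": {
  "xyz": [
    [0, 0, 0],
    [0, 0, 0],
    [0, 0, 0],
    [0, 0, 0],
    [0, 0, 0],
    [0, 0, 0],
    [0, 0, 0],
    [0, 0, 0],
    [0, 0, 0],
    [0, 0, 0]
  ],
  "rot": [
    [0, 0, 0],
    [0, 0, 0],
    [0, 0, 0],
    [0, 0, 0],
    [0, 0, 0],
    [0, 0, 0],
    [0, 0, 0],
    [0, 0, 0],
    [0, 0, 0],
    [0, 0, 0]
  ],
  "grip": [0.45, 0.4, 0.35, 0.3, 0.3, 0.3, 0.3, 0.3, 0.3, 0.3]
}}

```text
time_s: 68.65
eef_pos: [0.4598, 0.1648, 0.0279]
eef_rot: [-0.196, 0.722, 0.624, 0.228]
wrist_force: [-2.2, -4.0, 7.7]
opening: 0.447
grasp_force: 59.3
```

Run:
```python
from plan import *
o=readout.get_obs(); q0=o['q']; print(o['eef_pos'],q0.round(2),o['opening'],o['grasp_force'])
hd=8; Rf=pose(1,55,hd); h=np.array([np.cos(np.radians(hd)),np.sin(np.radians(hd)),0])
fin=np.array([.6222,.185,.0525])-.004*h
qf=ik(fin,Rf,x,np.array([.1,.44,2.14,3.,.42,1.6]))[1]
qh=ik(fin+[0,0,.08],Rf,x,qf)[1]; print(qh.round(2))
ql=ik(o['eef_pos']+[0,0,.15],T()[:3,:3],x,q0)[1]
qm=np.array([0.0,-.2,2.15,1.5,.85,.6])
qq=path([q0,ql,qm,qh],[7,21,22]); check(np.array([q0]+qq)); rows(qq)
```

```text
[0.45980871 0.16483947 0.0278972 ] [-0.29  0.36  2.09  0.77  0.95 -0.68] 0.44695287115428045 59.278573393821716
[0.08 0.23 2.17 2.93 0.22 1.74]
minz 0.027 max deg/row 9.0 dq/row [0.02 0.06 0.01 0.08 0.05 0.07]
[[0.46, 0.17, 0.03], [0.47, 0.17, 0.14], [0.47, 0.19, 0.19], [0.5, 0.25, 0.24], [0.53, 0.3, 0.31], [0.54, 0.33, 0.36], [0.55, 0.34, 0.39], [0.6, 0.31, 0.37], [0.64, 0.26, 0.3], [0.64, 0.21, 0.21], [0.62, 0.18, 0.13]]
xyz [[9, 3, -11], [22, 6, -28], [38, 7, -50], [53, 7, -72], [67, 5, -94], [79, 3, -111], [86, 0, -123], [94, 3, -122], [104, 7, -122], [116, 10, -121]] 
rot [[-0.001, 0.004, -0.001], [-0.002, 0.008, -0.002], [-0.003, 0.011, -0.004], [-0.002, 0.011, -0.004], [-0.002, 0.008, -0.003], [-0.001, 0.004, -0.002], [0.0, -0.0, -0.0], [-0.016, 0.015, 0.026], [-0.035, 0.034, 0.059], [-0.056, 0.057, 0.097]]
xyz [[13, 3, 1], [28, 6, 2], [44, 9, 2], [61, 12, 2], [79, 14, 1], [97, 17, -1], [115, 18, -3], [133, 20, -6], [150, 21, -10], [166, 22, -14]] 
rot [[-0.022, 0.027, 0.044], [-0.045, 0.059, 0.093], [-0.067, 0.095, 0.147], [-0.088, 0.134, 0.206], [-0.107, 0.177, 0.269], [-0.1
[... 555 characters left out ...]
9, 43, 15], [46, 58, 17], [51, 76, 18], [55, 95, 19], [57, 115, 19], [56, 137, 18]] 
rot [[-0.0, 0.032, 0.086], [-0.0, 0.067, 0.183], [-0.001, 0.106, 0.292], [-0.001, 0.148, 0.412], [-0.001, 0.193, 0.54], [-0.002, 0.24, 0.676], [-0.002, 0.29, 0.818], [-0.003, 0.341, 0.963], [-0.003, 0.395, 1.111], [-0.004, 0.449, 1.259]]
xyz [[20, 9, 3], [40, 20, 5], [58, 33, 6], [75, 46, 6], [91, 60, 6], [105, 74, 4], [117, 87, 2], [127, 100, 0], [135, 111, -3], [142, 121, -5]] 
rot [[0.002, 0.054, 0.146], [0.005, 0.109, 0.289], [0.01, 0.162, 0.426], [0.016, 0.214, 0.555], [0.023, 0.263, 0.676], [0.031, 0.309, 0.787], [0.039, 0.352, 0.886], [0.048, 0.39, 0.974], [0.056, 0.423, 1.049], [0.063, 0.451, 1.112]]
```

Call:
{"method": "play_rows", "body": {
  "xyz": [
    [9, 3, -11],
    [22, 6, -28],
    [38, 7, -50],
    [53, 7, -72],
    [67, 5, -94],
    [79, 3, -111],
    [86, 0, -123],
    [94, 3, -122],
    [104, 7, -122],
    [116, 10, -121]
  ],
  "rot": [
    [-0.001, 0.004, -0.001],
    [-0.002, 0.008, -0.002],
    [-0.003, 0.011, -0.004],
    [-0.002, 0.011, -0.004],
    [-0.002, 0.008, -0.003],
    [-0.001, 0.004, -0.002],
    [0, 0, 0],
    [-0.016, 0.015, 0.026],
    [-0.035, 0.034, 0.059],
    [-0.056, 0.057, 0.097]
  ],
  "grip": [0.3, 0.3, 0.3, 0.3, 0.3, 0.3, 0.3, 0.3, 0.3, 0.3]
}}

```text
time_s: 69.9
eef_pos: [0.473, 0.1898, 0.1925]
eef_rot: [-0.206, 0.75, 0.574, 0.256]
wrist_force: [0.1, -0.3, 0.4]
opening: 0.454
grasp_force: 60.4
```

Call:
{"method": "play_rows", "body": {
  "xyz": [
    [13, 3, 1],
    [28, 6, 2],
    [44, 9, 2],
    [61, 12, 2],
    [79, 14, 1],
    [97, 17, -1],
    [115, 18, -3],
    [133, 20, -6],
    [150, 21, -10],
    [166, 22, -14]
  ],
  "rot": [
    [-0.022, 0.027, 0.044],
    [-0.045, 0.059, 0.093],
    [-0.067, 0.095, 0.147],
    [-0.088, 0.134, 0.206],
    [-0.107, 0.177, 0.269],
    [-0.124, 0.224, 0.335],
    [-0.137, 0.272, 0.404],
    [-0.146, 0.322, 0.474],
    [-0.151, 0.373, 0.544],
    [-0.152, 0.424, 0.614]
  ],
  "grip": [0.3, 0.3, 0.3, 0.3, 0.3, 0.3, 0.3, 0.3, 0.3, 0.3]
}}

```text
time_s: 71.15
eef_pos: [0.5265, 0.3015, 0.3057]
eef_rot: [-0.331, 0.831, 0.246, 0.373]
wrist_force: [-0.2, 0.4, -1.0]
opening: 0.449
grasp_force: 60.5
```

Call:
{"method": "play_rows", "body": {
  "xyz": [
    [13, -9, 1],
    [26, -17, 2],
    [37, -24, 1],
    [47, -31, 1],
    [55, -37, 0],
    [63, -43, -1],
    [69, -47, -2],
    [74, -51, -3],
    [78, -46, -1],
    [82, -39, 0]
  ],
  "rot": [
    [0.001, 0.043, 0.072],
    [0.005, 0.084, 0.142],
    [0.012, 0.121, 0.209],
    [0.02, 0.154, 0.271],
    [0.028, 0.183, 0.328],
    [0.037, 0.209, 0.378],
    [0.046, 0.23, 0.422],
    [0.053, 0.247, 0.459],
    [0.056, 0.269, 0.52],
    [0.059, 0.295, 0.594]
  ],
  "grip": [0.3, 0.3, 0.3, 0.3, 0.3, 0.3, 0.3, 0.3, 0.3, 0.3]
}}

```text
time_s: 72.4
eef_pos: [0.5502, 0.3403, 0.3848]
eef_rot: [-0.482, 0.793, -0.046, 0.369]
wrist_force: [0.3, -0.2, -1.0]
opening: 0.448
grasp_force: 60.5
```

Call:
{"method": "play_rows", "body": {
  "xyz": [
    [7, 5, 3],
    [15, 11, 7],
    [23, 20, 10],
    [31, 31, 13],
    [39, 43, 15],
    [46, 58, 17],
    [51, 76, 18],
    [55, 95, 19],
    [57, 115, 19],
    [56, 137, 18]
  ],
  "rot": [
    [0, 0.032, 0.086],
    [0, 0.067, 0.183],
    [-0.001, 0.106, 0.292],
    [-0.001, 0.148, 0.412],
    [-0.001, 0.193, 0.54],
    [-0.002, 0.24, 0.676],
    [-0.002, 0.29, 0.818],
    [-0.003, 0.341, 0.963],
    [-0.003, 0.395, 1.111],
    [-0.004, 0.449, 1.259]
  ],
  "grip": [0.3, 0.3, 0.3, 0.3, 0.3, 0.3, 0.3, 0.3, 0.3, 0.3]
}}

```text
time_s: 73.65
eef_pos: [0.6411, 0.2559, 0.3005]
eef_rot: [0.582, -0.519, 0.601, -0.173]
wrist_force: [-0.4, -0.1, -0.1]
opening: 0.452
grasp_force: 60.5
```

Run:
```python
from plan import *
o=readout.get_obs(); q0=o['q']; print(o['eef_pos'],q0.round(2))
hd=8; Rf=pose(1,55,hd); h=np.array([np.cos(np.radians(hd)),np.sin(np.radians(hd)),0])
fin=np.array([.6222,.185,.0525])-.004*h
qf=ik(fin,Rf,x,np.array([.1,.44,2.14,3.,.42,1.6]))[1]
qh=ik(fin+[0,0,.06],Rf,x,qf)[1]
qq=path([q0,qh],[10]); check(np.array([q0]+qq)); rows(qq)
```

```text
[0.64107386 0.25587353 0.30053884] [0.05 0.04 2.16 2.31 0.49 1.24]
minz 0.112 max deg/row 8.7 dq/row [0.   0.03 0.   0.08 0.03 0.06]
[[0.64, 0.26, 0.3], [0.64, 0.22, 0.21], [0.62, 0.18, 0.11]]
xyz [[9, 5, 3], [23, 12, 5], [40, 23, 8], [59, 37, 10], [79, 54, 11], [99, 72, 10], [117, 90, 8], [132, 108, 6], [144, 123, 3], [152, 134, 1]] 
rot [[0.0, 0.025, 0.07], [0.001, 0.059, 0.166], [0.003, 0.103, 0.284], [0.007, 0.154, 0.418], [0.013, 0.21, 0.559], [0.021, 0.268, 0.7], [0.032, 0.324, 0.831], [0.044, 0.374, 0.946], [0.055, 0.416, 1.038], [0.064, 0.448, 1.105]]
```

Call:
{"method": "play_rows", "body": {
  "xyz": [
    [9, 5, 3],
    [23, 12, 5],
    [40, 23, 8],
    [59, 37, 10],
    [79, 54, 11],
    [99, 72, 10],
    [117, 90, 8],
    [132, 108, 6],
    [144, 123, 3],
    [152, 134, 1]
  ],
  "rot": [
    [0, 0.025, 0.07],
    [0.001, 0.059, 0.166],
    [0.003, 0.103, 0.284],
    [0.007, 0.154, 0.418],
    [0.013, 0.21, 0.559],
    [0.021, 0.268, 0.7],
    [0.032, 0.324, 0.831],
    [0.044, 0.374, 0.946],
    [0.055, 0.416, 1.038],
    [0.064, 0.448, 1.105]
  ],
  "grip": [0.3, 0.3, 0.3, 0.3, 0.3, 0.3, 0.3, 0.3, 0.3, 0.3]
}}

```text
time_s: 74.9
eef_pos: [0.6184, 0.1839, 0.112]
eef_rot: [0.461, -0.063, 0.885, 0.031]
wrist_force: [-0.3, 0.2, -0.7]
opening: 0.448
grasp_force: 60.5
```

Run:
```python
from up import *
o=readout.get_obs(); print(o['eef_pos'],o['q'].round(2)); upright('green')
hd=8; Rf=pose(1,55,hd); h=np.array([np.cos(np.radians(hd)),np.sin(np.radians(hd)),0]); fin=np.array([.6222,.185,.0525])-.004*h; move(fin,Rf)
```

```text
[0.61835842 0.18389729 0.11195275] [0.08 0.28 2.16 2.97 0.27 1.7 ]
scene 110 tilt dx,dy per z -0.093 0.042 mid [0.1143 0.6279 0.1727]
  white top z 0.1694 [0.6237 0.1833 0.168 ]
  white top z 0.1675 [0.623  0.1848 0.1657]
xyz [48.3, 0.6, 34.2] rot [-0.0004, -0.0007, 0.0047] deg 0.3
```

Call:
{"method": "play_rows", "body": {
  "xyz": [
    [3, 0, 2],
    [9, 0, 6],
    [18, 0, 13],
    [27, 0, 19],
    [35, 0, 25],
    [41, 0.5, 29],
    [45, 0.5, 32],
    [47, 0.5, 33],
    [48, 0.5, 34],
    [48.5, 0.5, 34.3]
  ],
  "rot": [
    [0, 0, 0.005],
    [0, 0, 0.005],
    [0, 0, 0.005],
    [0, 0, 0.005],
    [0, 0, 0.005],
    [0, 0, 0.005],
    [0, 0, 0.005],
    [0, 0, 0.005],
    [0, 0, 0.005],
    [0, 0, 0.005]
  ],
  "grip": [0.3, 0.3, 0.3, 0.3, 0.3, 0.3, 0.3, 0.3, 0.3, 0.3]
}}

```text
time_s: 76.25
eef_pos: [0.6197, 0.1844, 0.0543]
eef_rot: [0.462, -0.063, 0.884, 0.032]
wrist_force: [0.2, 0.3, -0.8]
opening: 0.448
grasp_force: 60.5
```

Call:
{"method": "play_rows", "body": {
  "xyz": [
    [0.5, 0, 0.3],
    [1, 0, 0.7],
    [1.5, 0, 1],
    [2, 0, 1.3],
    [2.5, 0, 1.7],
    [3, 0, 2],
    [3, 0, 2],
    [3, 0, 2],
    [3, 0, 2],
    [3, 0, 2]
  ],
  "rot": [
    [0, 0, 0],
    [0, 0, 0],
    [0, 0, 0],
    [0, 0, 0],
    [0, 0, 0],
    [0, 0, 0],
    [0, 0, 0],
    [0, 0, 0],
    [0, 0, 0],
    [0, 0, 0]
  ],
  "grip": [0.3, 0.3, 0.3, 0.3, 0.3, 0.3, 0.3, 0.3, 0.3, 0.3]
}}

```text
time_s: 77.5
eef_pos: [0.6194, 0.1843, 0.0504]
eef_rot: [0.462, -0.063, 0.884, 0.032]
wrist_force: [-0.5, 0.3, -1.0]
opening: 0.447
grasp_force: 60.5
```

Call:
{"method": "play_rows", "body": {
  "xyz": [
    [0.4, 0, 0.3],
    [0.8, 0, 0.5],
    [1.2, 0, 0.8],
    [1.6, 0, 1.1],
    [1.8, 0, 1.2],
    [1.8, 0, 1.2],
    [1.8, 0, 1.2],
    [1.8, 0, 1.2],
    [1.8, 0, 1.2],
    [1.8, 0, 1.2]
  ],
  "rot": [
    [0, 0, 0],
    [0, 0, 0],
    [0, 0, 0],
    [0, 0, 0],
    [0, 0, 0],
    [0, 0, 0],
    [0, 0, 0],
    [0, 0, 0],
    [0, 0, 0],
    [0, 0, 0]
  ],
  "grip": [0.3, 0.3, 0.3, 0.3, 0.3, 0.3, 0.3, 0.3, 0.3, 0.3]
}}

```text
time_s: 78.75
eef_pos: [0.6202, 0.1845, 0.0494]
eef_rot: [0.463, -0.063, 0.883, 0.032]
wrist_force: [-4.3, 0.7, 7.2]
opening: 0.446
grasp_force: 61.2
```

Call:
{"method": "play_rows", "body": {
  "xyz": [
    [-0.8, 0, -0.6],
    [-1, 0, -0.8],
    [-1, 0, -0.8],
    [-1, 0, -0.8],
    [-1, 0, -0.8],
    [-1, 0, -0.8],
    [-1, 0, -0.8],
    [-1, 0, -0.8],
    [-1, 0, -3],
    [-1, 0, -8]
  ],
  "rot": [
    [0, 0, 0],
    [0, 0, 0],
    [0, 0, 0],
    [0, 0, 0],
    [0, 0, 0],
    [0, 0, 0],
    [0, 0, 0],
    [0, 0, 0],
    [0, 0, 0],
    [0, 0, 0]
  ],
  "grip": [0.3, 0.3, 0.38, 0.46, 0.5, 0.55, 0.6, 0.62, 0.62, 0.62]
}}

```text
time_s: 80.0
eef_pos: [0.6133, 0.1834, 0.0537]
eef_rot: [0.462, -0.063, 0.884, 0.032]
wrist_force: [0.1, 0.0, 0.8]
opening: 0.62
grasp_force: 0.0
```

Call:
{"method": "play_rows", "body": {
  "xyz": [
    [0, 0, -6],
    [0, 0, -18],
    [0, 0, -34],
    [0, 0, -52],
    [0, 0, -72],
    [0, 0, -92],
    [0, 0, -112],
    [0, 0, -128],
    [0, 0, -138],
    [0, 0, -140]
  ],
  "rot": [
    [0, 0, 0],
    [0, 0, 0],
    [0, 0, 0],
    [0, 0, 0],
    [0, 0, 0],
    [0, 0, 0],
    [0, 0, 0],
    [0, 0, 0],
    [0, 0, 0],
    [0, 0, 0]
  ],
  "grip": [0.62, 0.62, 0.62, 0.62, 0.62, 0.62, 0.62, 0.62, 0.62, 0.62]
}}

```text
time_s: 81.25
eef_pos: [0.499, 0.1675, 0.1342]
eef_rot: [0.462, -0.063, 0.884, 0.032]
wrist_force: [0.0, 0.2, -0.0]
opening: 0.619
grasp_force: 0.0
```

Run:
```python
from st import *
o=readout.get_obs(); q0=o['q']; print(o['eef_pos'],q0.round(2)); standing()
# blue ruler
for n in ('top','scene'):
    c,d,K,E=cam(n); P=cloud(d,K,E); h=cv2.cvtColor(c,cv2.COLOR_RGB2HSV)
    m=(d>0)&(abs(h[...,0].astype(int)-111)<7)&(h[...,1]>70)&(abs(P[...,0]-.36)<.12)&(abs(P[...,1]+.3)<.14)&(P[...,2]>.0035)&(P[...,2]<.012); print(n,rect(clean(P[m])))
g=np.array([.344,-.243,.15])
for ph in (15,-165): print(ph,[t.round(2).tolist() for t in sols(g,pose(ph))],[t.round(2).tolist() for t in sols(np.array([.4685,-.346,.04]),pose(ph+40.5))])
```

```text
[0.49897098 0.16749848 0.13421938] [ 0.06 -0.02  2.45  2.89  0.26  1.77]
top green [0.6237 0.1858 0.104 ] 75 collar [0.6246 0.1854]
top yellow [0.6142 0.103  0.1042] 75 collar [0.6144 0.1024]
top grey [ 0.6103 -0.0645  0.1041] 77 collar [ 0.6107 -0.0647]
top mid [0.6183 0.0205 0.1045] 74 collar [0.6184 0.0206]
scene green [0.6244 0.1839 0.1043] 69 collar [0.6247 0.1842]
scene yellow [0.6152 0.1011 0.1045] 72 collar [0.6146 0.1019]
scene grey [ 0.611  -0.0664  0.105 ] 89 collar [ 0.6109 -0.0657]
scene mid [0.619  0.0188 0.1047] 81 collar [0.6191 0.0189]
top ([358.8, -295.0], [50.0, 170.6], 13.9, [[314.0, -218.0], [355.0, -384.0], [404.0, -372.0], [363.0, -206.0]])
scene ([358.0, -296.1], [54.1, 170.6], 14.0, [[311.0, -220.0], [352.0, -385.0], [405.0, -372.0], [364.0, -207.0]])
15 [[-0.9, -0.05, 2.07, -0.0, 1.12, -1.16]] [[-0.84, 0.46, 1.72, 0.0, 0.96, -1.81]]
-165 [[-0.9, -0.05, 2.07, -0.0, 1.12, 1.98]] [[-0.84, 0.46, 1.72, 0.0, 0.96, 1.33]]
```

All four spools are standing, and the blue ruler is where it was. Going for it.

Run:
```python
from plan import *
q0=readout.get_obs()['q']; g=np.array([.3452,-.2421,.13]); qg=ik(g,pose(-166),x,np.array([-.9,-.05,2.07,0,1.12,1.98]))[1]
qm=(q0+qg)/2; qm[1]=-.45; qm[2]=2.1
qq=path([q0,qm,qg],[15,15]); check(np.array([q0]+qq)); rows(qq)
```

```text
minz 0.13 max deg/row 7.3 dq/row [0.04 0.04 0.03 0.12 0.03 0.01]
[[0.5, 0.17, 0.13], [0.59, 0.14, 0.28], [0.63, 0.1, 0.46], [0.62, 0.05, 0.54], [0.61, -0.03, 0.39], [0.49, -0.16, 0.21], [0.35, -0.24, 0.13]]
xyz [[-24, -5, 1], [-54, -12, 2], [-89, -20, 0], [-128, -29, -4], [-168, -39, -12], [-209, -49, -23], [-247, -59, -36], [-282, -69, -52], [-312, -78, -68], [-336, -88, -85]] 
rot [[-0.0, -0.042, -0.041], [0.001, -0.095, -0.096], [0.005, -0.155, -0.163], [0.011, -0.22, -0.243], [0.022, -0.286, -0.336], [0.036, -0.35, -0.439], [0.054, -0.406, -0.55], [0.075, -0.453, -0.667], [0.098, -0.486, -0.785], [0.122, -0.506, -0.9]]
xyz [[-9, -25, -5], [-14, -46, -12], [-18, -63, -19], [-20, -76, -25], [-20, -87, -30], [0, -78, -29], [25, -66, -28], [57, -53, -30], [94, -36, -35], [135, -18, -45]] 
rot [[-0.001, -0.011, -0.11], [-0.004, -0.013, -0.21], [-0.011, -0.008, -0.297], [-0.018, 0.0, -0.369], [-0.024, 0.01, -0.425], [-0.067, 0.035, -0.451], [-0.123, 0.066, -0.481], [-0.193, 0.102, -0.514], [-0.277, 0.144, -0.547], [-0.374, 0.189, -0.577]]
xyz [[26, 43, 3], [52, 88, 2], [78, 135, -6], [102, 181, -18], [124, 224, -35], [143, 263, -55], [158, 297, -77], [171, 325, -98], [181, 348, -117], [188, 364, -132]] 
rot [[-0.113, 0.019, -0.031], [-0.233, 0.035, -0.057], [-0.358, 0.046, -0.077], [-0.483, 0.053, -0.092], [-0.604, 0.056, -0.103], [-0.718, 0.055, -0.108], [-0.821, 0.051, -0.111], [-0.911, 0.045, -0.112], [-0.985, 0.039, -0.111], [-1.044, 0.033, -0.11]]
```

Call:
{"method": "play_rows", "body": {
  "xyz": [
    [-24, -5, 1],
    [-54, -12, 2],
    [-89, -20, 0],
    [-128, -29, -4],
    [-168, -39, -12],
    [-209, -49, -23],
    [-247, -59, -36],
    [-282, -69, -52],
    [-312, -78, -68],
    [-336, -88, -85]
  ],
  "rot": [
    [0, -0.042, -0.041],
    [0.001, -0.095, -0.096],
    [0.005, -0.155, -0.163],
    [0.011, -0.22, -0.243],
    [0.022, -0.286, -0.336],
    [0.036, -0.35, -0.439],
    [0.054, -0.406, -0.55],
    [0.075, -0.453, -0.667],
    [0.098, -0.486, -0.785],
    [0.122, -0.506, -0.9]
  ],
  "grip": [0.7, 0.7, 0.7, 0.7, 0.7, 0.7, 0.7, 0.7, 0.7, 0.7]
}}

```text
time_s: 82.7
eef_pos: [0.6332, 0.0977, 0.4586]
eef_rot: [0.632, -0.401, 0.63, -0.208]
wrist_force: [0.4, -0.2, -0.0]
opening: 0.697
grasp_force: 0.0
```

Call:
{"method": "play_rows", "body": {
  "xyz": [
    [-9, -25, -5],
    [-14, -46, -12],
    [-18, -63, -19],
    [-20, -76, -25],
    [-20, -87, -30],
    [0, -78, -29],
    [25, -66, -28],
    [57, -53, -30],
    [94, -36, -35],
    [135, -18, -45]
  ],
  "rot": [
    [-0.001, -0.011, -0.11],
    [-0.004, -0.013, -0.21],
    [-0.011, -0.008, -0.297],
    [-0.018, 0, -0.369],
    [-0.024, 0.01, -0.425],
    [-0.067, 0.035, -0.451],
    [-0.123, 0.066, -0.481],
    [-0.193, 0.102, -0.514],
    [-0.277, 0.144, -0.547],
    [-0.374, 0.189, -0.577]
  ],
  "grip": [0.7, 0.7, 0.7, 0.7, 0.7, 0.7, 0.7, 0.7, 0.7, 0.7]
}}

```text
time_s: 83.95
eef_pos: [0.6097, -0.0276, 0.3901]
eef_rot: [-0.401, 0.65, -0.575, 0.293]
wrist_force: [0.1, -0.0, -0.8]
opening: 0.701
grasp_force: 0.0
```

Call:
{"method": "play_rows", "body": {
  "xyz": [
    [26, 43, 3],
    [52, 88, 2],
    [78, 135, -6],
    [102, 181, -18],
    [124, 224, -35],
    [143, 263, -55],
    [158, 297, -77],
    [171, 325, -98],
    [181, 348, -117],
    [188, 364, -132]
  ],
  "rot": [
    [-0.113, 0.019, -0.031],
    [-0.233, 0.035, -0.057],
    [-0.358, 0.046, -0.077],
    [-0.483, 0.053, -0.092],
    [-0.604, 0.056, -0.103],
    [-0.718, 0.055, -0.108],
    [-0.821, 0.051, -0.111],
    [-0.911, 0.045, -0.112],
    [-0.985, 0.039, -0.111],
    [-1.044, 0.033, -0.11]
  ],
  "grip": [0.7, 0.7, 0.7, 0.7, 0.7, 0.7, 0.7, 0.7, 0.7, 0.7]
}}

```text
time_s: 85.2
eef_pos: [0.3433, -0.2424, 0.1291]
eef_rot: [0.001, 0.788, -0.616, -0.002]
wrist_force: [0.2, -0.7, -0.0]
opening: 0.697
grasp_force: 0.0
```

Run:
```python
from st import *
M=T(); print(M[:3,3],phi(M),readout.get_obs()['q'].round(2)); standing()
c,d,K,E=cam('wrist'); P=cloud(d,K,E); h=cv2.cvtColor(c,cv2.COLOR_RGB2HSV)
m=(d>0)&(abs(h[...,0].astype(int)-111)<8)&(h[...,1]>70)&(P[...,2]>.002)&(P[...,2]<.012)&(abs(P[...,0]-.36)<.12); p=clean(P[m]); print('wrist',len(p),rect(p))
c,d,K,E=cam('scene'); P=cloud(d,K,E); p=clean(near(P,.543,-.397,.09,.033,.043)); print('dock',rect(p))
move([.3452,-.2421,.026],pose(-166),M)
```

```text
[ 0.34333381 -0.24244416  0.12909494] (np.float64(-166.06), array([-0.004,  0.002, -1.   ])) [-0.9  -0.01  2.08 -0.    1.07  2.  ]
top green [0.6237 0.1858 0.1041] 75 collar [0.6239 0.1854]
top yellow [0.6141 0.1029 0.1046] 76 collar [0.6144 0.1025]
top grey [ 0.6103 -0.0643  0.1044] 76 collar [ 0.6107 -0.0648]
top mid [0.6183 0.0205 0.1044] 74 collar [0.6184 0.0206]
scene green [0.6247 0.1839 0.105 ] 67 collar [0.6244 0.1838]
scene yellow [0.6153 0.1013 0.1044] 72 collar [0.6145 0.1017]
scene grey [ 0.6112 -0.0661  0.1047] 91 collar [ 0.6109 -0.066 ]
scene mid [0.6193 0.0186 0.1043] 85 collar [0.619  0.0192]
wrist 11231 ([359.6, -295.2], [50.1, 169.9], 14.3, [[314.0, -219.0], [356.0, -384.0], [405.0, -371.0], [363.0, -207.0]])
dock ([543.5, -397.6], [82.8, 120.5], 55.6, [[470.0, -398.0], [570.0, -466.0], [617.0, -397.0], [517.0, -329.0]])
xyz [0.4, -2.2, 103.1] rot [0.0034, 0.0026, -0.001] deg 0.3
```

Call:
{"method": "play_rows", "body": {
  "xyz": [
    [0.5, -1, 12],
    [1, -2, 32],
    [1.2, -2.8, 55],
    [1.2, -2.8, 78],
    [1.2, -2.8, 95],
    [1.2, -2.8, 103],
    [1.2, -2.8, 107],
    [1.2, -2.8, 109],
    [1.2, -2.8, 110],
    [1.2, -2.8, 110]
  ],
  "rot": [
    [0, 0, 0],
    [0.003, 0.002, -0.004],
    [0.003, 0.002, -0.004],
    [0.003, 0.002, -0.004],
    [0.003, 0.002, -0.004],
    [0.003, 0.002, -0.004],
    [0.003, 0.002, -0.004],
    [0.003, 0.002, -0.004],
    [0.003, 0.002, -0.004],
    [0.003, 0.002, -0.004]
  ],
  "grip": [0.68, 0.68, 0.68, 0.68, 0.68, 0.68, 0.68, 0.68, 0.66, 0.64]
}}

```text
time_s: 86.65
eef_pos: [0.3476, -0.243, 0.0204]
eef_rot: [-0.0, 0.789, -0.614, 0.002]
wrist_force: [-0.9, 0.3, 1.0]
opening: 0.641
grasp_force: 0.1
```

Call:
{"method": "play_rows", "body": {
  "xyz": [
    [0, 0, 1],
    [0, 0, 1.7],
    [0, 0, 1.7],
    [0, 0, 1.7],
    [0, 0, 1.7],
    [0, 0, 1.7],
    [0, 0, 1.7],
    [0, 0, 1.7],
    [0, 0, 1.7],
    [0, 0, 1.7]
  ],
  "rot": [
    [0, 0, 0],
    [0, 0, 0],
    [0, 0, 0],
    [0, 0, 0],
    [0, 0, 0],
    [0, 0, 0],
    [0, 0, 0],
    [0, 0, 0],
    [0, 0, 0],
    [0, 0, 0]
  ],
  "grip": [0.63, 0.63, 0.63, 0.6, 0.5, 0.4, 0.4, 0.4, 0.4, 0.4]
}}

```text
time_s: 87.9
eef_pos: [0.3474, -0.2428, 0.019]
eef_rot: [-0.0, 0.789, -0.614, 0.001]
wrist_force: [-2.6, 1.5, 9.7]
opening: 0.553
grasp_force: 59.9
```

Run:
```python
from plan import *
M=T(); o=readout.get_obs(); print(M[:3,3],phi(M),o['opening'],o['grasp_force'])
a=np.radians(-34.4); u=np.array([np.cos(a),np.sin(a)]); c=np.array([.5433,-.3972]); m=c-.06*u; print('mouth',m)
p=m-.165*u; move([p[0],p[1],.09],pose(-124.4),M)
```

```text
[ 0.34743074 -0.24280525  0.01899129] (np.float64(-165.82), array([ 0.003, -0.001, -1.   ])) 0.5530273132877018 59.91077899932861
mouth [ 0.49379319 -0.36330198]
xyz [29.1, -3.4, -71.0] rot [-0.0017, -0.0025, -0.7229] deg 41.4
```

Call:
{"method": "play_rows", "body": {
  "xyz": [
    [0, 0, -8],
    [0, 0, -25],
    [0, 0, -45],
    [5, -1, -60],
    [10, -1, -69],
    [15, -2, -71],
    [20, -2, -71],
    [25, -3, -71],
    [28, -3, -71],
    [29, -3.4, -71]
  ],
  "rot": [
    [0, 0, 0],
    [0, 0, 0],
    [0, 0, -0.08],
    [0, 0, -0.19],
    [0, 0, -0.31],
    [0, 0, -0.43],
    [0, 0, -0.55],
    [0, 0, -0.65],
    [-0.002, -0.002, -0.71],
    [-0.002, -0.002, -0.723]
  ],
  "grip": [0.4, 0.4, 0.4, 0.4, 0.4, 0.4, 0.4, 0.4, 0.4, 0.4]
}}

```text
time_s: 89.15
eef_pos: [0.3577, -0.27, 0.0896]
eef_rot: [0.0, 0.955, -0.296, 0.0]
wrist_force: [-0.0, -0.6, 0.1]
opening: 0.556
grasp_force: 61.6
```

Run:
```python
from plan import *
M=T(); o=readout.get_obs(); print(M[:3,3],phi(M),o['opening'])
c,d,K,E=cam('wrist'); P=cloud(d,K,E)
Q=(P-M[:3,3])@M[:3,:3]; q=Q[(d>0)&(Q[...,0]>.015)&(Q[...,0]<.16)&(abs(Q[...,1])<.035)&(Q[...,2]>.003)&(Q[...,2]<.022)]
A=np.c_[q[:,:2],np.ones(len(q))]; print(len(q),np.linalg.lstsq(A,q[:,2],rcond=None)[0].round(4), rect(q))
p=clean(near(P,.54,-.395,.1,.03,.045)) if len(near(P,.54,-.395,.1,.03,.045)) else []; print(len(p), rect(p) if len(p) else '')
u=np.array([.8251,-.5650]);m=np.array([.4938,-.3633]); t=m-.165*u; move([t[0],t[1],.040],pose(-124.4),M); t=m-.03*u; move([t[0],t[1],.04],pose(-124.4),M)
```

```text
[ 0.35767102 -0.270042    0.08962332] (np.float64(-124.39), array([ 0.   , -0.001, -1.   ])) 0.5557104620468748
25032 [ 0.0105 -0.0015  0.0138] ([67.8, 0.3], [106.4, 50.4], 1.1, [[14.0, 24.0], [15.0, -26.0], [121.0, -24.0], [121.0, 27.0]])
0 
xyz [-0.0, 0.0, 49.6] rot [0.0005, -0.0008, 0.0002] deg 0.1
xyz [135.0, 0.0, 49.7] rot [0.0005, -0.0008, 0.0002] deg 0.1
```

Call:
{"method": "play_rows", "body": {
  "xyz": [
    [0, 0, 8],
    [0, 0, 20],
    [0, 0, 33],
    [0, 0, 42],
    [0, 0, 46],
    [0, 0, 46.5],
    [5, -0.5, 46.5],
    [15, -0.5, 46.5],
    [30, -0.5, 46.5],
    [45, -0.5, 46.5]
  ],
  "rot": [
    [0, 0, 0],
    [0, 0, 0],
    [0, 0, 0],
    [0, 0, -0.01],
    [0, 0, -0.015],
    [0, 0, -0.015],
    [0, 0, -0.015],
    [0, 0, -0.015],
    [0, 0, -0.015],
    [0, 0, -0.015]
  ],
  "grip": [0.4, 0.4, 0.4, 0.4, 0.4, 0.4, 0.4, 0.4, 0.4, 0.4]
}}

```text
time_s: 90.45
eef_pos: [0.3963, -0.296, 0.0433]
eef_rot: [0.001, 0.958, -0.288, 0.001]
wrist_force: [-0.8, 0.5, -0.3]
opening: 0.551
grasp_force: 61.6
```

Call:
{"method": "play_rows", "body": {
  "xyz": [
    [8, 0, 0],
    [20, 0, 0],
    [34, 0, 0],
    [48, 0, 0],
    [62, 0, 0],
    [72, 0, 0],
    [78, 0, 0],
    [82, 0, 0],
    [84, 0, 0],
    [85, 0, 0]
  ],
  "rot": [
    [0, 0, 0],
    [0, 0, 0],
    [0, 0, 0],
    [0, 0, 0],
    [0, 0, 0],
    [0, 0, 0],
    [0, 0, 0],
    [0, 0, 0],
    [0, 0, 0],
    [0, 0, 0]
  ],
  "grip": [0.4, 0.4, 0.4, 0.4, 0.4, 0.4, 0.4, 0.4, 0.4, 0.4]
}}

```text
time_s: 91.7
eef_pos: [0.4658, -0.3419, 0.043]
eef_rot: [0.0, 0.957, -0.288, 0.0]
wrist_force: [-0.5, -0.3, -0.4]
opening: 0.555
grasp_force: 61.6
```

```bash
cat > home.py <<'E'
from plan import *
def home(mx,my,ang):
    a=np.radians(ang); u=np.array([np.cos(a),np.sin(a)]); n_=np.array([-u[1],u[0]])
    for n in ['top','scene','wrist']:
        c,d,K,E=cam(n);P=cloud(d,K,E); q=P[d>0]; r=q[:,:2]-[mx,my]; s=r@u; t=r@n_
        k=(s>-.12)&(s<-.005)&(abs(t)<.04)&(q[:,2]>.015)&(q[:,2]<.032)
        if n=='wrist': k&=(abs(t)<.02)
        if k.sum()>10: print(n,k.sum(),np.percentile(s[k],[1,5,95]).round(4),np.percentile(t[k],[2,98]).round(4),np.median(q[k][:,2]).round(4))
E
python3 - <<'E'
from home import *
M=T(); print(M[:3,3],phi(M),readout.get_obs()['wrist_force']); home(.4938,-.3633,-34.4)
print('TCP s',(M[:2,3]-[.4938,-.3633])@[.8251,-.565])
E
```

```text
[ 0.46580001 -0.34186225  0.04302195] (np.float64(-123.53), array([ 0.   , -0.001, -1.   ])) [-0.46002855 -0.28763357 -0.37922091]
top 185 [-0.0664 -0.0657 -0.0086] [-0.0219  0.0275] 0.0302
scene 359 [-0.0506 -0.0473 -0.007 ] [-0.0214  0.026 ] 0.0304
wrist 7184 [-0.0641 -0.0613 -0.0075] [-0.0192  0.0192] 0.0292
TCP s -0.035215118251806385
```

Call:
{"method": "play_rows", "body": {
  "xyz": [
    [1, 0, 0],
    [2.5, 0.5, 0],
    [4, 1, 1],
    [5, 1, 2],
    [5.5, 1, 2.5],
    [5.5, 1, 2.5],
    [5.5, 1, 2.5],
    [5.5, 1, 2.5],
    [5.5, 1, 2.5],
    [5.5, 1, 2.5]
  ],
  "rot": [
    [0, 0, 0],
    [0, 0, 0],
    [0, 0, 0],
    [0, 0, 0],
    [0, 0, 0],
    [0, 0, 0],
    [0, 0, 0],
    [0, 0, 0],
    [0, 0, 0],
    [0, 0, 0]
  ],
  "grip": [0.4, 0.4, 0.4, 0.4, 0.4, 0.4, 0.4, 0.4, 0.4, 0.4]
}}

```text
time_s: 93.1
eef_pos: [0.47, -0.3458, 0.0406]
eef_rot: [0.0, 0.958, -0.288, 0.0]
wrist_force: [0.4, -0.3, -1.1]
opening: 0.547
grasp_force: 61.6
```

Call:
{"method": "play_rows", "body": {
  "xyz": [
    [0, 0, 0],
    [0, 0, 0],
    [0, 0, 0],
    [0, 0, 0],
    [0, 0, 0],
    [0, 0, 0],
    [0, 0, 0],
    [0, 0, 0],
    [0, 0, 0],
    [0, 0, 0]
  ],
  "rot": [
    [0, 0, 0],
    [0, 0, 0],
    [0, 0, 0],
    [0, 0, 0],
    [0, 0, 0],
    [0, 0, 0],
    [0, 0, 0],
    [0, 0, 0],
    [0, 0, 0],
    [0, 0, 0]
  ],
  "grip": [0.45, 0.5, 0.56, 0.6, 0.65, 0.68, 0.7, 0.7, 0.7, 0.7]
}}

```text
time_s: 94.35
eef_pos: [0.4699, -0.3458, 0.0405]
eef_rot: [0.0, 0.957, -0.288, 0.0]
wrist_force: [-0.3, 0.2, 0.4]
opening: 0.7
grasp_force: 0.0
```

Run:
```python
from home import *
M=T(); print(M[:3,3],readout.get_obs()['wrist_force']); home(.4938,-.3633,-34.4)
```

```text
[ 0.46993386 -0.34580519  0.0405402 ] [-0.30671577  0.18058057  0.41984404]
top 223 [-0.0608 -0.0603 -0.0377] [-0.0224  0.0268] 0.0265
scene 457 [-0.0445 -0.0417 -0.0069] [-0.0232  0.0259] 0.0272
wrist 6271 [-0.0586 -0.056  -0.0072] [-0.0192  0.0192] 0.0253
```

The blue ruler is home. I'll raise clear and check everything.

Call:
{"method": "play_rows", "body": {
  "xyz": [
    [0, 0, -8],
    [0, 0, -25],
    [0, 0, -50],
    [0, 0, -80],
    [0, 0, -110],
    [0, 0, -140],
    [0, 0, -165],
    [0, 0, -185],
    [0, 0, -195],
    [0, 0, -200]
  ],
  "rot": [
    [0, 0, 0],
    [0, 0, 0],
    [0, 0, 0],
    [0, 0, 0],
    [0, 0, 0],
    [0, 0, 0],
    [0, 0, 0],
    [0, 0, 0],
    [0, 0, 0],
    [0, 0, 0]
  ],
  "grip": [0.7, 0.7, 0.7, 0.7, 0.7, 0.7, 0.7, 0.7, 0.7, 0.7]
}}

```text
time_s: 95.75
eef_pos: [0.47, -0.3457, 0.2415]
eef_rot: [0.001, 0.958, -0.288, 0.001]
wrist_force: [0.6, 0.1, -0.6]
opening: 0.698
grasp_force: 0.0
```

Run:
```python
from home import *
from st import standing
print(T()[:3,3]); standing(); home(.4938,-.3633,-34.4); home(.4515,.3413,24.6)
c,d,K,E=cam('scene'); save('end.png',c,1.5)
```

```text
[ 0.46997689 -0.34570539  0.24152541]
top green [0.6235 0.1854 0.1045] 77 collar [0.6238 0.1853]
top yellow [0.6141 0.1029 0.1043] 76 collar [0.6144 0.1024]
top grey [ 0.6102 -0.0644  0.1046] 77 collar [ 0.6107 -0.0647]
top mid [0.6181 0.0205 0.1041] 74 collar [0.6185 0.0206]
scene green [0.6248 0.1839 0.1045] 69 collar [0.6246 0.1847]
scene yellow [0.6151 0.1008 0.1044] 74 collar [0.615  0.1015]
scene grey [ 0.611  -0.0661  0.1045] 90 collar [ 0.6113 -0.0659]
scene mid [0.6191 0.0185 0.1044] 86 collar [0.6191 0.0188]
top 504 [-0.0607 -0.0585 -0.0083] [-0.0226  0.0266] 0.0268
scene 659 [-0.0599 -0.0575 -0.008 ] [-0.0225  0.0262] 0.0271
wrist 1446 [-0.0586 -0.0562 -0.0076] [-0.0192  0.0193] 0.0252
top 475 [-0.0598 -0.0577 -0.008 ] [-0.0245  0.0245] 0.0263
scene 277 [-0.0594 -0.0577 -0.0083] [-0.0263  0.0243] 0.027
```

View pics/end.png

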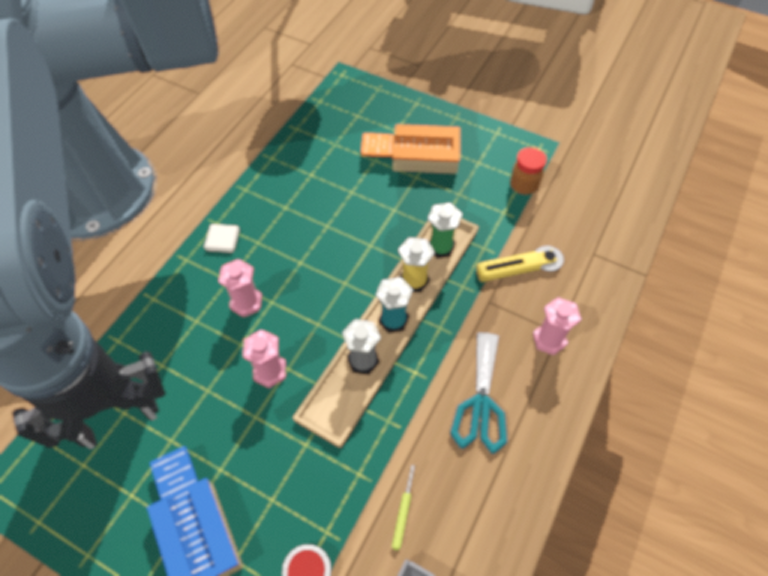

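The picture shows both rulers home, orange at (410,147) and blue at (190,510). Four spools stand in the lane between (445,230) and (362,345), and the bystanders are where they started. Handing in.

```bash
python3 -c "
from h import *
print(ctrl.hand_in())"
```

```text
the job is handed in; nothing more can be done
None
```

I handed the job in at about 96 s of robot time, with no verdict returned. In the last camera check both rulers were fully home in their own docks, green and teal (the only two tipped spools) stood upright in the lane with yellow and grey, and the bystanders looked unmoved. Green fell over once after its first placing and had to be stood up again.

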